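# Put the washed instruments away in their case

### The arm

A 6-joint arm with a two-finger parallel gripper is mounted at the origin on the work surface. World frame = base frame: x ahead of the robot, y to its left, z up, the work surface at z = 0. Lengths are in mm, angles in rad, forces in N, time in s.
With the tool pointing down it reaches from about 250 to 725 mm from the base axis. Payload 4 kg.
Tool frame: the origin (TCP) lies midway between the tips of the shut fingers; the grasp point (between the pads) lies 19 mm behind it; z points along the fingers, y is the direction in which the jaws open and shut (so a half turn about z gives the same grasp; the last joint's range is limited). The gripper opens to 85 mm and grips with 20 to 120 N. Pads are 22 mm wide; open, the fingers measure 114 mm over their backs; the gripper's body (76 mm by 85 mm) begins 54 mm behind the grasp point. The pads swing forward as they close: fully open they stand 13 mm farther back than shut.
Start: joints at [-1.213, 0.241, 0.005, 1.335, 0, 1.571], TCP at [175.105, -468.335, 196.306] pointing down, gripper open.
Joint ranges: [-2.72, 2.72], [-1.05, 1.87], [-1.09, 1.28], [-1.99, 2.15], [-1.42, 1.44], [-3.14, 3.14]. Speed limits (rad/s): [2.79, 2.79, 3.14, 3.14, 3.14, 3.14].

### API

Orientations are given as a 3x3 rotation matrix whose columns are the frame's x, y, z axes.
In Python, from station import env gives the robot as it stands.
- The arm moves only by the tool drive_tool, never from a script. Its argument "targets" is a list of rows, each an object of numbers: "x", "y", "z": the shift along the tool's x, y, z in units of 25 mm (1.0 is 25 mm); "spin": the turn about the tool's z in units of 5 degrees (1.0 is 5 degrees); "fingers": the opening, from 0 (shut) to 1 (fully open). In form: [{"x": .., "y": .., "z": .., "spin": .., "fingers": ..}, ...]. A call has 1 to 12 rows; each row is the pose to reach, as a shift and turn from the pose commanded when the call began, along the tool's axes at that moment; what a row does not reach only later rows make up. A row lasts 1/12 s, in which the tool goes at most 41.7 mm and 7.16 degrees, less where a joint would pass 70% of its speed; a pose out of reach is approached as far as the arm can. A call with a gripper value outside its range is refused whole. The fingers move at their own pace and stop on an object; "force" is the grip in N (left out, the last holds). Time passes only in rows, so rows that repeat a pose let the fingers close. It gives the time, the measured TCP pose, the force and the opening at its end, in the units of the state.
- env.get_state(): the state, without advancing time (a new reading comes with each control period).
- env.capture(name): name is "scene" or "side" or "wrist"; returns a dict with "image" (420x560x3 uint8, red, green, blue), "mtx" (3x3 intrinsics, pixels), "T" (4x4, takes a point from camera to world coordinates). Camera axes: x right, y down, z forward; pixel columns grow to the right and rows downward; lengths in mm; the calibration is good to about 2 mm. The wrist camera is an equidistant fisheye: a pixel r from the principal point sees the ray r / f radians off the axis. A picture is of the moment at which its call begins. There is no depth.
- env.hand_in(): hands the job in, once; it reports no verdict.
The state is a dict: "time_s": time; "qpos": joint angles; "qd": joint speeds; "effort": joint torques, N m; "eef_pos": TCP position; "tool_rot": TCP orientation; "wrist_force": force on the tool from outside, world axes, zero at the start; "wrist_torque": the same for the moment, N m; "finger_gap": finger opening in mm.
Only numpy, scipy, OpenCV 4.12 (cv2) and the standard library are available. Lean on these libraries where they do the work, as an engineer would, in place of code of your own. Each camera call takes 0.05 s, during which the arm holds its last target.

### The job

Prise up the handleless lid of the grey instrument case with the flat-bladed knife, working the blade in at the notch in the front wall, and open the lid right back; the knife goes back on its cork mat. Lay every washed instrument from the blue-grey drying mat flat in the case, one to a compartment with its working end towards the hinge and its handle towards the notched front wall, then shut the lid fully. Leave the glassware, bottles and dishes on the bench where they stand.

Things in the scene. Friction and masses are not known exactly. Their poses are not given: they have to be found in the camera images.
- case: Grey plastic instrument case, fixed to the bench, 168 mm (its x) by 257 mm (its y) by 60 mm high. Origin: centre of its underside; +x points to the hinge side, -x to the front wall with the notch, z up. Walls 4 mm thick, inside 160 mm long (x). The floor of the compartments is 26 mm above the bench; three dividers 3 mm thick and 14 mm high make four equal open compartments side by side along y, each 60 mm wide and 160 mm long in x.
- case_notch (a point): Prising notch: middle of its bottom edge, on the outer face of the case's front (-x) wall, 50 mm above the bench. The notch is 80 mm wide (along the case's y), 10 mm high up to the lid's underside at 60 mm, and goes right through the 4 mm wall; behind it nothing stands higher than 40 mm.
- lid (a joint): The case's lid: a flat light-grey plate 174 mm by 261 mm, 6 mm thick, 0.1 kg, without handle or catch, hinged along the top of the case's +x wall. 0 is shut, it grows as it opens, 1.75 rad is right back (just past upright). The hinge is stiff (0.13 N m of friction): the lid stays at whatever angle it is left and needs about 2 N at the front edge to move.
- lid_edge (a point): Middle of the lid's free front edge, on its underside (172 mm from the hinge line); moves with the lid.
- lid_hinge (a point): Middle of the hinge line, level with the lid's underside when shut (60 mm above the bench); the hinge line runs along the case's y.
- knife: Flat-bladed knife: wooden handle 100 long, 20 wide, 18 high (x -100 to 0 mm) and a flat blunt steel blade 110 long, 32 wide, 2.5 mm thick (x 0 to 110 mm) at the handle's mid-height (9 mm above its underside). 0.13 kg, balanced about 20 mm behind the joint of handle and blade. Origin: on the level of the handle's underside, where handle meets blade; x axis towards the blade's tip, z up as it lies. It is the longest tool and lies alone on the cork mat.
- knife_tip (a point): Middle of the end of the knife's blade, at half its thickness.
- mat: Cork mat, fixed, 250 mm (x) by 90 mm (y), 3 mm thick: the knife's place. Origin: centre of its underside.
- liner: Blue-grey silicone drying mat, fixed, 350 by 350 mm, 2 mm thick, on which the washed instruments lie. Origin: centre of its underside.
- brush: Weighing brush, light wooden handle, steel ferrule and pale bristles up to 36 wide and 12 high. Handle a bar 85 long, 12 wide and 14 high (x -70 to +15 mm), head x +15 to +70 mm; 140 mm long in all, about 60 g. Origin: on the underside, at the middle of the length; x axis from the handle's end towards the head, z up as it lies.
- scoop: Scoop, white handle and open square steel pan 38 wide and 16 high. Handle a bar 85 long, 12 wide and 14 high (x -70 to +15 mm), head x +15 to +70 mm; 140 mm long in all, about 60 g. Origin: on the underside, at the middle of the length; x axis from the handle's end towards the head, z up as it lies.
- scraper: Scraper, black handle and black rubber blade 40 wide and 8 high. Handle a bar 85 long, 12 wide and 14 high (x -70 to +15 mm), head x +15 to +70 mm; 140 mm long in all, about 60 g. Origin: on the underside, at the middle of the length; x axis from the handle's end towards the head, z up as it lies.
- spatula: Broad spatula, brown wooden handle and flat steel blade 38 wide and 3 thick, flush with the underside. Handle a bar 85 long, 12 wide and 14 high (x -70 to +15 mm), head x +15 to +70 mm; 140 mm long in all, about 60 g. Origin: on the underside, at the middle of the length; x axis from the handle's end towards the head, z up as it lies.
- brush_tip (a point): Middle of the brush's working end, 70 mm ahead of its origin, 5 mm above its underside.
- scoop_tip (a point): Middle of the scoop's working end, 70 mm ahead of its origin, 5 mm above its underside.
- scraper_tip (a point): Middle of the scraper's working end, 70 mm ahead of its origin, 5 mm above its underside.
- spatula_tip (a point): Middle of the spatula's working end, 70 mm ahead of its origin, 5 mm above its underside.
- beaker: Glass beaker, 68 mm across, 85 high, beyond the cork mat. Loose; bystander, not to be disturbed. Origin: centre of its underside.
- flask: Conical glass flask, 80 mm across, 120 high, beyond the case. Loose; bystander, not to be disturbed. Origin: centre of its underside.
- reagent: Amber reagent bottle, 64 mm across, 130 high, beyond the drying mat. Loose; bystander, not to be disturbed. Origin: centre of its underside.
- wash_bottle: White wash bottle with blue cap, 60 mm across, 150 high, to the right of the drying mat. Loose; bystander, not to be disturbed. Origin: centre of its underside.
- dishes: Stack of pale plastic dishes, like one low disc, 90 mm across, 33 high, behind the hinge side of the case. Loose; bystander, not to be disturbed. Origin: centre of its underside.
- jar: White jar, 54 mm across, 60 high, just beyond the corner of the drying mat. Loose; bystander, not to be disturbed. Origin: centre of its underside.
Things that resemble listed ones, but are neither listed nor needed, are in the scene too. Leave any turquoise look-alike of the knife alone. Leave any green look-alike of the spatula alone.

How it is judged:
By the outcome, as a careful person would: the job done as asked, in the order asked, and still so for the second after the job is handed in, with the robot touching nothing.
Of brush, scoop, scraper, spatula only 2 to 4 are there at a start; the rules pass over those that are not, and their reading is None.
At some moment in a run one of brush, scoop, scraper, spatula, knife may be knocked a few centimetres aside while the robot is not near it.
Once in a run the grip may slacken for a moment while it holds something.
It also fails if it takes over 210 s, if anything falls off the work surface, if the arm or the gripper's body presses on something with over 40 N, if the wrist force passes 120 N, or if a joint passes its speed limit or range.

## Working session

There is one attempt and no reset: what is moved stays moved. The work goes in short steps, Python scripts to look and compute and a tool call to move; the robot and the scene stay as the last step left them, time stands still between calls to the robot, and variables do not carry over. Pictures are saved under pics/ and viewed, and the job is handed in when it is done.

Besides the shell and the picture viewer there is one more tool, called after "Request:" as name(argument=value, ...), one argument or row to a line, values as JSON. drive_tool: Moves the arm, as the interface text tells. Its arguments: {"type":"object","properties":{"targets":{"type":"array","items":{"type":"object","properties":{"x":{"type":"number"},"y":{"type":"number"},"z":{"type":"number"},"spin":{"type":"number"},"fingers":{"type":"number"}}}},"force":{"type":"number"}},"required":["targets"]}

```bash
mkdir -p pics; ls; python3 - <<'E'
from station import env
import cv2
s=env.get_state(); print({k:(v.tolist() if hasattr(v,'tolist') else v) for k,v in s.items()})
for n in ["scene","side","wrist"]:
    c=env.capture(n); cv2.imwrite(f"pics/a_{n}.png",c["image"][:,:,::-1]); print(n,c["mtx"],c["T"])
E
```

```text
pics
{'time_s': 0.0, 'qpos': [-1.213040005004858, 0.24141512103899596, 0.003756977074441284, 1.3351822076437945, -2.7683994112226233e-05, 1.5707626346314605], 'qd': [0.000511244751355693, -0.0004175422158848491, -0.002409188509558366, -0.0002476925982896444, 0.0005477474086864743, 0.00041236071272082655], 'effort': [-0.0012756354044540785, -37.231950759887695, 25.24066686630249, 0.017038060468621552, -9.526301710138796e-05, -9.245595435913856e-06], 'eef_pos': [174.8395817791207, -467.70803939866374, 195.424440211756], 'tool_rot': [[0.9366730385577878, 0.35020432425790593, -0.0007416939963405677], [0.3502051085811409, -0.9366711019539546, 0.0019049115558123764], [-2.7615068690612364e-05, -0.002044024321689065, -0.9999979105988074]], 'wrist_force': [-0.4230308450371384, 0.6225652684211213, 0.6954680899382868], 'wrist_torque': [-0.03614956784255371, -0.054863115400390704, 0.008074843382978786], 'finger_gap': 85.36851411185535}
scene [[397.25520736   0.         279.02615169]
 [  0.         397.25520736 209.58197398]
 [  0.           0.           1.        ]] [[ 7.54373920e-01  4.72685629
[... 342 characters left out ...]
    0.           1.        ]] [[-9.52681526e-01 -2.25293636e-01  2.04060499e-01  1.77300922e+02]
 [-3.03858204e-01  7.24064051e-01 -6.19194188e-01  9.74009523e+02]
 [-8.25236091e-03 -6.51900321e-01 -7.58259764e-01  1.31866576e+03]
 [ 0.00000000e+00  0.00000000e+00  0.00000000e+00  1.00000000e+00]]
wrist [[325.1922621    0.         276.81599382]
 [  0.         325.1922621  205.17173295]
 [  0.           0.           1.        ]] [[ 3.49487242e-01 -9.01947132e-01 -2.53673093e-01  2.38987372e+02]
 [-9.36937085e-01 -3.37227567e-01 -9.17957870e-02 -4.44111779e+02]
 [-2.75061303e-03  2.69757185e-01 -9.62924449e-01  3.74193705e+02]
 [ 0.00000000e+00  0.00000000e+00  0.00000000e+00  1.00000000e+00]]
```

View pics/a_scene.png

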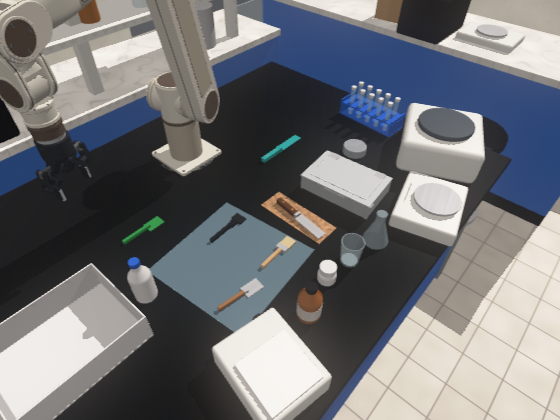

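View pics/a_side.png

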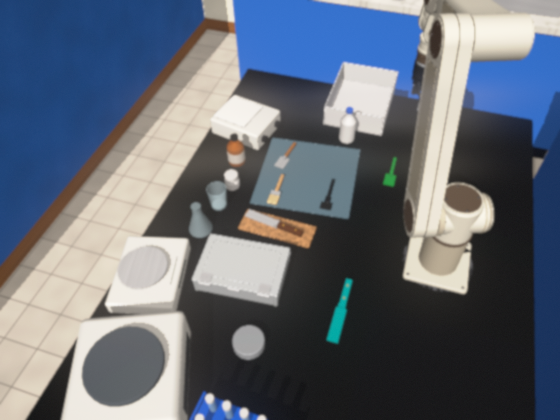

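View pics/a_wrist.png

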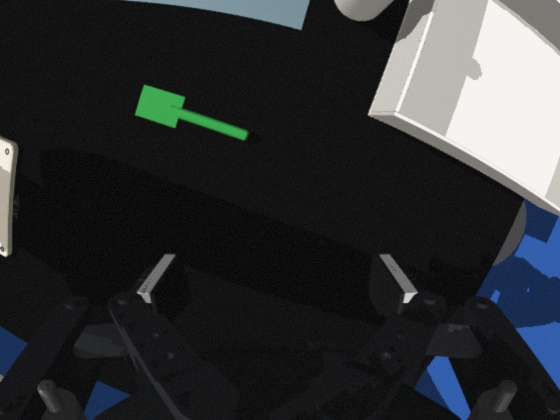

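```bash
cat > h.py <<'E'
import numpy as np, cv2
from station import env
def cap(n,f=None):
    c=env.capture(n)
    if f: cv2.imwrite(f"pics/{f}.png",c["image"][:,:,::-1])
    return c
def ray(c,n,u,v):
    K=c["mtx"];x=(u-K[0,2])/K[0,0];y=(v-K[1,2])/K[1,1]
    if n=="wrist":
        r=np.hypot(x,y); d=np.array([x/r*np.sin(r),y/r*np.sin(r),np.cos(r)]) if r>1e-9 else np.array([0,0,1.])
    else: d=np.array([x,y,1.])
    return c["T"][:3,:3]@d, c["T"][:3,3]
def pix2w(c,n,u,v,z):
    d,o=ray(c,n,u,v); return (o+d*(z-o[2])/d[2])[:2]
def proj(c,n,p):
    p=np.asarray(p,float); q=c["T"][:3,:3].T@(p-c["T"][:3,3]);K=c["mtx"]
    if n=="wrist":
        th=np.arctan2(np.hypot(q[0],q[1]),q[2]);r=np.hypot(q[0],q[1])+1e-12
        return np.array([K[0,2]+K[0,0]*th*q[0]/r,K[1,2]+K[1,1]*th*q[1]/r])
    return np.array([K[0,2]+K[0,0]*q[0]/q[2],K[1,2]+K[1,1]*q[1]/q[2]])
def crop(img,x0,y0,x1,y1,s,f):
    im=cv2.resize(img[y0:y1,x0:x1,::-1],None,fx=s,fy=s,interpolation=cv2.INTER_CUBIC)
    # ticks
    for u in range((x0+9)//10*10,x1,10):
        cv2.line(im,((u-x0)*s,0),((u-x0)*s,12 if u%50==0 else 5),(0,255,255),1)
        if u%50==0: cv2.putText(im,str(u),((u-x0)*s,24),0,.4,(0,255,255),1)
    for v in range((y0+9)//10*10,y1,10):
        cv2.line(im,(0,(v-y0)*s),(12 if v%50==0 else 5,(v-y0)*s),(0,255,255),1)
        if v%50==0: cv2.putText(im,str(v),(14,(v-y0)*s+4),0,.4,(0,255,255),1)
    cv2.imwrite(f"pics/{f}.png",im)
def st():
    s=env.get_state(); print("t%.2f"%s["time_s"],"p",np.round(s["eef_pos"],1),"gap %.1f"%s["finger_gap"],"F",np.round(s["wrist_force"],1),"T",np.round(s["wrist_torque"],2)); print(np.round(s["tool_rot"],4).tolist(),"q",np.round(s["qpos"],3)); return s
E
python3 - <<'E'
from h import *
a=cv2.imread("pics/a_scene.png")[:,:,::-1]; b=cv2.imread("pics/a_side.png")[:,:,::-1]
crop(a,290,130,410,230,6,"c1"); crop(a,140,180,340,320,4,"c2")
crop(b,180,220,310,310,6,"c3"); crop(b,230,130,370,250,5,"c4")
E
```

```text
(no output)
```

View pics/c1.png

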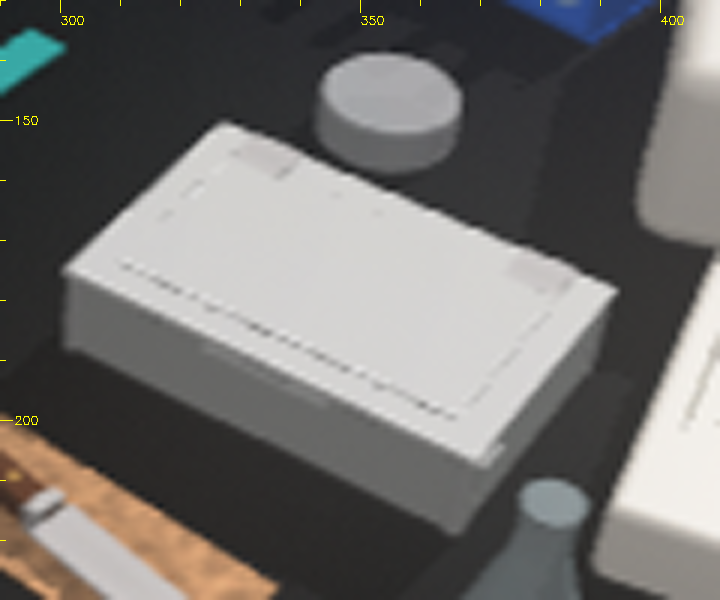

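View pics/c2.png

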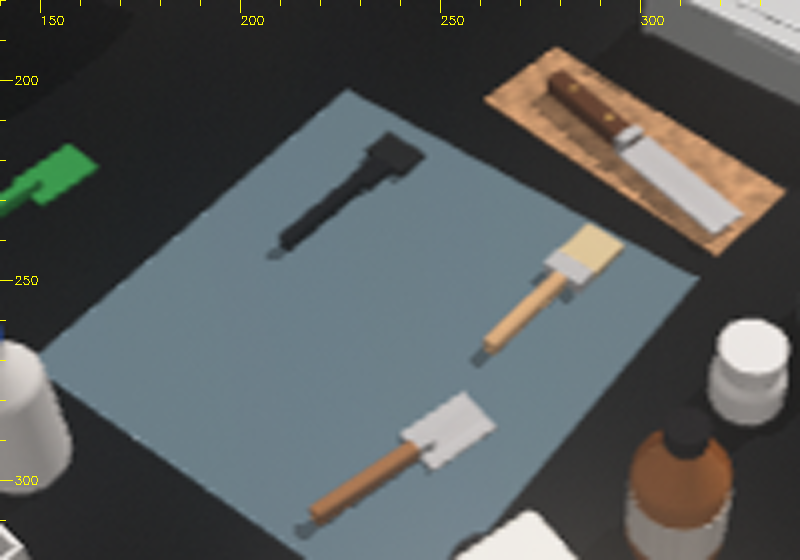

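View pics/c3.png

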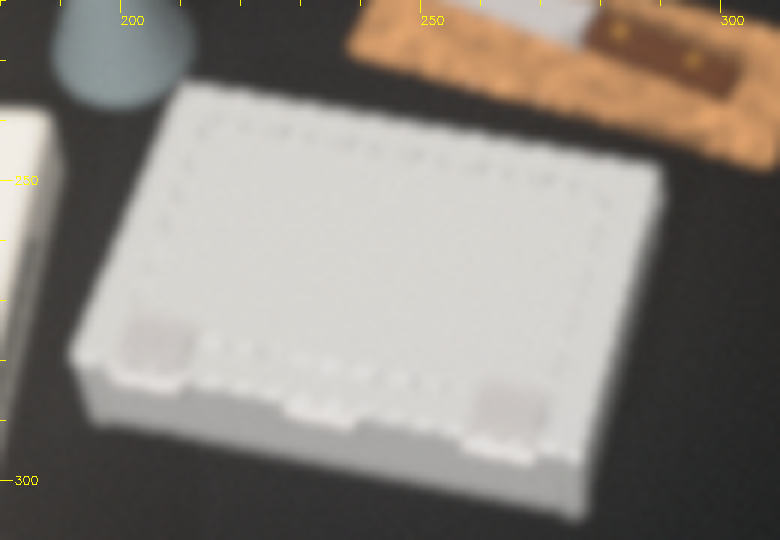

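View pics/c4.png

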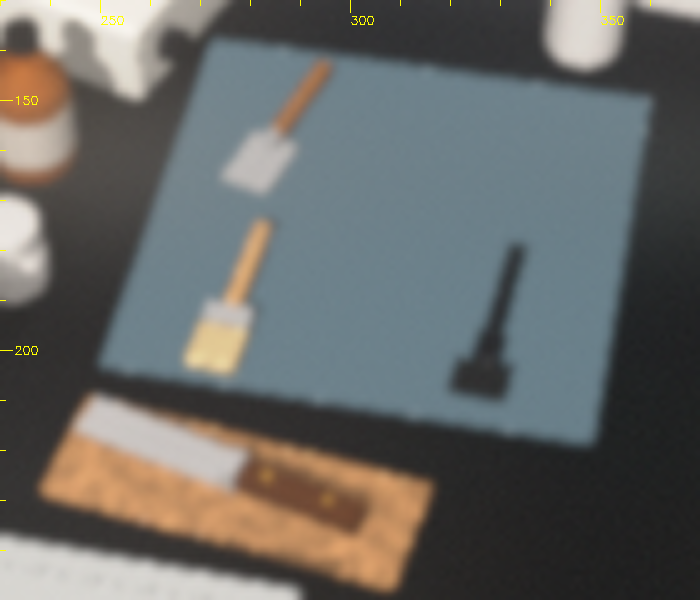

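```bash
python3 - <<'E'
from h import *
c=cap("scene"); b=cap("side")
def P(n,l,z):
    cc=c if n=="scene" else b
    return np.array([pix2w(cc,n,u,v,z) for u,v in l])
print("lid scene\n",P("scene",[(327,150.5),(392.3,178.3),(371,207.3),(300.3,175)],66).round(1))
print("lid side\n",P("side",[(289,248),(210,234),(192,279.5),(276.5,297)],66).round(1))
print("knife scene tip,l/r, joint, end", P("scene",[(325,233),(319.5,238.5)],12+3).round(1),P("scene",[(278.5,201)],18).round(1),P("scene",[(300,215)],15).round(1))
print("knife side: tip corners",P("side",[(246,209),(243,216)],15).round(1),"joint",P("side",[(276,224)],15).round(1),"end",P("side",[(302.5,233)],15).round(1))
print("mat scene",P("scene",[(279,192),(260.5,204.5),(318,243),(336,227)],3).round(1))
print("scraper s",P("scene",[(244,215.5)],6).round(1),P("scene",[(211,241.5)],12).round(1),"side",P("side",[(325.5,207.5)],6).round(1),P("side",[(332,179)],12).round(1))
print("brush s",P("scene",[(291.5,238)],10).round(1),P("scene",[(261.5,267)],12).round(1),"side",P("side",[(271.5,203.5)],10).round(1),P("side",[(281.5,174)],12).round(1))
print("spat s",P("scene",[(259.5,282)],4).round(1),P("scene",[(218.5,308.5)],12).round(1),"side",P("side",[(276,167)],4).round(1),P("side",[(294,142.5)],12).round(1))
print("liner",P("scene",[(226,203),(313.5,249.5)],2).round(1),P("side",[(271,138),(359,149),(348,219),(250,203.5)],2).round(1))
print("beaker/flask/jar",P("scene",[(351,262),(375,243),(327,281)],0).round(1))
print("dishes", P("scene",[(355,150)],30).round(1),P("side",[(248,342)],30).round(1))
print("turq", P("scene",[(262,160),(299,138)],10).round(1))
E
```

```text
lid scene
 [[440.6 300.2]
 [697.1 322.2]
 [717.2 154.6]
 [454.3 128.3]]
lid side
 [[451.  137.2]
 [707.4 160.6]
 [690.8 331.1]
 [433.5 311.5]]
knife scene tip,l/r, joint, end [[649.8  11.9]
 [650.5 -17.4]] [[450.1  21.2]] [[543.   20.7]]
knife side: tip corners [[653.4  -8.7]
 [652.1  23.3]] joint [[533.6  22.6]] end [[437.7  32.2]]
mat scene [[411.8  68. ]
 [406.  -20.1]
 [652.6 -26.1]
 [655.5  65.1]]
scraper s [[402.7 -95.4]] [[ 409.  -244.1]] side [[ 394.7 -104.2]] [[ 405.7 -237.1]]
brush s [[582.4 -69.4]] [[ 588.9 -212.4]] side [[578.9 -62.4]] [[ 589.3 -206.5]]
spat s [[ 615.8 -249.9]] [[ 595.5 -386.2]] side [[ 622.8 -242.1]] [[ 595.7 -382.5]]
liner [[313.4 -91.4]
 [657.3 -54.9]] [[ 693.9 -390.9]
 [ 347.  -432. ]
 [ 308.8  -80.8]
 [ 653.6  -46.3]]
beaker/flask/jar [[ 768.4  -17.5]
 [ 783.2   93. ]
 [ 754.9 -118.9]]
dishes [[492.4 415.2]] [[471.5 449.7]]
turq [[252.9 153.1]
 [267.4 356.3]]
```

```bash
cat >> h.py <<'E'
def go(x=None,y=None,z=None,ang=None,quiet=False):
    """units to move to TCP x,y,z, tool-x heading ang (deg world)"""
    s=env.get_state(); R=np.array(s["tool_rot"]);p=np.array(s["eef_pos"])
    t=np.array([p[0] if x is None else x,p[1] if y is None else y,p[2] if z is None else z])
    d=R.T@(t-p)/25; h=np.degrees(np.arctan2(R[1,0],R[0,0]))
    sp=0 if ang is None else -((ang-h+180)%360-180)/5
    print("x %.3f y %.3f z %.3f spin %.3f (heading %.2f)"%(*d,sp,h))
E
python3 -c "
from h import *
go(520,15,220,-6.5)"
```

```text
x 19.692 y -13.267 z -0.953 spin 5.400 (heading 20.50)
```

Request:
drive_tool(
  targets=[
    {"x": 19.7, "y": -13.25, "z": -1, "spin": 5.4, "fingers": 1},
    {"x": 19.7, "y": -13.25, "z": -1, "spin": 5.4, "fingers": 1},
    {"x": 19.7, "y": -13.25, "z": -1, "spin": 5.4, "fingers": 1},
    {"x": 19.7, "y": -13.25, "z": -1, "spin": 5.4, "fingers": 1},
    {"x": 19.7, "y": -13.25, "z": -1, "spin": 5.4, "fingers": 1},
    {"x": 19.7, "y": -13.25, "z": -1, "spin": 5.4, "fingers": 1},
    {"x": 19.7, "y": -13.25, "z": -1, "spin": 5.4, "fingers": 1},
    {"x": 19.7, "y": -13.25, "z": -1, "spin": 5.4, "fingers": 1},
    {"x": 19.7, "y": -13.25, "z": -1, "spin": 5.4, "fingers": 1},
    {"x": 19.7, "y": -13.25, "z": -1, "spin": 5.4, "fingers": 1},
    {"x": 19.7, "y": -13.25, "z": -1, "spin": 5.4, "fingers": 1},
    {"x": 19.7, "y": -13.25, "z": -1, "spin": 5.4, "fingers": 1},
  ],
)

```text
time_s: 1.25
eef_pos: [456.1, -74.8, 216.8]
tool_rot: [[0.994, -0.113, 0.0], [-0.113, -0.994, -0.0], [0.0, 0.0, -1.0]]
wrist_force: [1.4, -1.1, 0.4]
finger_gap: 85.1
```

Request:
drive_tool(
  targets=[
    {"x": 2, "y": -3.75, "z": 0, "spin": 0, "fingers": 1},
    {"x": 2, "y": -3.75, "z": 0, "spin": 0, "fingers": 1},
    {"x": 2, "y": -3.75, "z": 0, "spin": 0, "fingers": 1},
    {"x": 2, "y": -3.75, "z": 0, "spin": 0, "fingers": 1},
  ],
)

```text
time_s: 1.58
eef_pos: [515.2, -21.5, 215.9]
tool_rot: [[0.998, -0.06, 0.001], [-0.06, -0.998, 0.029], [-0.001, -0.029, -1.0]]
wrist_force: [0.1, 0.1, 0.1]
finger_gap: 85.4
```

```bash
python3 -c "
from h import *
s=st(); c=cap('wrist','w1')
im=c['image']; crop(im,0,0,560,420,1,'w1')
np.save('w1.npy',np.array([c],dtype=object),allow_pickle=True)"
```

```text
t1.58 p [515.2 -21.5 215.9] gap 85.4 F [0.1 0.1 0.1] T [-0.01  0.01  0.04]
[[0.9982, -0.0595, 0.0011], [-0.0595, -0.9978, 0.0286], [-0.0006, -0.0286, -0.9996]] q [-0.061  0.265  0.088  1.394  0.029  3.141]
```

View pics/w1.png

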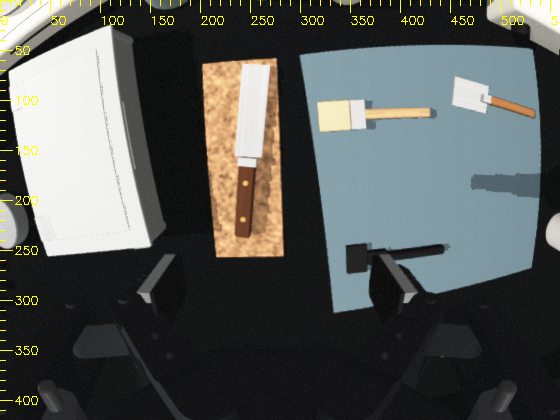

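```bash
python3 -c "
from h import *
c=np.load('w1.npy',allow_pickle=True)[0]
im=c['image']; crop(im,0,15,180,265,3,'w1a'); crop(im,190,50,300,260,3,'w1b'); crop(im,300,60,550,300,3,'w1c')"
```

```text
(no output)
```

View pics/w1a.png

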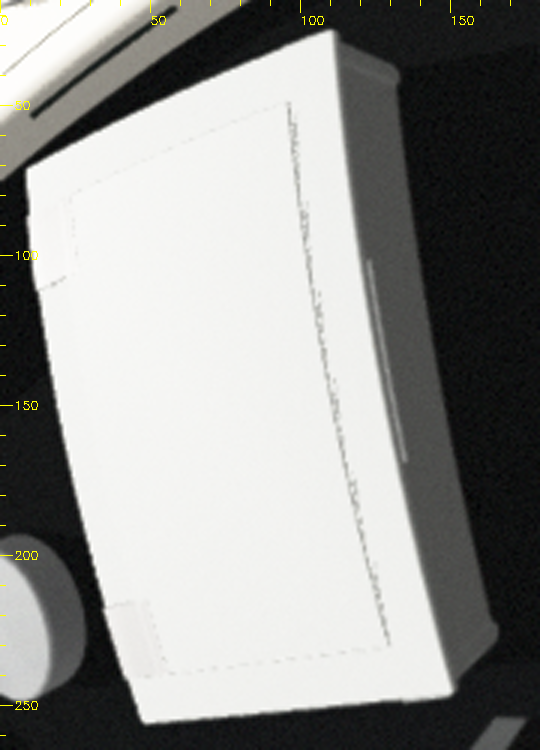

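View pics/w1b.png

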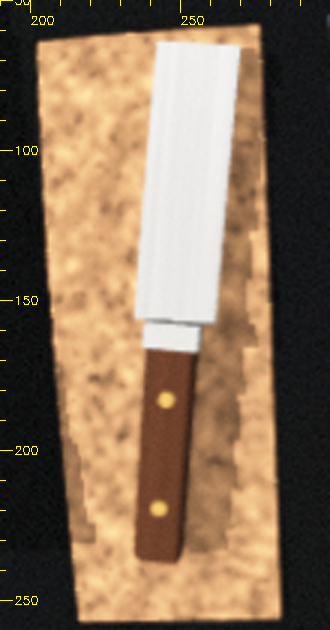

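View pics/w1c.png

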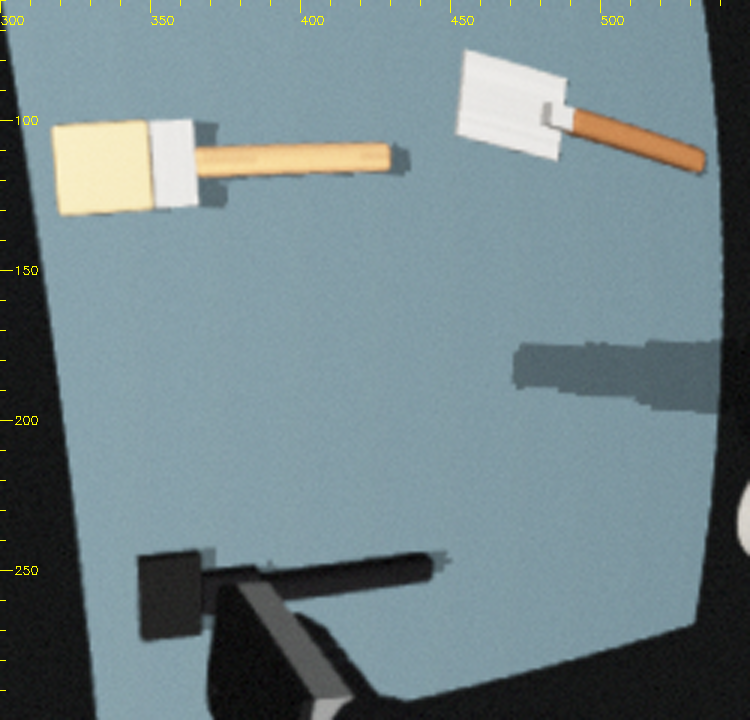

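```bash
python3 - <<'E'
from h import *
c=np.load('w1.npy',allow_pickle=True)[0]
def P(l,z): return np.array([pix2w(c,"wrist",u,v,z) for u,v in l]).round(1).tolist()
print("lid",P([(112,26),(151,246.5),(48,256),(9,71)],66))
print("notch bot",P([(123,101),(134.5,169)],50))
print("case bottom front",P([(133,42),(165.5,225)],0))
print("blade tip corners",P([(242,64),(269,65)],13.2),"blade root",P([(235,156),(261.5,157.5)],13.2),"handle end",P([(234.8,236),(250,237.5)],21))
print("handle front/ferrule",P([(238,166),(255,167)],21))
print("mat",P([(202.5,63.5),(276.5,58.5),(283.5,256),(216,257)],3))
print("brush",P([(317,103),(320,131.5)],14),P([(430,108),(430,117)],16))
print("scraper",P([(346,245),(347,273)],10),P([(443,244),(444,253)],16))
print("spat",P([(454.5,77),(452.5,105)],5),P([(535,110),(533,117.5)],16))
E
```

```text
lid [[707.4, 154.9], [449.1, 134.8], [434.9, 306.8], [694.8, 328.6]]
notch bot [[619.6, 153.2], [539.2, 147.6]]
case bottom front [[701.9, 160.4], [453.2, 139.7]]
blade tip corners [[648.6, 17.0], [644.8, -14.2]] blade root [[540.0, 33.0], [536.1, 1.5]] handle end [[442.0, 41.2], [439.2, 22.3]]
handle front/ferrule [[528.9, 29.1], [526.4, 9.2]]
mat [[656.5, 66.6], [653.9, -23.1], [404.0, -17.2], [405.9, 73.6]]
brush [[596.9, -66.8], [563.4, -68.7]] [[590.7, -207.2], [579.5, -206.9]]
scraper [[418.0, -98.9], [376.9, -101.1]] [[411.0, -235.9], [397.2, -239.4]]
spat [[633.0, -250.5], [596.0, -245.8]] [[598.1, -386.4], [587.0, -382.1]]
```

Request:
drive_tool(
  targets=[
    {"x": 0, "y": 0, "z": 0, "spin": -16, "fingers": 1},
    {"x": 0, "y": 0, "z": 0, "spin": -16, "fingers": 1},
    {"x": 0, "y": 0, "z": 0, "spin": -16, "fingers": 1},
    {"x": 0, "y": 0, "z": 0, "spin": -16, "fingers": 1},
    {"x": 0, "y": 0, "z": 0, "spin": -16, "fingers": 1},
    {"x": 0, "y": 0, "z": 0, "spin": -16, "fingers": 1},
    {"x": 0, "y": 0, "z": 0, "spin": -16, "fingers": 1},
    {"x": 0, "y": 0, "z": 0, "spin": -16, "fingers": 1},
    {"x": 0, "y": 0, "z": 0, "spin": -16, "fingers": 1},
    {"x": 0, "y": 0, "z": 0, "spin": -16, "fingers": 1},
    {"x": 0, "y": 0, "z": 0, "spin": -16, "fingers": 1},
    {"x": 0, "y": 0, "z": 0, "spin": -16, "fingers": 1},
  ],
)

```text
time_s: 2.63
eef_pos: [512.4, -24.2, 216.8]
tool_rot: [[0.234, 0.972, 0.0], [0.972, -0.234, 0.028], [0.027, -0.006, -1.0]]
wrist_force: [0.7, 0.1, -0.3]
finger_gap: 85.2
```

```bash
python3 -c "
from h import *
st();go(508.8,21.3,120,171.6)"
```

```text
t2.63 p [512.4 -24.2 216.8] gap 85.2 F [ 0.7  0.1 -0.3] T [-0.02  0.03 -0.07]
[[0.234, 0.9722, 0.0005], [0.9719, -0.2339, 0.0278], [0.0271, -0.006, -0.9996]] q [-0.065  0.26   0.083  1.395  0.028  1.741]
x 1.630 y -0.541 z 3.920 spin -19.027 (heading 76.46)
```

Request:
drive_tool(
  targets=[
    {"x": 1.6, "y": -0.5, "z": 3, "spin": -19, "fingers": 1},
    {"x": 1.6, "y": -0.5, "z": 3, "spin": -19, "fingers": 1},
    {"x": 1.6, "y": -0.5, "z": 3, "spin": -19, "fingers": 1},
    {"x": 1.6, "y": -0.5, "z": 3, "spin": -19, "fingers": 1},
    {"x": 1.6, "y": -0.5, "z": 3, "spin": -19, "fingers": 1},
    {"x": 1.6, "y": -0.5, "z": 3, "spin": -19, "fingers": 1},
    {"x": 1.6, "y": -0.5, "z": 3, "spin": -19, "fingers": 1},
    {"x": 1.6, "y": -0.5, "z": 3, "spin": -19, "fingers": 1},
    {"x": 1.6, "y": -0.5, "z": 3, "spin": -19, "fingers": 1},
    {"x": 1.6, "y": -0.5, "z": 3, "spin": -19, "fingers": 1},
    {"x": 1.6, "y": -0.5, "z": 3, "spin": -19, "fingers": 1},
    {"x": 1.6, "y": -0.5, "z": 3, "spin": -19, "fingers": 1},
  ],
)

```text
time_s: 3.63
eef_pos: [510.1, 19.9, 142.9]
tool_rot: [[-0.954, 0.301, 0.001], [0.301, 0.953, 0.028], [0.008, 0.027, -1.0]]
wrist_force: [0.9, 0.8, -0.7]
finger_gap: 85.6
```

```bash
python3 -c "
from h import *
st();go(508.8,21.3,120,171.6)"
```

```text
t3.63 p [510.1  19.9 142.9] gap 85.6 F [ 0.9  0.8 -0.7] T [-0.03 -0.02 -0.01]
[[-0.9536, 0.3011, 0.0007], [0.301, 0.9532, 0.0278], [0.0077, 0.0267, -0.9996]] q [ 0.021  0.29  -0.071  1.209  0.028  0.326]
x 0.059 y 0.012 z 0.919 spin -1.823 (heading 162.48)
```

Request:
drive_tool(
  targets=[
    {"x": 0, "y": 0, "z": 1.5, "spin": -1.85, "fingers": 1},
    {"x": 0, "y": 0, "z": 3, "spin": -1.85, "fingers": 1},
    {"x": 0, "y": 0, "z": 3, "spin": -1.85, "fingers": 1},
    {"x": 0, "y": 0, "z": 3, "spin": -1.85, "fingers": 1},
    {"x": 0, "y": 0, "z": 3, "spin": -1.85, "fingers": 1},
    {"x": 0, "y": 0, "z": 3, "spin": -1.85, "fingers": 1},
  ],
)

```text
time_s: 4.13
eef_pos: [512.9, 22.6, 70.3]
tool_rot: [[-0.989, 0.148, 0.005], [0.148, 0.989, 0.028], [-0.001, 0.029, -1.0]]
wrist_force: [-1.2, -0.3, 0.1]
finger_gap: 85.1
```

```bash
python3 -c "
from h import *
st();go(508.8,21.3,5,171.6);c=cap('wrist','w2'); s=cap('scene'); crop(s['image'],240,150,400,270,5,'s2')"
```

```text
t4.13 p [512.9  22.6  70.3] gap 85.1 F [-1.2 -0.3  0.1] T [-0.07 -0.01  0.01]
[[-0.989, 0.1476, 0.0053], [0.1477, 0.9886, 0.0282], [-0.0011, 0.0286, -0.9996]] q [ 0.026  0.353 -0.185  1.027  0.028  0.174]
x 0.156 y -0.150 z 2.609 spin -0.019 (heading 171.50)
```

View pics/w2.png

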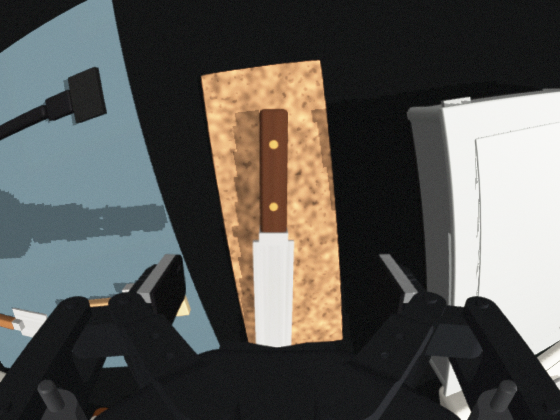

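View pics/s2.png

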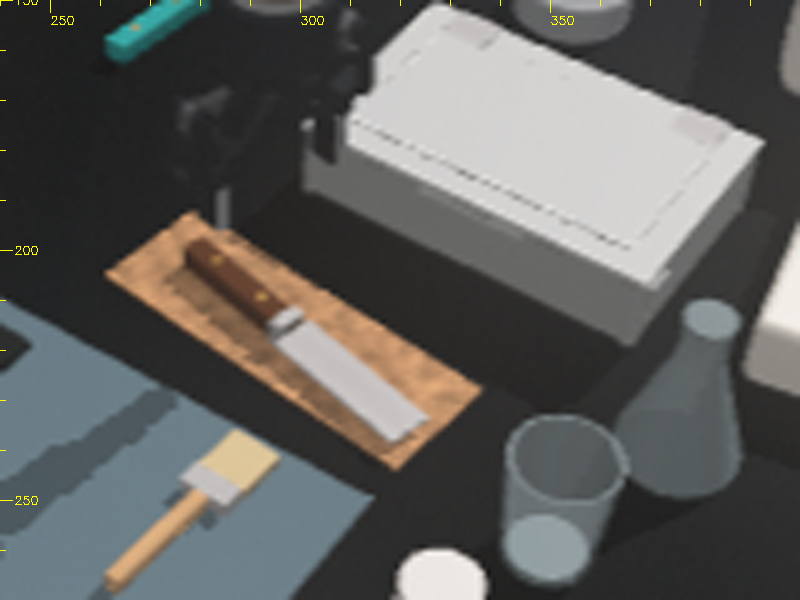

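Request:
drive_tool(
  targets=[
    {"x": 0.15, "y": -0.15, "z": 1.3, "spin": 0, "fingers": 1},
    {"x": 0.15, "y": -0.15, "z": 2.2, "spin": 0, "fingers": 1},
    {"x": 0.15, "y": -0.15, "z": 2.6, "spin": 0, "fingers": 1},
    {"x": 0.15, "y": -0.15, "z": 2.6, "spin": 0, "fingers": 1},
    {"x": 0.15, "y": -0.15, "z": 2.6, "spin": 0, "fingers": 0},
    {"x": 0.15, "y": -0.15, "z": 2.6, "spin": 0, "fingers": 0},
    {"x": 0.15, "y": -0.15, "z": 2.6, "spin": 0, "fingers": 0},
    {"x": 0.15, "y": -0.15, "z": 2.6, "spin": 0, "fingers": 0},
    {"x": 0.15, "y": -0.15, "z": 2.6, "spin": 0, "fingers": 0},
    {"x": 0.15, "y": -0.15, "z": 2.6, "spin": 0, "fingers": 0},
    {"x": 0.15, "y": -0.15, "z": 2.6, "spin": 0, "fingers": 0},
    {"x": 0.15, "y": -0.15, "z": 2.6, "spin": 0, "fingers": 0},
  ],
  force=100,
)

```text
time_s: 5.23
eef_pos: [506.8, 21.5, 2.9]
tool_rot: [[-0.989, 0.146, 0.001], [0.146, 0.989, 0.028], [0.003, 0.028, -1.0]]
wrist_force: [0.3, -0.4, -0.1]
finger_gap: 0.4
```

```bash
python3 -c "
from h import *
st();go(508.8,21.3,5,171.6)"
```

```text
t5.23 p [506.8  21.5   2.9] gap 0.4 F [ 0.3 -0.4 -0.1] T [ 0.04 -0.03  0.02]
[[-0.9893, 0.1461, 0.0013], [0.1461, 0.9889, 0.0281], [0.0029, 0.028, -0.9996]] q [ 0.024  0.424 -0.281  0.864  0.028  0.17 ]
x -0.081 y 0.008 z -0.083 spin 0.000 (heading 171.60)
```

```bash
python3 -c "
from h import *
c=cap('wrist','w3'); s=cap('scene'); crop(s['image'],240,150,400,270,5,'s3')"
```

```text
(no output)
```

View pics/w3.png

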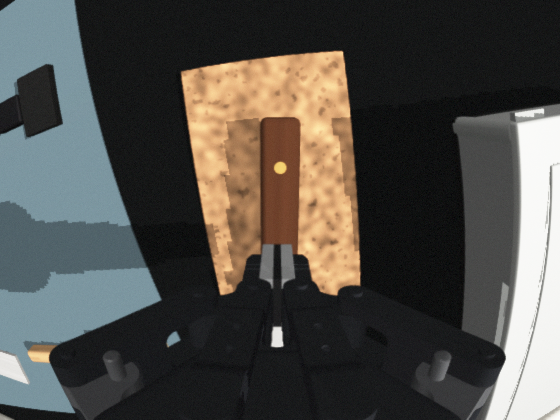

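View pics/s3.png

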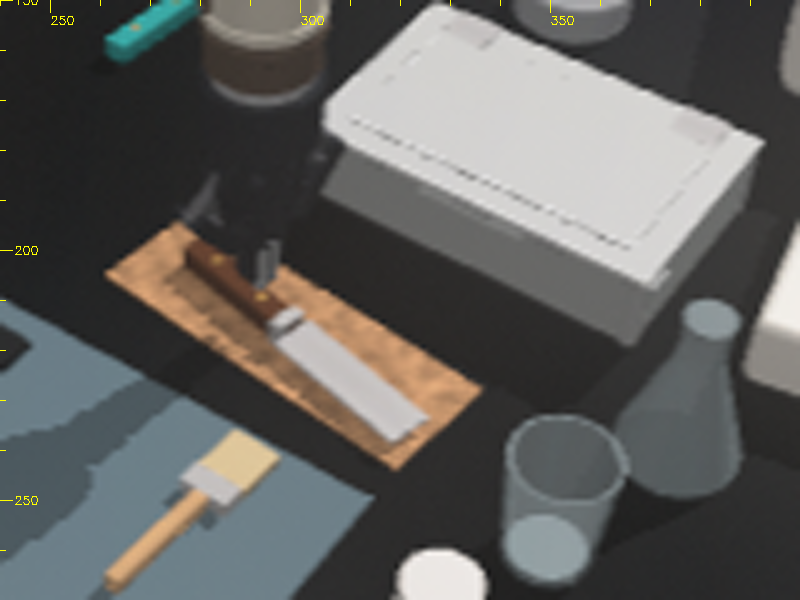

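```bash
python3 -c "
from h import *
for n in ('scene','side','wrist'):
  c=cap(n)
  print(n,[proj(c,n,(506.8,21.5,z)).round(1).tolist() for z in (3,21,30)])
  if n=='side': crop(c['image'],220,190,340,270,6,'d3')
"
```

```text
scene [[291.4, 212.1], [291.6, 208.3], [291.7, 206.4]]
side [[283.7, 227.8], [283.6, 224.5], [283.6, 222.9]]
wrist [[276.7, 235.5], [277.6, 247.4], [278.2, 254.3]]
```

View pics/d3.png

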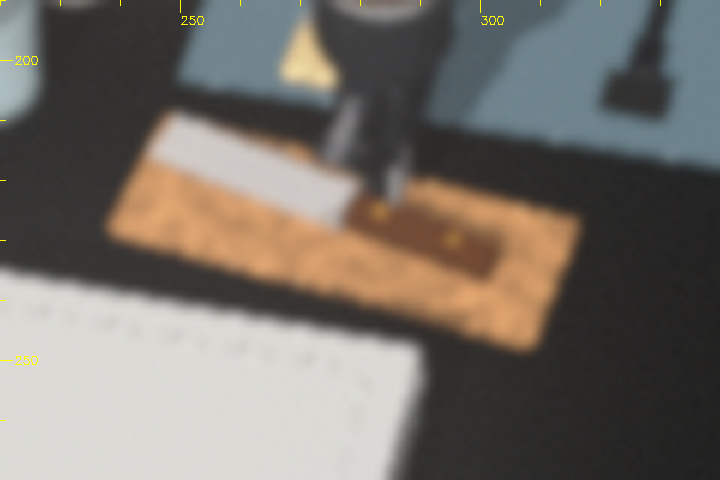

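```bash
python3 -c "
from h import *
c=np.load('w1.npy',allow_pickle=True)[0]
R=np.array([[0.9982,-0.0595,0.0011],[-0.0595,-0.9978,0.0286],[-0.0006,-0.0286,-0.9996]]);p=np.array([515.2,-21.5,215.9])
for z in (0,-13,-19,-32):
  for x in (11,0,-11): print(z,x,[proj(c,'wrist',p+R@np.array([x,y,z])).round(0).tolist() for y in (-42.5,42.5)])
"
```

```text
0 11 [[205.0, 217.0], [350.0, 217.0]]
0 0 [[206.0, 235.0], [348.0, 234.0]]
0 -11 [[207.0, 251.0], [347.0, 251.0]]
-13 11 [[200.0, 224.0], [355.0, 224.0]]
-13 0 [[201.0, 243.0], [353.0, 243.0]]
-13 -11 [[203.0, 260.0], [351.0, 260.0]]
-19 11 [[197.0, 228.0], [357.0, 228.0]]
-19 0 [[199.0, 247.0], [355.0, 247.0]]
-19 -11 [[201.0, 265.0], [354.0, 265.0]]
-32 11 [[191.0, 237.0], [363.0, 237.0]]
-32 0 [[193.0, 257.0], [361.0, 257.0]]
-32 -11 [[195.0, 276.0], [359.0, 276.0]]
```

```bash
python3 -c "
from h import *
a=cv2.imread('pics/w2.png')[:,:,::-1]; crop(a,100,220,440,400,2,'w2z')
a=cv2.imread('pics/w3.png')[:,:,::-1]; crop(a,220,200,340,360,5,'w3z')"
```

```text
(no output)
```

View pics/w2z.png

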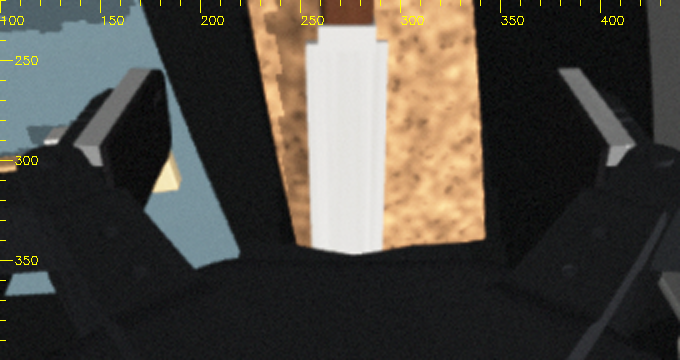

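View pics/w3z.png

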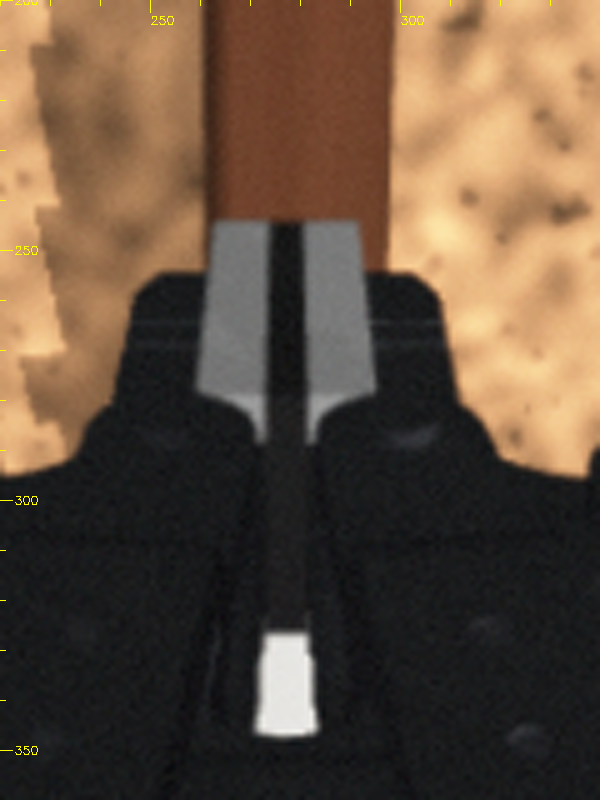

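Request:
drive_tool(
  targets=[
    {"z": 0, "fingers": 1},
    {"z": 0, "fingers": 1},
    {"z": 0, "fingers": 1},
    {"z": 0, "fingers": 1},
    {"z": 0, "fingers": 1},
    {"z": 0, "fingers": 1},
    {"z": 0, "fingers": 1},
    {"z": 0, "fingers": 1},
  ],
)

```text
invalid input at $.targets[0]: expected keys x, y, z, spin, fingers
```

```bash
python3 -c "
from h import *
st()
s=cap('scene'); crop(s['image'],240,150,360,250,6,'s4')
s=cap('side'); crop(s['image'],220,190,340,270,6,'d4')"
```

```text
t5.48 p [506.7  21.5   2.8] gap -0.1 F [-0.3  1.3  0.4] T [ 0.01  0.03 -0.07]
[[-0.9893, 0.1461, 0.001], [0.146, 0.9889, 0.0281], [0.0032, 0.0279, -0.9996]] q [ 0.024  0.425 -0.281  0.864  0.028  0.17 ]
```

View pics/s4.png

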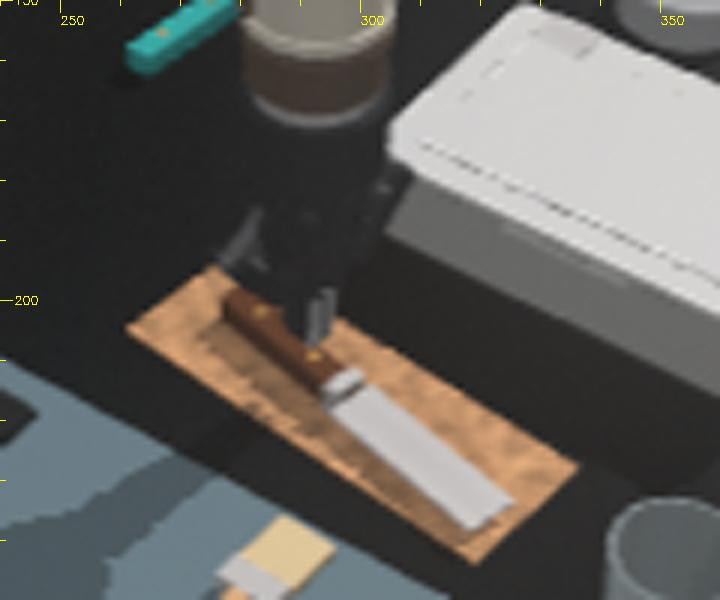

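View pics/d4.png

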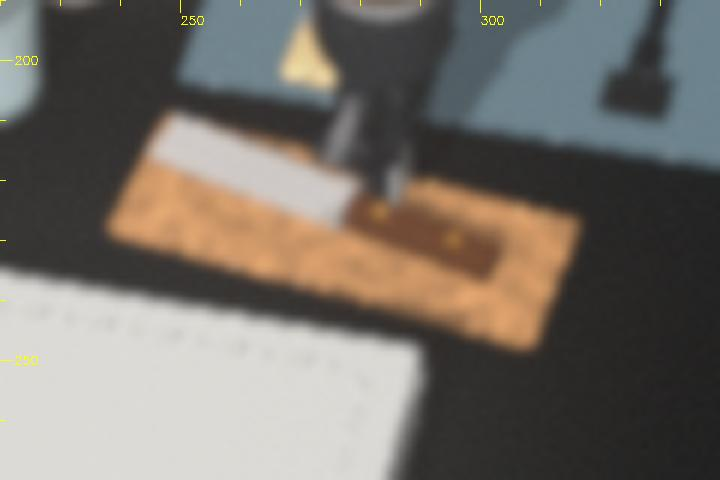

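Request:
drive_tool(
  targets=[
    {"x": 0, "y": 0, "z": 0, "spin": 0, "fingers": 1},
    {"x": 0, "y": 0, "z": 0, "spin": 0, "fingers": 1},
    {"x": 0, "y": 0, "z": 0, "spin": 0, "fingers": 1},
    {"x": 0, "y": 0, "z": 0, "spin": 0, "fingers": 1},
    {"x": 0, "y": 0, "z": 0, "spin": 0, "fingers": 1},
    {"x": 0, "y": 0, "z": 0, "spin": 0, "fingers": 1},
    {"x": 0, "y": 0, "z": 0, "spin": 0, "fingers": 1},
    {"x": 0, "y": 0, "z": 0, "spin": 0, "fingers": 1},
    {"x": 0, "y": 0, "z": 0.2, "spin": 0, "fingers": 1},
    {"x": 0, "y": 0, "z": 0.2, "spin": 0, "fingers": 1},
  ],
)

```text
time_s: 6.42
eef_pos: [506.2, 21.6, -3.0]
tool_rot: [[-0.989, 0.146, 0.0], [0.146, 0.989, 0.028], [0.004, 0.028, -1.0]]
wrist_force: [0.6, 0.6, 0.3]
finger_gap: 85.3
```

```bash
python3 -c "
from h import *
st()
s=cap('scene'); crop(s['image'],240,150,360,250,6,'s4')
s=cap('side'); crop(s['image'],220,190,340,270,6,'d4')"
```

```text
t6.42 p [506.2  21.6  -3. ] gap 85.3 F [0.6 0.6 0.3] T [-0.03 -0.   -0.03]
[[-0.9893, 0.1461, 0.0], [0.1461, 0.9889, 0.0281], [0.0041, 0.0278, -0.9996]] q [ 0.024  0.432 -0.287  0.851  0.028  0.171]
```

View pics/s4.png

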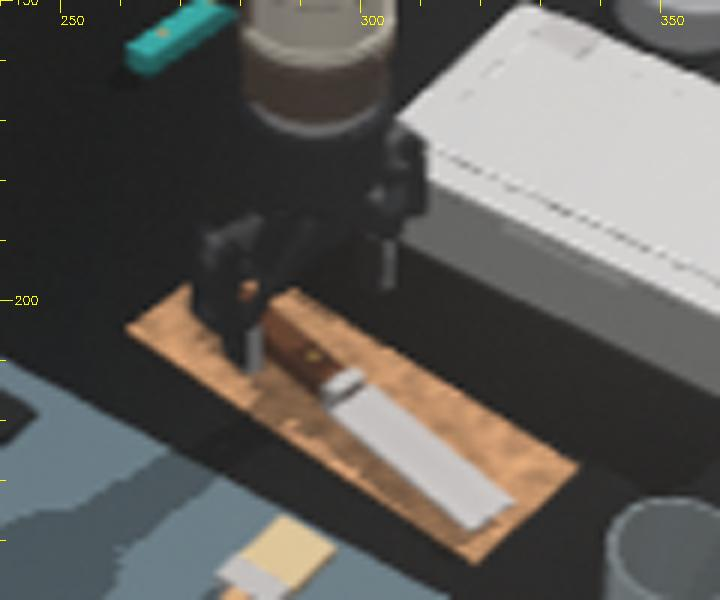

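View pics/d4.png

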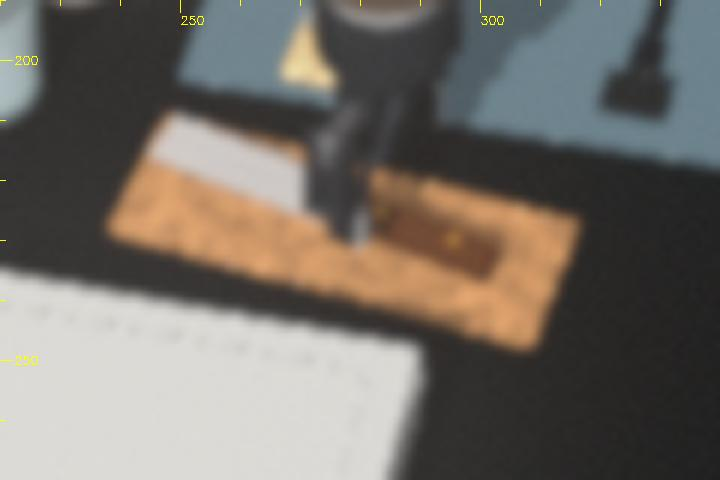

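```bash
python3 -c "
from h import *
s=env.get_state();R=np.array(s['tool_rot']);p=np.array(s['eef_pos'])
for n,y in (('scene',-42.5),('scene',42.5),('side',42.5)):
  c=cap(n)
  print(n,y,[(z,proj(c,n,p+R@np.array([0,y,-z])).round(1).tolist()) for z in (0,13,20,30,40)])
"
```

```text
scene -42.5 [(0, [281.6, 219.5]), (13, [281.6, 216.8]), (20, [281.6, 215.3]), (30, [281.6, 213.2]), (40, [281.6, 211.1])]
scene 42.5 [(0, [300.7, 207.2]), (13, [300.9, 204.5]), (20, [300.9, 203.0]), (30, [301.0, 200.9]), (40, [301.1, 198.8])]
side 42.5 [(0, [278.2, 237.8]), (13, [278.1, 235.4]), (20, [278.1, 234.1]), (30, [278.1, 232.2]), (40, [278.0, 230.3])]
```

Request:
drive_tool(
  targets=[
    {"x": 0, "y": 0, "z": 0.2, "spin": 0, "fingers": 1},
    {"x": 0, "y": 0, "z": 0.4, "spin": 0, "fingers": 1},
    {"x": 0, "y": 0, "z": 0.5, "spin": 0, "fingers": 1},
    {"x": 0, "y": 0, "z": 0.5, "spin": 0, "fingers": 1},
  ],
)

```text
time_s: 7.0
eef_pos: [505.8, 22.0, -15.7]
tool_rot: [[-0.989, 0.146, -0.001], [0.146, 0.989, 0.028], [0.005, 0.028, -1.0]]
wrist_force: [0.4, -0.4, 1.0]
finger_gap: 85.7
```

Request:
drive_tool(
  targets=[
    {"x": 0, "y": 0, "z": 0, "spin": 0, "fingers": 0.5},
    {"x": 0, "y": 0, "z": 0, "spin": 0, "fingers": 0.5},
    {"x": 0, "y": 0, "z": 0, "spin": 0, "fingers": 0.5},
    {"x": 0, "y": 0, "z": 0, "spin": 0, "fingers": 0.35},
    {"x": 0, "y": 0, "z": 0, "spin": 0, "fingers": 0.35},
  ],
)

```text
time_s: 7.42
eef_pos: [506.9, 22.0, -14.5]
tool_rot: [[-0.989, 0.146, 0.001], [0.146, 0.989, 0.028], [0.003, 0.028, -1.0]]
wrist_force: [-0.5, 0.9, 0.7]
finger_gap: 30.2
```

```bash
python3 -c "
from h import *
st()
s=cap('scene'); crop(s['image'],240,150,360,250,6,'s4')
s=cap('side'); crop(s['image'],220,190,340,270,6,'d4');cap('wrist','w4')"
```

```text
t7.42 p [506.9  22.  -14.5] gap 30.2 F [-0.5  0.9  0.7] T [-0.05 -0.02  0.01]
[[-0.9893, 0.1461, 0.0015], [0.146, 0.9889, 0.0281], [0.0027, 0.028, -0.9996]] q [ 0.025  0.448 -0.299  0.822  0.028  0.171]
```

View pics/s4.png

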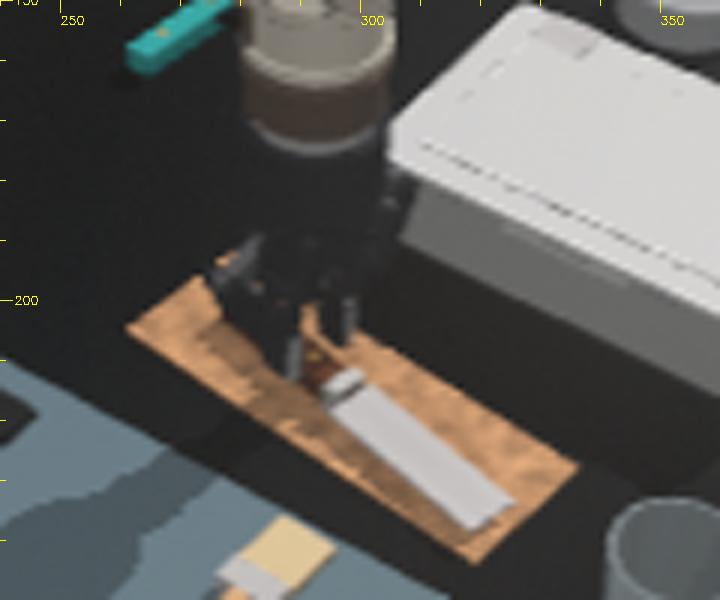

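View pics/w4.png

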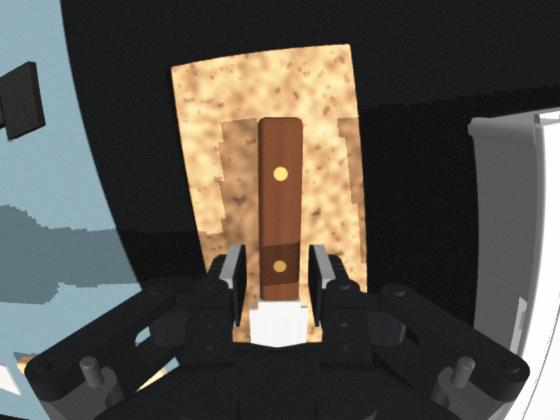

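Request:
drive_tool(
  targets=[
    {"x": 0, "y": 0, "z": 0, "spin": 0, "fingers": 0},
    {"x": 0, "y": 0, "z": 0, "spin": 0, "fingers": 0},
    {"x": 0, "y": 0, "z": 0, "spin": 0, "fingers": 0},
    {"x": 0, "y": 0, "z": 0, "spin": 0, "fingers": 0},
    {"x": 0, "y": 0, "z": 0, "spin": 0, "fingers": 0},
  ],
  force=100,
)

```text
time_s: 7.98
eef_pos: [507.5, 21.7, -13.7]
tool_rot: [[-0.989, 0.147, 0.003], [0.147, 0.989, 0.028], [0.001, 0.028, -1.0]]
wrist_force: [-0.4, 0.2, 0.0]
finger_gap: 0.1
```

```bash
python3 -c "
from h import *
st()
s=cap('scene'); crop(s['image'],240,150,360,250,6,'s4')
s=cap('side'); crop(s['image'],220,190,340,270,6,'d4');cap('wrist','w4')"
```

```text
t7.98 p [507.5  21.7 -13.7] gap 0.1 F [-0.4  0.2  0. ] T [-0.09 -0.    0.04]
[[-0.9892, 0.1465, 0.0031], [0.1466, 0.9888, 0.0282], [0.001, 0.0284, -0.9996]] q [ 0.024  0.447 -0.298  0.822  0.028  0.171]
```

View pics/s4.png

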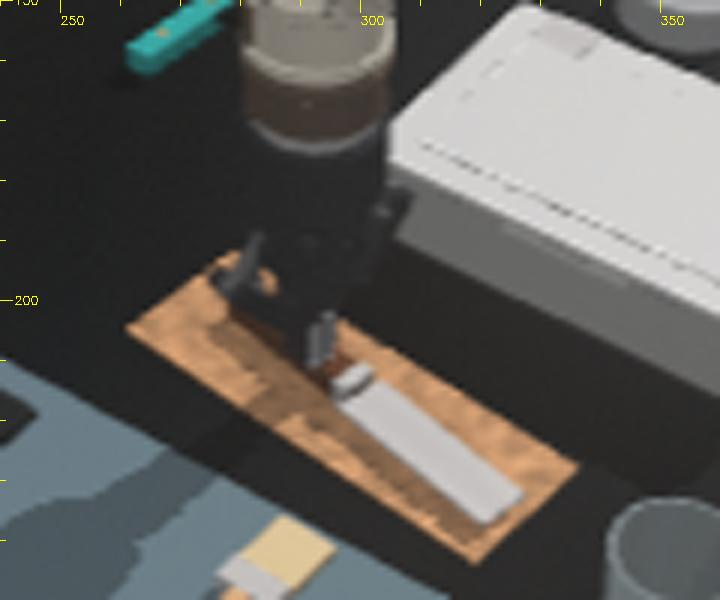

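View pics/w4.png

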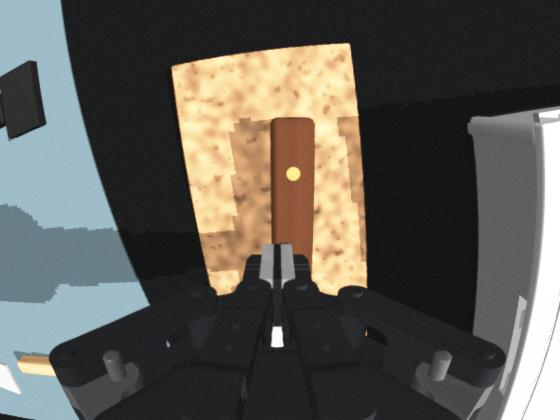

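Request:
drive_tool(
  targets=[
    {"x": 0, "y": 0, "z": -0.4, "spin": 0, "fingers": 1},
    {"x": 0, "y": 0, "z": -0.4, "spin": 0, "fingers": 1},
    {"x": 0, "y": 0.26, "z": -0.4, "spin": 0, "fingers": 1},
    {"x": 0, "y": 0.26, "z": -0.4, "spin": 0, "fingers": 1},
    {"x": 0, "y": 0.26, "z": -0.4, "spin": 0, "fingers": 1},
    {"x": 0, "y": 0.26, "z": -0.4, "spin": 0, "fingers": 1},
    {"x": 0, "y": 0.26, "z": 0, "spin": 0, "fingers": 0.5},
    {"x": 0, "y": 0.26, "z": 0.2, "spin": 0, "fingers": 0.5},
    {"x": 0, "y": 0.26, "z": 0.3, "spin": 0, "fingers": 0.5},
    {"x": 0, "y": 0.26, "z": 0.4, "spin": 0, "fingers": 0.5},
    {"x": 0, "y": 0.26, "z": 0.4, "spin": 0, "fingers": 0.5},
  ],
)

```text
time_s: 9.05
eef_pos: [506.9, 28.6, -25.5]
tool_rot: [[-0.989, 0.146, -0.001], [0.146, 0.989, 0.028], [0.005, 0.028, -1.0]]
wrist_force: [-1.0, -1.1, -0.2]
finger_gap: 42.5
```

```bash
python3 -c "
from h import *
st()
s=cap('scene'); crop(s['image'],240,150,360,250,6,'s4')
s=cap('side'); crop(s['image'],220,190,340,270,6,'d4');cap('wrist','w4')"
```

```text
t9.05 p [506.9  28.6 -25.5] gap 42.5 F [-1.  -1.1 -0.2] T [-0.02  0.03  0.01]
[[-0.9893, 0.1462, -0.0007], [0.1461, 0.9889, 0.028], [0.0048, 0.0276, -0.9996]] q [ 0.038  0.465 -0.306  0.799  0.028  0.184]
```

View pics/s4.png

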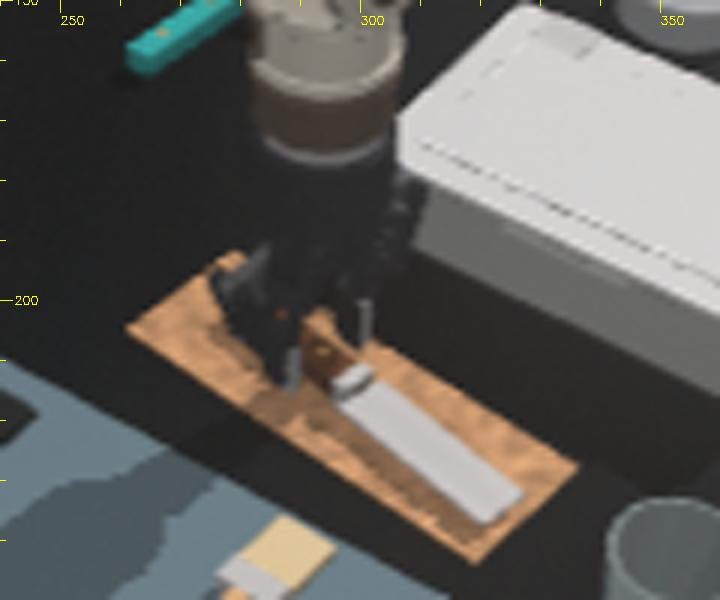

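View pics/w4.png

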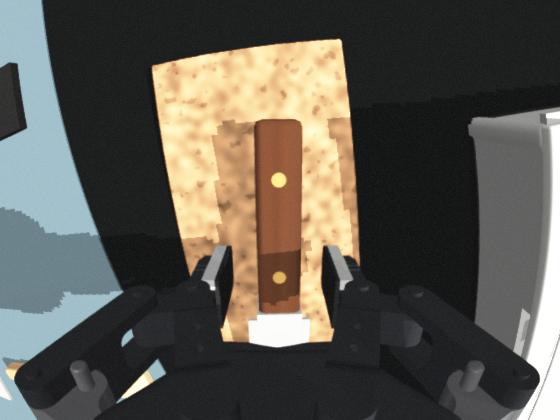

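```bash
python3 -c "
from h import *
s=env.get_state();R=np.array(s['tool_rot']);p=np.array(s['eef_pos'])
for n,y in (('scene',-21),('scene',21)):
  c=cap(n)
  print(n,y,[(z,proj(c,n,p+R@np.array([0,y,-z])).round(1).tolist()) for z in (0,20,30,40,50)])
c=cap('wrist');print([(z,proj(c,'wrist',p+R@np.array([11,-21,-z])).round(1).tolist()) for z in (0,20,30,40,50)])
"
```

```text
scene -21 [(0, [288.1, 219.9]), (20, [288.1, 215.9]), (30, [288.2, 213.8]), (40, [288.2, 211.7]), (50, [288.2, 209.6])]
scene 21 [(0, [297.4, 213.9]), (20, [297.5, 209.8]), (30, [297.6, 207.7]), (40, [297.7, 205.6]), (50, [297.8, 203.5])]
[(0, [240.2, 217.0]), (20, [236.1, 228.6]), (30, [233.8, 235.5]), (40, [231.1, 243.2]), (50, [228.1, 251.8])]
```

Request:
drive_tool(
  targets=[
    {"x": 0, "y": 0, "z": 0, "spin": 0, "fingers": 0},
    {"x": 0, "y": 0, "z": 0, "spin": 0, "fingers": 0},
    {"x": 0, "y": 0, "z": 0, "spin": 0, "fingers": 0},
    {"x": 0, "y": 0, "z": 0, "spin": 0, "fingers": 0},
    {"x": 0, "y": 0, "z": 0, "spin": 0, "fingers": 0},
  ],
  force=100,
)

```text
time_s: 9.77
eef_pos: [508.0, 28.7, -23.8]
tool_rot: [[-0.989, 0.146, 0.002], [0.146, 0.989, 0.028], [0.002, 0.028, -1.0]]
wrist_force: [-1.2, -1.7, 4.7]
finger_gap: 16.6
```

```bash
python3 -c "
from h import *
st()
s=cap('scene'); crop(s['image'],240,150,360,250,6,'s4')
s=cap('side'); crop(s['image'],220,190,340,270,6,'d4');cap('wrist','w4')"
```

```text
t9.77 p [508.   28.7 -23.8] gap 16.6 F [-1.2 -1.7  4.7] T [-0.09  0.3  -0.05]
[[-0.9893, 0.146, 0.002], [0.146, 0.9889, 0.0281], [0.0022, 0.0281, -0.9996]] q [ 0.038  0.463 -0.305  0.8    0.028  0.184]
```

View pics/s4.png

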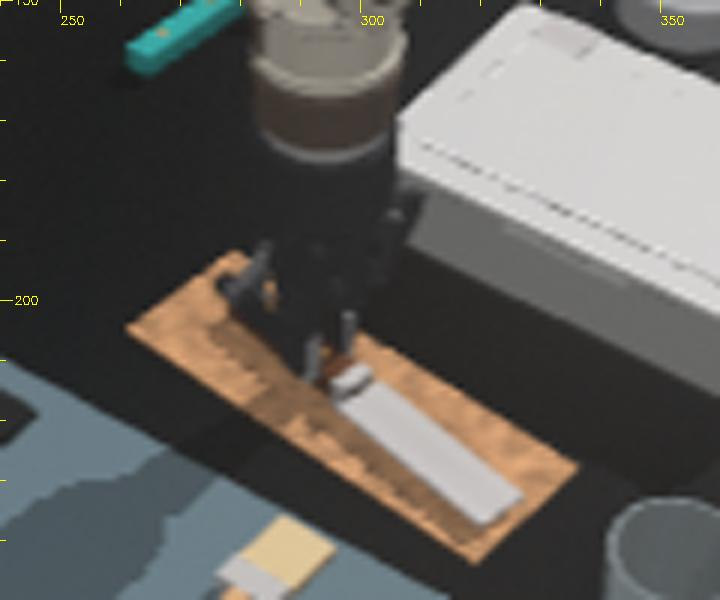

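View pics/w4.png

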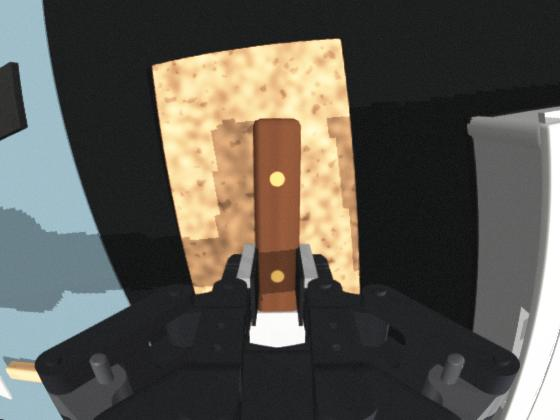

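Request:
drive_tool(
  targets=[
    {"x": 0, "y": 0, "z": 0, "spin": 0, "fingers": 0.45},
    {"x": 0, "y": 0, "z": 0, "spin": 0, "fingers": 0.45},
    {"x": 0, "y": 0, "z": 0, "spin": 0, "fingers": 0.45},
    {"x": 0, "y": 0, "z": 0.15, "spin": 0, "fingers": 0.45},
    {"x": 0, "y": 0, "z": 0.25, "spin": 0, "fingers": 0.45},
    {"x": 0, "y": 0, "z": 0.25, "spin": 0, "fingers": 0.45},
  ],
)

```text
time_s: 10.42
eef_pos: [506.9, 28.8, -31.6]
tool_rot: [[-0.989, 0.146, -0.001], [0.146, 0.989, 0.028], [0.005, 0.028, -1.0]]
wrist_force: [-0.1, -0.2, -0.2]
finger_gap: 38.7
```

```bash
python3 -c "
from h import *
st()"
```

```text
t10.42 p [506.9  28.8 -31.6] gap 38.7 F [-0.1 -0.2 -0.2] T [-0.07  0.05  0.05]
[[-0.9893, 0.1461, -0.0005], [0.146, 0.9889, 0.028], [0.0046, 0.0277, -0.9996]] q [ 0.038  0.474 -0.312  0.784  0.028  0.185]
```

Request:
drive_tool(
  targets=[
    {"x": 0, "y": 0, "z": 0.1, "spin": 0, "fingers": 0.45},
    {"x": 0, "y": 0, "z": 0.1, "spin": 0, "fingers": 0.45},
  ],
)

```text
time_s: 10.58
eef_pos: [507.5, 28.9, -32.7]
tool_rot: [[-0.989, 0.146, 0.001], [0.146, 0.989, 0.028], [0.003, 0.028, -1.0]]
wrist_force: [-2.2, 0.7, 7.3]
finger_gap: 38.7
```

Request:
drive_tool(
  targets=[
    {"x": 0, "y": 0, "z": 0, "spin": 0, "fingers": 0},
    {"x": 0, "y": 0, "z": 0, "spin": 0, "fingers": 0},
    {"x": 0, "y": 0, "z": 0, "spin": 0, "fingers": 0},
    {"x": 0, "y": 0, "z": 0, "spin": 0, "fingers": 0},
  ],
  force=100,
)

```text
time_s: 10.92
eef_pos: [509.3, 26.5, -31.2]
tool_rot: [[-0.989, 0.148, 0.005], [0.148, 0.989, 0.023], [-0.001, 0.024, -1.0]]
wrist_force: [-3.2, -5.8, 14.0]
finger_gap: 17.7
```

```bash
python3 -c "
from h import *
st()
s=cap('scene'); crop(s['image'],240,150,360,250,6,'s4');cap('wrist','w4')"
```

```text
t10.92 p [509.3  26.5 -31.2] gap 17.7 F [-3.2 -5.8 14. ] T [-1.46  0.65 -0.02]
[[-0.989, 0.1476, 0.0045], [0.1476, 0.9888, 0.0232], [-0.001, 0.0236, -0.9997]] q [ 0.037  0.474 -0.311  0.78   0.023  0.185]
```

View pics/s4.png

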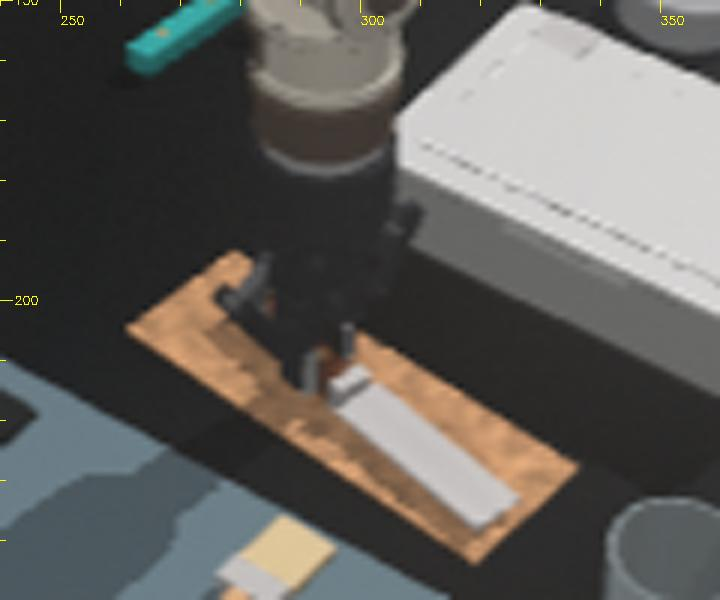

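View pics/w4.png

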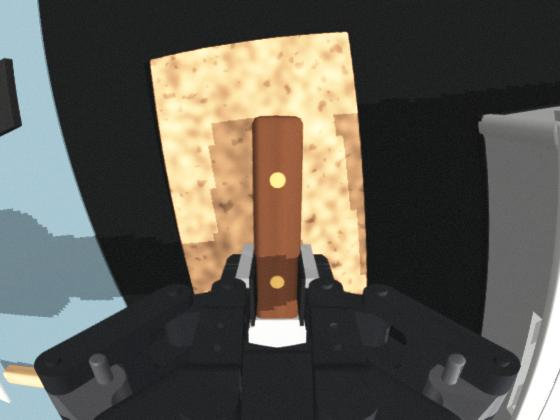

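Request:
drive_tool(
  targets=[
    {"x": 0, "y": 0, "z": -0.5, "spin": 0, "fingers": 0},
    {"x": 0, "y": 0, "z": -1, "spin": 0, "fingers": 0},
    {"x": 0, "y": 0, "z": -2, "spin": 0, "fingers": 0},
    {"x": 0, "y": 0, "z": -3, "spin": 0, "fingers": 0},
    {"x": 0, "y": 0, "z": -4, "spin": 0, "fingers": 0},
    {"x": 0, "y": 0, "z": -4, "spin": 0, "fingers": 0},
    {"x": 0, "y": 0, "z": -4, "spin": 0, "fingers": 0},
  ],
)

```text
time_s: 11.6
eef_pos: [509.0, 26.1, 67.9]
tool_rot: [[-0.989, 0.146, 0.005], [0.146, 0.989, 0.028], [-0.0, 0.029, -1.0]]
wrist_force: [-0.4, -0.3, -1.9]
finger_gap: 17.9
```

```bash
python3 -c "
from h import *
st()
s=cap('scene'); crop(s['image'],240,110,400,250,5,'s4');cap('wrist','w4');s=cap('side'); crop(s['image'],180,170,340,310,5,'d4')"
```

```text
t11.60 p [509.   26.1  67.9] gap 17.9 F [-0.4 -0.3 -1.9] T [-0.11  0.03 -0.06]
[[-0.9893, 0.1461, 0.0046], [0.1462, 0.9889, 0.0282], [-0.0004, 0.0286, -0.9996]] q [ 0.033  0.349 -0.198  1.019  0.028  0.179]
```

View pics/s4.png

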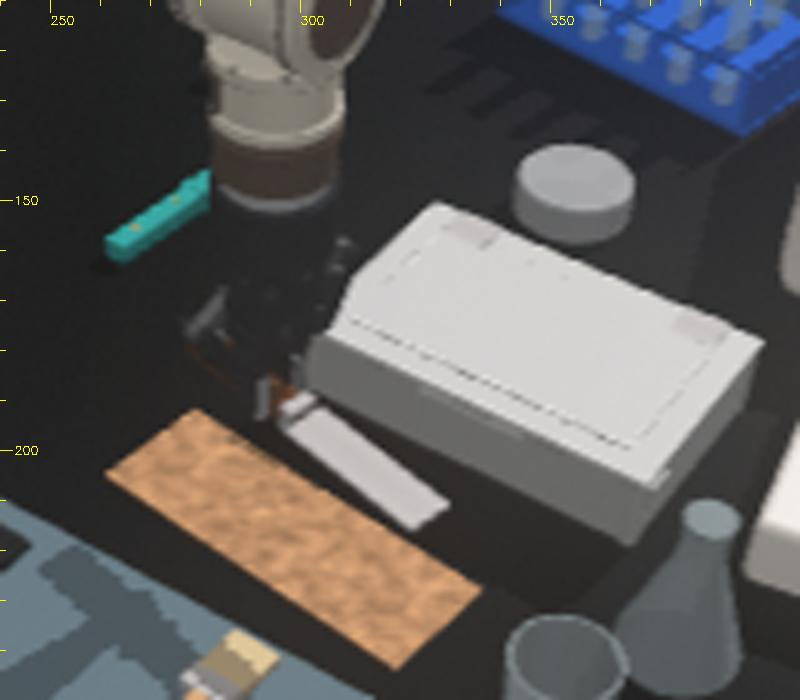

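View pics/d4.png

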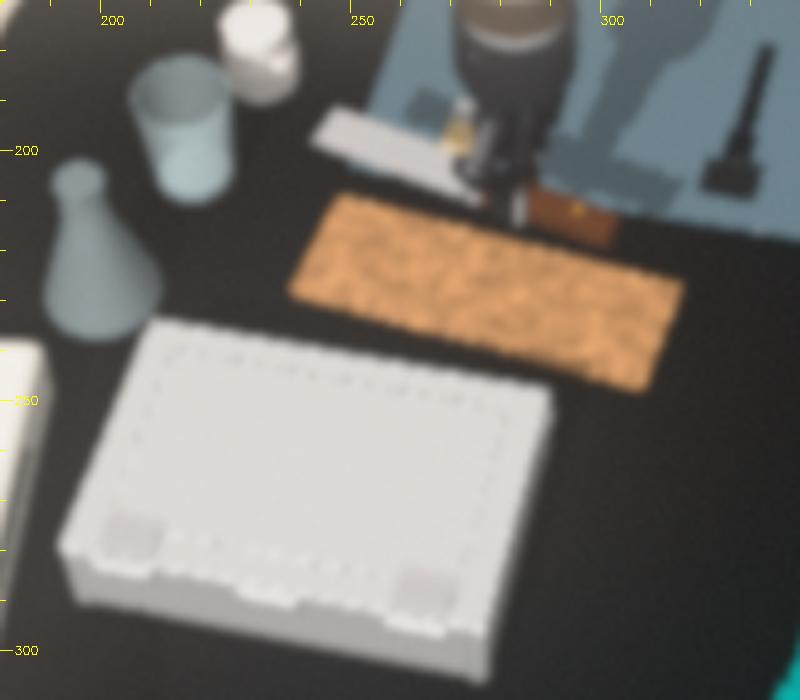

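View pics/w4.png

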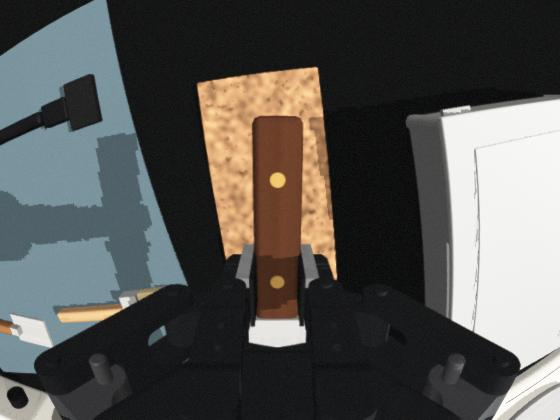

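```bash
python3 -c "
from h import *
c=cap('scene');print([pix2w(c,'scene',326.3,213.3,z).round(1) for z in (107,111,115)], proj(c,'scene',(646.9,5.7,111)))
c=cap('side');print([pix2w(c,'side',244.5,195.5,z).round(1) for z in (107,111,115)], proj(c,'side',(646.9,5.7,111)))
"
```

```text
[array([648.6,   5.5]), array([650.6,   2.1]), array([652.6,  -1.3])] [325.99408714 212.03648955]
[array([645.1,   8.2]), array([643.5,  11.4]), array([642. ,  14.5])] [244.15316011 194.03375473]
```

Request:
drive_tool(
  targets=[
    {"x": 0, "y": 0, "z": 0, "spin": -20.6, "fingers": 0},
    {"x": 0, "y": 0, "z": 0, "spin": -20.6, "fingers": 0},
    {"x": 0, "y": 0, "z": 0, "spin": -20.6, "fingers": 0},
    {"x": 0, "y": 0, "z": 0, "spin": -20.6, "fingers": 0},
    {"x": 0, "y": 0, "z": 0, "spin": -20.6, "fingers": 0},
    {"x": 0, "y": 0, "z": 0, "spin": -20.6, "fingers": 0},
    {"x": 0, "y": 0, "z": 0, "spin": -20.6, "fingers": 0},
    {"x": 0, "y": 0, "z": 0, "spin": -20.6, "fingers": 0},
    {"x": 0, "y": 0, "z": 0, "spin": -20.6, "fingers": 0},
    {"x": 0, "y": 0, "z": 0, "spin": -20.6, "fingers": 0},
    {"x": 0, "y": 0, "z": 0, "spin": -20.6, "fingers": 0},
    {"x": 0, "y": 0, "z": 0, "spin": -20.6, "fingers": 0},
  ],
)

```text
time_s: 12.85
eef_pos: [506.7, 26.1, 65.5]
tool_rot: [[-0.21, -0.978, -0.001], [-0.977, 0.209, 0.028], [-0.027, 0.007, -1.0]]
wrist_force: [-0.0, -0.4, -1.1]
finger_gap: 17.8
```

Request:
drive_tool(
  targets=[
    {"x": 0, "y": 0, "z": 0, "spin": -1.6, "fingers": 0},
    {"x": 0, "y": 0, "z": 0, "spin": -3.1, "fingers": 0},
    {"x": 0, "y": 0, "z": 0, "spin": -3.1, "fingers": 0},
    {"x": 0, "y": 0, "z": 0, "spin": -3.1, "fingers": 0},
  ],
)

```text
time_s: 13.18
eef_pos: [506.9, 26.1, 65.8]
tool_rot: [[0.051, -0.999, -0.001], [-0.998, -0.051, 0.028], [-0.028, -0.001, -1.0]]
wrist_force: [0.2, -0.4, -1.3]
finger_gap: 17.4
```

```bash
python3 -c "
from h import *
st(); go(592.6,-19.4,68,-85.4)"
```

```text
t13.18 p [506.9  26.1  65.8] gap 17.4 F [ 0.2 -0.4 -1.3] T [ 0.02 -0.07 -0.07]
[[0.0511, -0.9987, -0.0008], [-0.9983, -0.0511, 0.028], [-0.028, -0.0007, -0.9996]] q [ 0.033  0.352 -0.2    1.019  0.028 -1.589]
x 1.989 y -3.330 z -0.142 spin -0.334 (heading -87.07)
```

Now translate in front of the notch.

Request:
drive_tool(
  targets=[
    {"x": 2, "y": -3.35, "z": 0, "spin": -0.33, "fingers": 0},
    {"x": 2, "y": -3.35, "z": 0, "spin": -0.33, "fingers": 0},
    {"x": 2, "y": -3.35, "z": 0, "spin": -0.33, "fingers": 0},
    {"x": 2, "y": -3.35, "z": 0, "spin": -0.33, "fingers": 0},
    {"x": 2, "y": -3.35, "z": 0, "spin": -0.33, "fingers": 0},
    {"x": 2, "y": -3.35, "z": 1.5, "spin": -0.33, "fingers": 0},
    {"x": 2, "y": -3.35, "z": 2.2, "spin": -0.33, "fingers": 0},
    {"x": 2, "y": -3.35, "z": 2.2, "spin": -0.33, "fingers": 0},
    {"x": 2, "y": -3.35, "z": 2.2, "spin": -0.33, "fingers": 0},
  ],
)

```text
time_s: 13.93
eef_pos: [591.4, -17.1, 9.5]
tool_rot: [[0.082, -0.997, -0.003], [-0.996, -0.082, 0.028], [-0.029, 0.001, -1.0]]
wrist_force: [0.4, 0.1, -1.5]
finger_gap: 17.9
```

```bash
python3 -c "
from h import *
st(); go(592.6,-19.4,9,-85.4)
s=cap('scene'); crop(s['image'],270,110,400,230,6,'s4');cap('wrist','w4');s=cap('side'); crop(s['image'],180,170,320,310,5,'d4')"
```

```text
t13.93 p [591.4 -17.1   9.5] gap 17.9 F [ 0.4  0.1 -1.5] T [-0.01 -0.01  0.01]
[[0.0817, -0.9967, -0.0034], [-0.9962, -0.0817, 0.0284], [-0.0286, 0.0011, -0.9996]] q [-0.045  0.561 -0.022  0.992  0.028 -1.698]
x 0.095 y -0.040 z 0.016 spin 0.017 (heading -85.31)
```

View pics/s4.png

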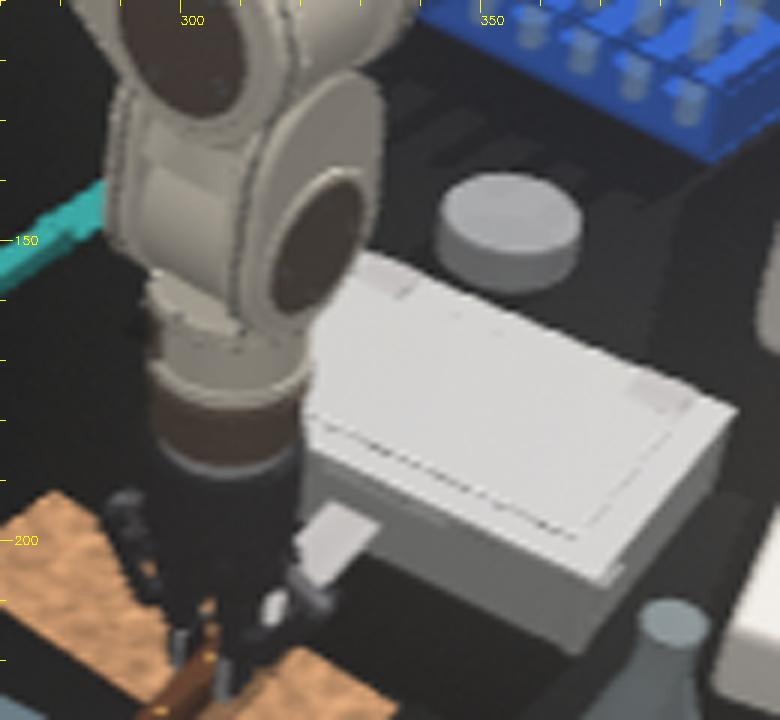

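View pics/d4.png

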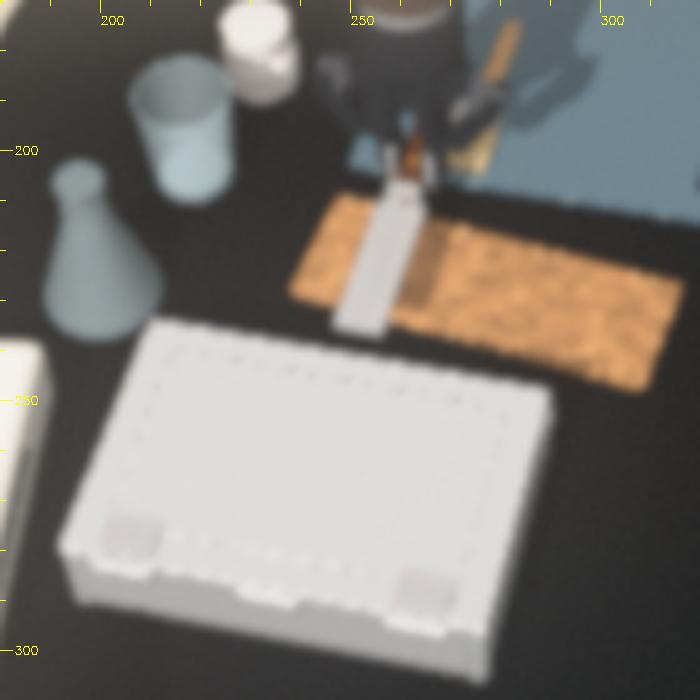

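View pics/w4.png

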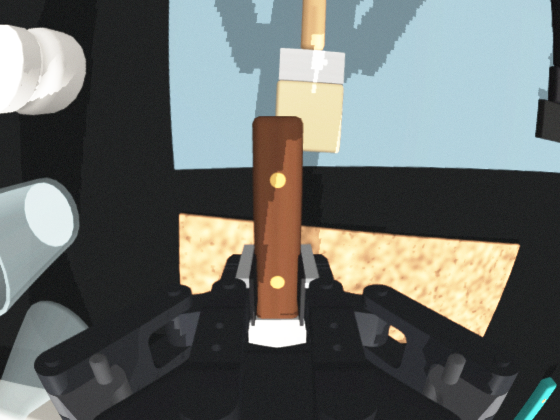

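```bash
cat >> h.py <<'E'
def tri(obs):
    A=np.zeros((3,3));b=np.zeros(3)
    for n,u,v in obs:
        d,o=ray(env_c(n),n,u,v);d=d/np.linalg.norm(d);M=np.eye(3)-np.outer(d,d);A+=M;b+=M@o
    return np.linalg.solve(A,b)
_c={}
def env_c(n):
    if n not in _c:_c[n]=env.capture(n)
    return _c[n]
E
python3 -c "
from h import *
print(tri([('scene',325.8,193.3),('side',257,237.2)]),tri([('scene',333.3,197.5),('side',246.6,235.2)]),tri([('scene',329.6,195.4),('side',251.8,236.2)]))
# calibration check: front lid corners
print(tri([('scene',371,207.3),('side',210,234)]),'lid corner scene/side (707.4,154.9,66)')
# pred
s=env.get_state();R=np.array(s['tool_rot']);p=np.array(s['eef_pos']);print(p+R@np.array([-139.4,0,-43.2]))
"
```

```text
[565.21487302 121.53060487  55.20494001] [597.55884771 122.7006624   55.1820763 ] [581.47656877 122.16029099  55.18595579]
[712.43833237 158.27679462  60.66736   ] lid corner scene/side (707.4,154.9,66)
[583.7118565  119.92675746  59.50959356]
```

Request:
drive_tool(
  targets=[
    {"x": 0, "y": 0, "z": 0.2, "spin": 0, "fingers": 0},
    {"x": 0, "y": 0, "z": 0.2, "spin": 0, "fingers": 0},
    {"x": -0.5, "y": 0, "z": 0.21, "spin": 0, "fingers": 0},
    {"x": -1, "y": 0, "z": 0.23, "spin": 0, "fingers": 0},
    {"x": -1.3, "y": 0, "z": 0.24, "spin": 0, "fingers": 0},
    {"x": -1.6, "y": 0, "z": 0.25, "spin": 0, "fingers": 0},
    {"x": -1.6, "y": 0, "z": 0.25, "spin": 0, "fingers": 0},
  ],
)

```text
time_s: 14.77
eef_pos: [590.4, 24.5, 5.4]
tool_rot: [[0.085, -0.996, 0.001], [-0.996, -0.085, 0.029], [-0.029, -0.003, -1.0]]
wrist_force: [-0.6, 0.2, -1.3]
finger_gap: 18.2
```

```bash
python3 -c "
from h import *
st()
s=cap('scene'); crop(s['image'],290,150,390,220,7,'s4');s=cap('side'); crop(s['image'],180,190,320,310,5,'d4')
s=env.get_state();R=np.array(s['tool_rot']);p=np.array(s['eef_pos']);print(p+R@np.array([-139.4,0,-43.2]))"
```

```text
t14.77 p [590.4  24.5   5.4] gap 18.2 F [-0.6  0.2 -1.3] T [-0.01 -0.02  0.04]
[[0.0846, -0.9964, 0.0008], [-0.996, -0.0846, 0.0287], [-0.0285, -0.0033, -0.9996]] q [ 0.025  0.56  -0.037  0.972  0.029 -1.63 ]
[579.03646937 160.58112367  52.47231625]
```

View pics/s4.png

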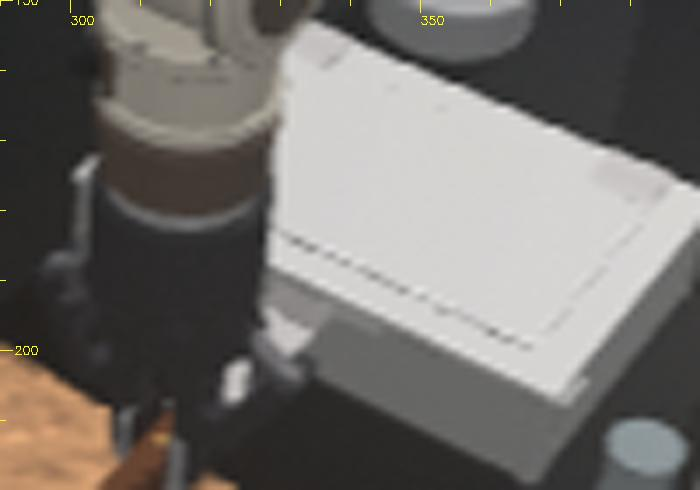

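View pics/d4.png

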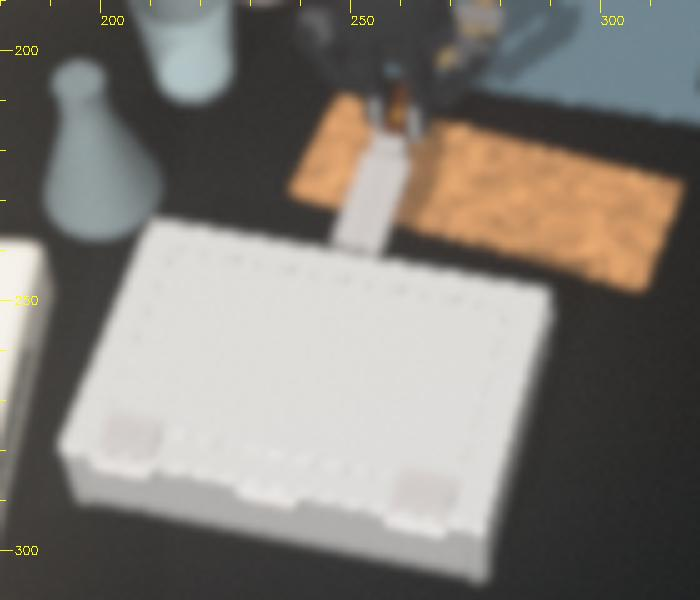

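Request:
drive_tool(
  targets=[
    {"x": -0.5, "y": 0, "z": 0, "spin": 0, "fingers": 0},
    {"x": -1.04, "y": 0, "z": 0, "spin": 0, "fingers": 0},
    {"x": -1.04, "y": 0, "z": 0, "spin": 0, "fingers": 0},
    {"x": -1.04, "y": 0, "z": -0.2, "spin": 0, "fingers": 0},
    {"x": -1.06, "y": 0, "z": -0.4, "spin": 0, "fingers": 0},
    {"x": -1.09, "y": 0, "z": -0.65, "spin": 0, "fingers": 0},
    {"x": -1.12, "y": 0, "z": -0.93, "spin": 0, "fingers": 0},
    {"x": -1.18, "y": 0, "z": -1.25, "spin": 0, "fingers": 0},
    {"x": -1.26, "y": 0, "z": -1.57, "spin": 0, "fingers": 0},
    {"x": -1.26, "y": 0, "z": -1.57, "spin": 0, "fingers": 0},
  ],
  force=110,
)

```text
time_s: 15.7
eef_pos: [589.6, 52.6, 48.0]
tool_rot: [[0.082, -0.997, 0.005], [-0.996, -0.082, 0.028], [-0.028, -0.007, -1.0]]
wrist_force: [-0.4, 0.4, -1.7]
finger_gap: 17.1
```

```bash
python3 -c "
from h import *
st()
s=cap('scene'); crop(s['image'],280,130,400,230,6,'s4');s=cap('side'); crop(s['image'],180,190,320,310,5,'d4')
s=env.get_state();R=np.array(s['tool_rot']);p=np.array(s['eef_pos']);print(p+R@np.array([-139.4,0,-43.2]))"
```

```text
t15.70 p [589.6  52.6  48. ] gap 17.1 F [-0.4  0.4 -1.7] T [-0.19 -0.02  0.03]
[[0.0819, -0.9966, 0.0048], [-0.9963, -0.0817, 0.0282], [-0.0277, -0.0071, -0.9996]] q [ 0.073  0.514  0.008  1.058  0.028 -1.58 ]
[577.50684501 190.2537396   93.75744958]
```

View pics/s4.png

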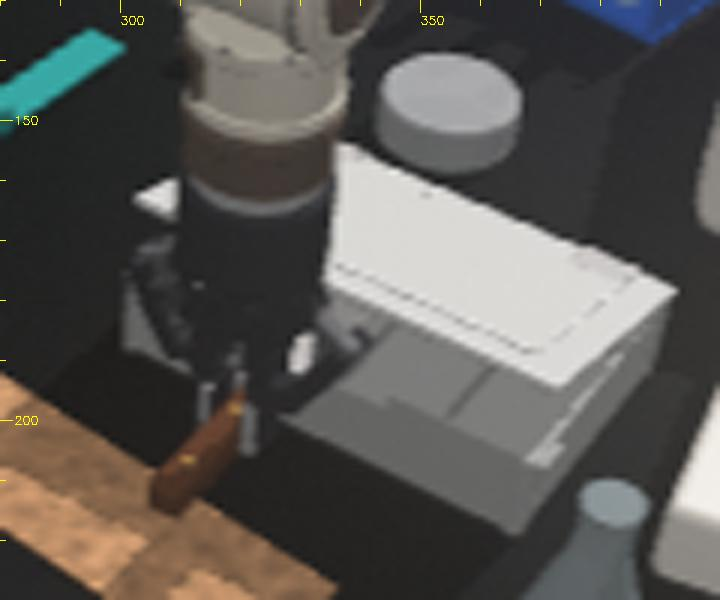

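View pics/d4.png

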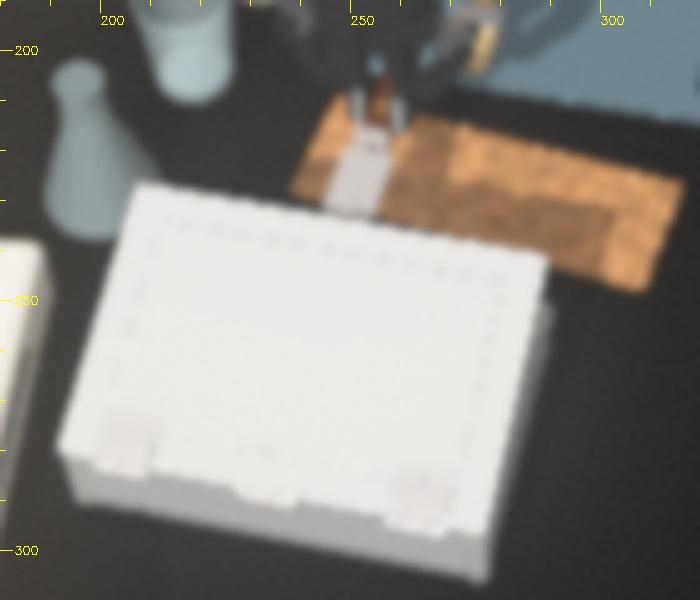

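Request:
drive_tool(
  targets=[
    {"x": -0.1, "y": 0, "z": -0.3, "spin": 0, "fingers": 0},
    {"x": -0.22, "y": 0, "z": -0.58, "spin": 0, "fingers": 0},
    {"x": -0.38, "y": 0, "z": -0.9, "spin": 0, "fingers": 0},
    {"x": -0.56, "y": 0, "z": -1.22, "spin": 0, "fingers": 0},
    {"x": -0.74, "y": 0, "z": -1.48, "spin": 0, "fingers": 0},
    {"x": -0.92, "y": 0, "z": -1.74, "spin": 0, "fingers": 0},
    {"x": -1.17, "y": 0, "z": -2.01, "spin": 0, "fingers": 0},
    {"x": -1.43, "y": 0, "z": -2.28, "spin": 0, "fingers": 0},
    {"x": -1.66, "y": 0, "z": -2.48, "spin": 0, "fingers": 0},
    {"x": -1.9, "y": 0, "z": -2.68, "spin": 0, "fingers": 0},
    {"x": -2.2, "y": 0, "z": -2.88, "spin": 0, "fingers": 0},
    {"x": -2.53, "y": 0, "z": -3.09, "spin": 0, "fingers": 0},
  ],
)

```text
time_s: 16.8
eef_pos: [582.7, 114.0, 124.9]
tool_rot: [[0.082, -0.997, 0.001], [-0.996, -0.082, 0.028], [-0.028, -0.003, -1.0]]
wrist_force: [0.6, -0.3, -2.8]
finger_gap: 17.1
```

```bash
python3 -c "
from h import *
st()
s=cap('scene'); crop(s['image'],280,80,400,230,4,'s4');s=cap('side'); crop(s['image'],180,150,320,310,4,'d4')
s=env.get_state();R=np.array(s['tool_rot']);p=np.array(s['eef_pos']);print(p+R@np.array([-139.4,0,-43.2]))"
```

```text
t16.80 p [582.7 114.  124.9] gap 17.1 F [ 0.6 -0.3 -2.8] T [-0.38 -0.03 -0.03]
[[0.0816, -0.9967, 0.001], [-0.9963, -0.0815, 0.0282], [-0.028, -0.0033, -0.9996]] q [ 0.178  0.458  0.13   1.237  0.028 -1.475]
[571.63882745 252.88854966 173.04178839]
```

View pics/s4.png

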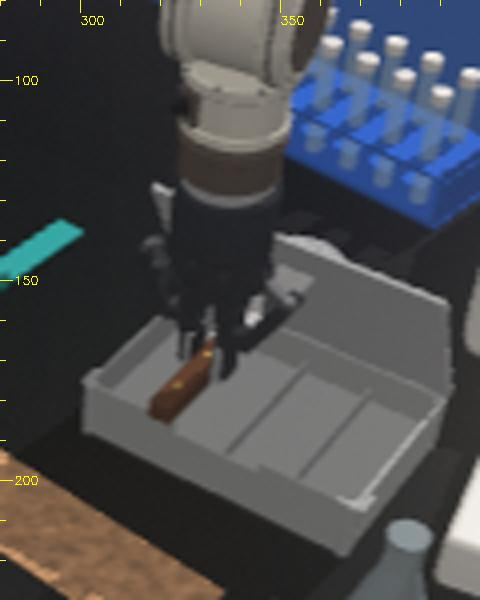

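View pics/d4.png

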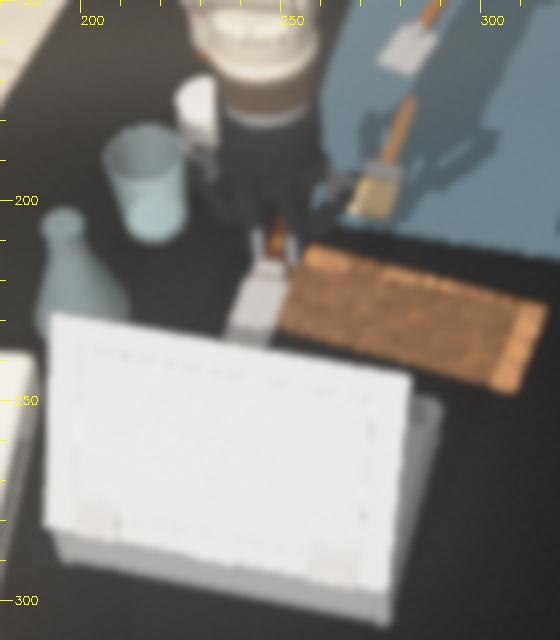

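Request:
drive_tool(
  targets=[
    {"x": -0.3, "y": 0, "z": -0.15, "spin": 0, "fingers": 0},
    {"x": -0.6, "y": 0, "z": -0.28, "spin": 0, "fingers": 0},
    {"x": -0.93, "y": 0, "z": -0.4, "spin": 0, "fingers": 0},
    {"x": -1.26, "y": 0, "z": -0.48, "spin": 0, "fingers": 0},
    {"x": -1.6, "y": 0, "z": -0.52, "spin": 0, "fingers": 0},
    {"x": -1.94, "y": 0, "z": -0.56, "spin": 0, "fingers": 0},
    {"x": -2.28, "y": 0, "z": -0.58, "spin": 0, "fingers": 0},
    {"x": -2.62, "y": 0, "z": -0.6, "spin": 0, "fingers": 0},
    {"x": -2.9, "y": 0, "z": -0.58, "spin": 0, "fingers": 0},
    {"x": -3.1, "y": 0, "z": -0.56, "spin": 0, "fingers": 0},
    {"x": -3.26, "y": 0, "z": -0.55, "spin": 0, "fingers": 0},
    {"x": -3.26, "y": 0, "z": -0.55, "spin": 0, "fingers": 0},
  ],
)

```text
time_s: 17.9
eef_pos: [575.9, 195.2, 140.3]
tool_rot: [[0.083, -0.997, 0.001], [-0.996, -0.083, 0.029], [-0.029, -0.003, -1.0]]
wrist_force: [0.4, -0.8, -0.1]
finger_gap: 17.3
```

```bash
python3 -c "
from h import *
st()
s=cap('scene'); crop(s['image'],280,80,400,230,4,'s4');s=cap('side'); crop(s['image'],180,150,320,310,4,'d4')
s=env.get_state();R=np.array(s['tool_rot']);p=np.array(s['eef_pos']);print(p+R@np.array([-139.4,0,-43.2]))"
```

```text
t17.90 p [575.9 195.2 140.3] gap 17.3 F [ 0.4 -0.8 -0.1] T [-0.03  0.05  0.04]
[[0.0828, -0.9966, 0.0006], [-0.9962, -0.0828, 0.0287], [-0.0286, -0.003, -0.9996]] q [ 0.312  0.474  0.197  1.284  0.027 -1.342]
[564.58924549 332.05506484 187.54908761]
```

View pics/s4.png

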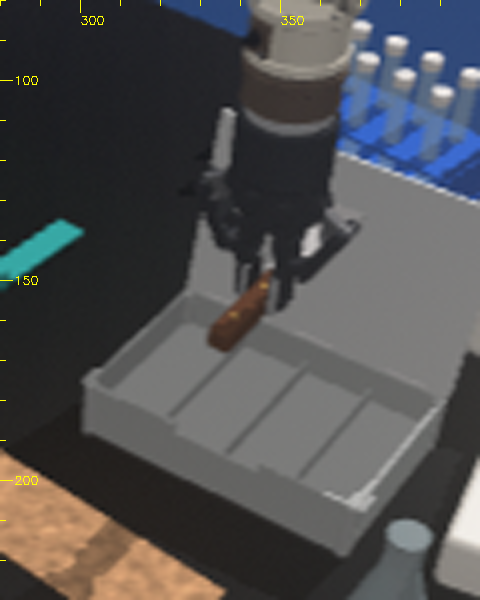

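View pics/d4.png

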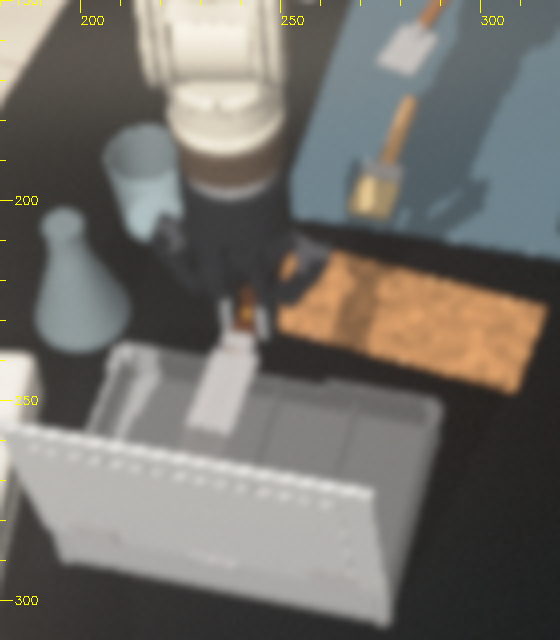

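Request:
drive_tool(
  targets=[
    {"x": -0.15, "y": 0, "z": 0, "spin": 0, "fingers": 0},
    {"x": -0.3, "y": 0, "z": 0, "spin": 0, "fingers": 0},
    {"x": -0.3, "y": 0, "z": 0, "spin": 0, "fingers": 0},
  ],
)

```text
time_s: 18.25
eef_pos: [575.7, 199.6, 140.6]
tool_rot: [[0.081, -0.997, 0.001], [-0.996, -0.08, 0.024], [-0.024, -0.003, -1.0]]
wrist_force: [0.6, -5.2, -0.1]
finger_gap: 17.0
```

Request:
drive_tool(
  targets=[
    {"x": -0.15, "y": 0, "z": 0, "spin": 0, "fingers": 0},
    {"x": -0.15, "y": 0, "z": 0, "spin": 0, "fingers": 0},
  ],
)

```text
time_s: 18.42
eef_pos: [575.5, 199.6, 140.6]
tool_rot: [[0.078, -0.997, 0.002], [-0.997, -0.078, 0.017], [-0.017, -0.003, -1.0]]
wrist_force: [1.5, -14.8, 1.6]
finger_gap: 17.5
```

Request:
drive_tool(
  targets=[
    {"x": 1.5, "y": 0, "z": 0, "spin": 0, "fingers": 0},
    {"x": 3, "y": 0, "z": 0, "spin": 0, "fingers": 0},
    {"x": 4.5, "y": 0, "z": 0, "spin": 0, "fingers": 0},
    {"x": 6, "y": 0, "z": 0, "spin": 0, "fingers": 0},
    {"x": 6.5, "y": 0, "z": 0, "spin": 5, "fingers": 0},
    {"x": 6.5, "y": 1, "z": 0, "spin": 10, "fingers": 0},
    {"x": 6.5, "y": 2, "z": 0, "spin": 15, "fingers": 0},
    {"x": 6.5, "y": 2, "z": 0, "spin": 20, "fingers": 0},
    {"x": 6.5, "y": 2, "z": 0, "spin": 20, "fingers": 0},
    {"x": 6.5, "y": 2, "z": 0, "spin": 20, "fingers": 0},
    {"x": 6.5, "y": 2, "z": 0, "spin": 20, "fingers": 0},
    {"x": 6.5, "y": 2, "z": 0, "spin": 20, "fingers": 0},
  ],
)

```text
time_s: 19.42
eef_pos: [538.8, 39.6, 136.5]
tool_rot: [[-0.798, -0.602, 0.002], [-0.602, 0.798, 0.029], [-0.019, 0.022, -1.0]]
wrist_force: [-0.4, 0.4, -1.4]
finger_gap: 17.5
```

```bash
python3 -c "
from h import *
st();go(509,26,60,171.6)
s=cap('scene','s5')"
```

```text
t19.42 p [538.8  39.6 136.5] gap 17.5 F [-0.4  0.4 -1.4] T [-0.01 -0.01  0.02]
[[-0.7984, -0.6022, 0.0018], [-0.6019, 0.7981, 0.0287], [-0.0188, 0.0218, -0.9996]] q [ 0.055  0.349 -0.004  1.214  0.029 -0.591]
x 1.337 y 0.219 z 3.041 spin 9.082 (heading -142.99)
```

View pics/s5.png

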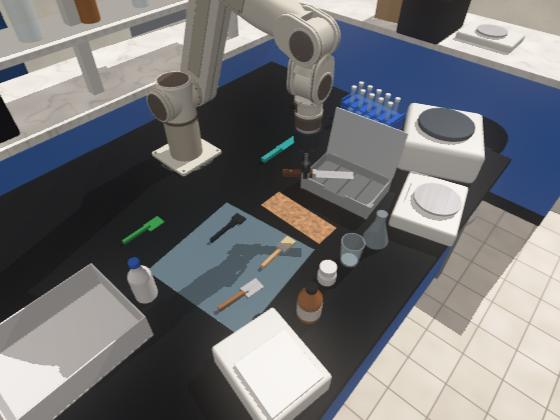

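Request:
drive_tool(
  targets=[
    {"x": 1.35, "y": 0.2, "z": 0, "spin": 9.1, "fingers": 0},
    {"x": 1.35, "y": 0.2, "z": 0, "spin": 9.1, "fingers": 0},
    {"x": 1.35, "y": 0.2, "z": 1.5, "spin": 9.1, "fingers": 0},
    {"x": 1.35, "y": 0.2, "z": 3, "spin": 9.1, "fingers": 0},
    {"x": 1.35, "y": 0.2, "z": 3, "spin": 9.1, "fingers": 0},
    {"x": 1.35, "y": 0.2, "z": 3, "spin": 9.1, "fingers": 0},
    {"x": 1.35, "y": 0.2, "z": 3, "spin": 9.1, "fingers": 0},
    {"x": 1.35, "y": 0.2, "z": 3, "spin": 9.1, "fingers": 0},
    {"x": 1.35, "y": 0.2, "z": 3, "spin": 9.1, "fingers": 0},
  ],
)

```text
time_s: 20.22
eef_pos: [509.2, 25.1, 60.8]
tool_rot: [[-0.99, 0.138, 0.002], [0.138, 0.99, 0.028], [0.002, 0.028, -1.0]]
wrist_force: [0.6, -0.3, -1.2]
finger_gap: 17.0
```

```bash
python3 -c "
from h import *
st();go(509,26,-25,171.6)"
```

```text
t20.22 p [509.2  25.1  60.8] gap 17.0 F [ 0.6 -0.3 -1.2] T [ 0.   -0.02 -0.02]
[[-0.9904, 0.1381, 0.0015], [0.1381, 0.99, 0.0284], [0.0024, 0.0283, -0.9996]] q [ 0.03   0.359 -0.204  1.006  0.028  0.169]
x 0.004 y -0.062 z 3.433 spin 0.093 (heading 172.06)
```

Request:
drive_tool(
  targets=[
    {"x": 0, "y": -0.06, "z": 1.5, "spin": 0.1, "fingers": 0},
    {"x": 0, "y": -0.06, "z": 2.6, "spin": 0.1, "fingers": 0},
    {"x": 0, "y": -0.06, "z": 3.2, "spin": 0.1, "fingers": 0},
    {"x": 0, "y": -0.06, "z": 3.4, "spin": 0.1, "fingers": 0},
    {"x": 0, "y": -0.06, "z": 3.5, "spin": 0.1, "fingers": 0},
    {"x": 0, "y": -0.06, "z": 3.6, "spin": 0.1, "fingers": 0},
    {"x": 0, "y": -0.06, "z": 3.6, "spin": 0.1, "fingers": 0},
  ],
)

```text
time_s: 20.8
eef_pos: [509.9, 26.1, -28.5]
tool_rot: [[-0.989, 0.149, 0.003], [0.149, 0.988, 0.028], [0.001, 0.028, -1.0]]
wrist_force: [-0.2, -0.1, -1.1]
finger_gap: 17.5
```

```bash
python3 -c "
from h import *
st()"
```

```text
t20.80 p [509.9  26.1 -28.5] gap 17.5 F [-0.2 -0.1 -1.1] T [-0.04 -0.03  0.03]
[[-0.9888, 0.1489, 0.0031], [0.1489, 0.9884, 0.0282], [0.0011, 0.0284, -0.9996]] q [ 0.032  0.472 -0.306  0.789  0.028  0.182]
```

Request:
drive_tool(
  targets=[
    {"x": 0, "y": 0, "z": 0.08, "spin": 0, "fingers": 0},
    {"x": 0, "y": 0, "z": 0.1, "spin": 0, "fingers": 0},
    {"x": 0, "y": 0, "z": 0.1, "spin": 0, "fingers": 0.3},
    {"x": 0, "y": 0, "z": 0.1, "spin": 0, "fingers": 0.5},
    {"x": 0, "y": 0, "z": 0, "spin": 0, "fingers": 0.5},
    {"x": 0, "y": 0, "z": -0.5, "spin": 0, "fingers": 0.5},
    {"x": 0, "y": 0, "z": -1.5, "spin": 0, "fingers": 0.6},
    {"x": 0, "y": 0, "z": -3, "spin": 0, "fingers": 0.6},
    {"x": 0, "y": 0, "z": -4.5, "spin": 0, "fingers": 0.6},
    {"x": 0, "y": 0, "z": -6, "spin": 0, "fingers": 0.6},
    {"x": 0, "y": 0, "z": -7, "spin": 0, "fingers": 0.6},
    {"x": 0, "y": 0, "z": -7, "spin": 0, "fingers": 0.6},
  ],
)

```text
time_s: 21.8
eef_pos: [513.1, 21.1, 152.7]
tool_rot: [[-0.989, 0.149, 0.014], [0.15, 0.988, 0.028], [-0.01, 0.03, -0.999]]
wrist_force: [0.5, -0.3, 0.6]
finger_gap: 51.5
```

```bash
python3 -c "
from h import *
st()
s=cap('scene'); crop(s['image'],140,110,400,310,3,'s5');s=cap('wrist','w5')"
```

```text
t21.80 p [513.1  21.1 152.7] gap 51.5 F [ 0.5 -0.3  0.6] T [-0.03 -0.02  0.04]
[[-0.9887, 0.1493, 0.014], [0.1497, 0.9883, 0.0285], [-0.0096, 0.0302, -0.9995]] q [ 0.023  0.278 -0.062  1.217  0.028  0.173]
```

View pics/s5.png

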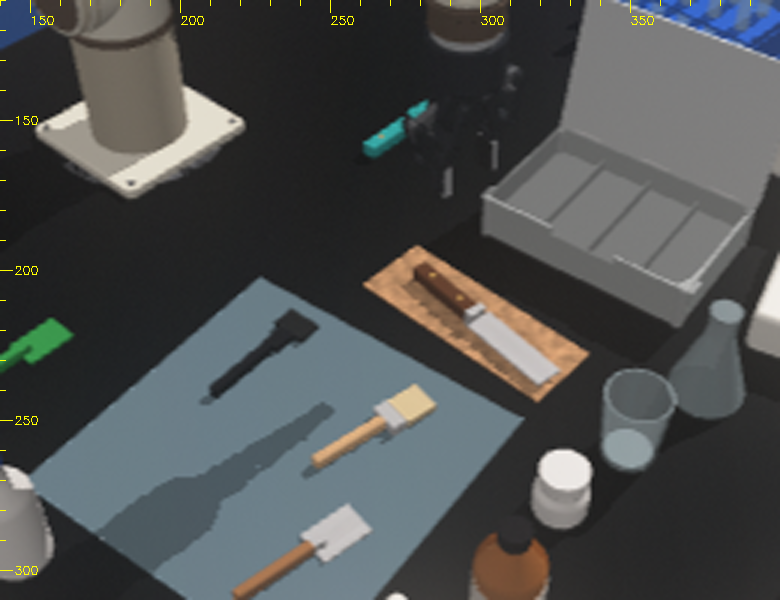

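View pics/w5.png

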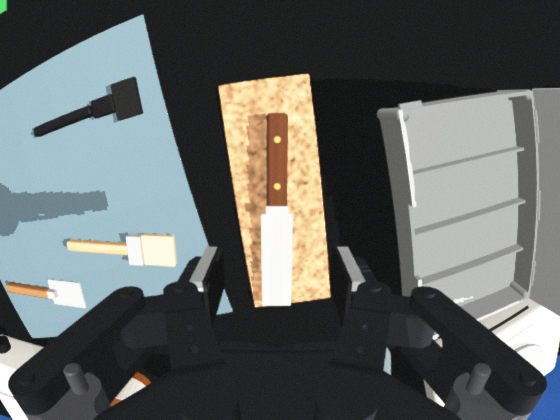

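```bash
python3 -c "
from h import *
go(560,-120,160,-86)"
```

```text
x -2.835 y -5.261 z -0.659 spin -20.521 (heading 171.39)
```

Request:
drive_tool(
  targets=[
    {"x": -2.8, "y": -5.3, "z": -0.65, "spin": -20.5, "fingers": 0.6},
    {"x": -2.8, "y": -5.3, "z": -0.65, "spin": -20.5, "fingers": 0.6},
    {"x": -2.8, "y": -5.3, "z": -0.65, "spin": -20.5, "fingers": 0.6},
    {"x": -2.8, "y": -5.3, "z": -0.65, "spin": -20.5, "fingers": 0.6},
    {"x": -2.8, "y": -5.3, "z": -0.65, "spin": -20.5, "fingers": 0.6},
    {"x": -2.8, "y": -5.3, "z": -0.65, "spin": -20.5, "fingers": 0.6},
    {"x": -2.8, "y": -5.3, "z": -0.65, "spin": -20.5, "fingers": 0.6},
    {"x": -2.8, "y": -5.3, "z": -0.65, "spin": -20.5, "fingers": 0.6},
    {"x": -2.8, "y": -5.3, "z": -0.65, "spin": -20.5, "fingers": 0.6},
    {"x": -2.8, "y": -5.3, "z": -0.65, "spin": -20.5, "fingers": 0.6},
    {"x": -2.8, "y": -5.3, "z": -0.65, "spin": -20.5, "fingers": 0.6},
    {"x": -2.8, "y": -5.3, "z": -0.65, "spin": -20.5, "fingers": 0.6},
  ],
)

```text
time_s: 22.9
eef_pos: [556.5, -120.4, 155.5]
tool_rot: [[-0.238, -0.971, -0.003], [-0.971, 0.238, 0.029], [-0.028, 0.01, -1.0]]
wrist_force: [0.4, 0.7, 0.1]
finger_gap: 51.2
```

```bash
python3 -c "
from h import *
st();c=cap('wrist','w6');np.save('w6.npy',np.array([c],dtype=object),allow_pickle=True);crop(c['image'],0,0,560,420,1,'w6')"
```

```text
t22.90 p [ 556.5 -120.4  155.5] gap 51.2 F [0.4 0.7 0.1] T [-0.06 -0.02  0.06]
[[-0.2379, -0.9713, -0.0033], [-0.9709, 0.2377, 0.0292], [-0.0276, 0.0101, -0.9996]] q [-0.23   0.406  0.131  1.305  0.028 -1.56 ]
```

View pics/w6.png

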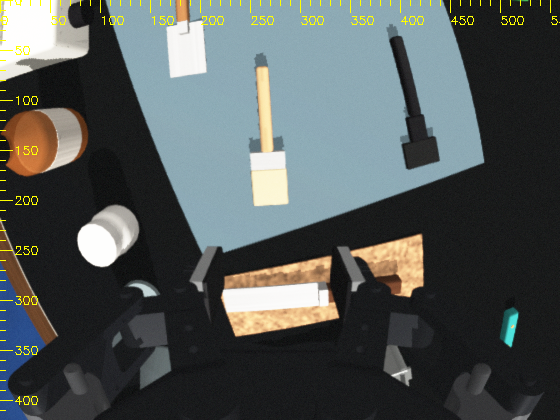

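```bash
cat >> h.py <<'E'
def inst(file,tip,end,ztip,zend=16,grip=-12):
    c=np.load(file,allow_pickle=True)[0]
    t=pix2w(c,"wrist",*tip,ztip);e=pix2w(c,"wrist",*end,zend);d=t-e;L=np.linalg.norm(d);d/=L
    o=(t+e)/2; g=o+grip*d
    a=np.degrees(np.arctan2(d[1],d[0])); print("tip",t.round(1),"end",e.round(1),"L %.1f ang %.2f"%(L,a),"origin",o.round(1),"grip",g.round(1)); return g,a
E
python3 -c "
from h import *
inst('w6.npy',(270,205.5),(262,67),13)
inst('w6.npy',(421,166),(395.5,37.5),9)
g,a=inst('w6.npy',(270,205.5),(262,67),13)
go(g[0],g[1],60,a-180)
"
```

```text
tip [568.1 -96.2] end [ 541.8 -232.7] L 139.1 ang 79.14 origin [ 555.  -164.5] grip [ 552.7 -176.2]
tip [399.3 -99. ] end [ 404.1 -237.4] L 138.5 ang 91.98 origin [ 401.7 -168.2] grip [ 402.1 -180.2]
tip [568.1 -96.2] end [ 541.8 -232.7] L 139.1 ang 79.14 origin [ 555.  -164.5] grip [ 552.7 -176.2]
x 2.310 y -0.411 z 3.756 spin -0.538 (heading -103.56)
```

Request:
drive_tool(
  targets=[
    {"x": 1.2, "y": -0.2, "z": 0, "spin": -0.55, "fingers": 0.5},
    {"x": 2.3, "y": -0.4, "z": 0, "spin": -0.55, "fingers": 0.5},
    {"x": 2.3, "y": -0.4, "z": 1.5, "spin": -0.55, "fingers": 0.5},
    {"x": 2.3, "y": -0.4, "z": 3, "spin": -0.55, "fingers": 0.5},
    {"x": 2.3, "y": -0.4, "z": 3.75, "spin": -0.55, "fingers": 0.5},
    {"x": 2.3, "y": -0.4, "z": 3.75, "spin": -0.55, "fingers": 0.5},
    {"x": 2.3, "y": -0.4, "z": 3.75, "spin": -0.55, "fingers": 0.5},
  ],
)

```text
time_s: 23.53
eef_pos: [551.7, -175.7, 60.4]
tool_rot: [[-0.199, -0.98, -0.004], [-0.98, 0.198, 0.03], [-0.028, 0.01, -1.0]]
wrist_force: [1.1, -0.7, 0.6]
finger_gap: 42.8
```

```bash
python3 -c "
from h import *
st();go(552.7,-176.2,-30,-100.9);c=cap('wrist','w7')"
```

```text
t23.53 p [ 551.7 -175.7   60.4] gap 42.8 F [ 1.1 -0.7  0.6] T [-0.09  0.02 -0.03]
[[-0.1987, -0.9801, -0.0041], [-0.9797, 0.1985, 0.0299], [-0.0285, 0.01, -0.9995]] q [-0.324  0.495  0.013  1.102  0.027 -1.695]
x 0.117 y -0.078 z 3.612 spin -0.113 (heading -101.46)
```

View pics/w7.png

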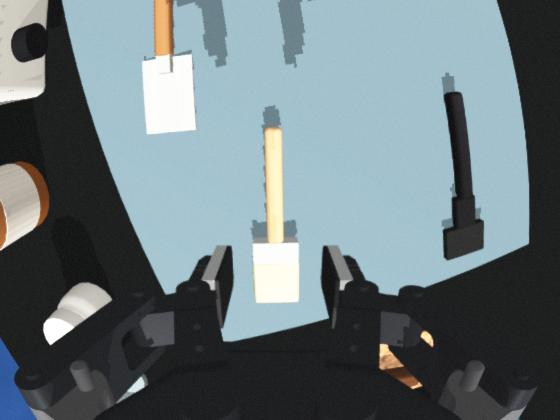

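Request:
drive_tool(
  targets=[
    {"x": 0.1, "y": -0.08, "z": 1.5, "spin": -0.1, "fingers": 0.45},
    {"x": 0.1, "y": -0.08, "z": 2.7, "spin": -0.1, "fingers": 0.45},
    {"x": 0.1, "y": -0.08, "z": 3.3, "spin": -0.1, "fingers": 0.45},
    {"x": 0.1, "y": -0.08, "z": 3.6, "spin": -0.1, "fingers": 0.45},
    {"x": 0.1, "y": -0.08, "z": 3.6, "spin": -0.1, "fingers": 0.45},
  ],
)

```text
time_s: 24.0
eef_pos: [555.4, -176.5, -27.6]
tool_rot: [[-0.189, -0.982, 0.001], [-0.982, 0.189, 0.028], [-0.028, 0.005, -1.0]]
wrist_force: [-0.8, 0.7, 0.1]
finger_gap: 38.4
```

Request:
drive_tool(
  targets=[
    {"x": 0, "y": 0, "z": 0, "spin": 0, "fingers": 0},
    {"x": 0, "y": 0, "z": 0, "spin": 0, "fingers": 0},
    {"x": 0, "y": 0, "z": 0, "spin": 0, "fingers": 0},
    {"x": 0, "y": 0, "z": 0, "spin": 0, "fingers": 0},
    {"x": 0, "y": 0, "z": 0, "spin": 0, "fingers": 0},
  ],
  force=60,
)

```text
time_s: 24.42
eef_pos: [557.5, -177.3, -25.0]
tool_rot: [[-0.188, -0.982, 0.006], [-0.982, 0.188, 0.027], [-0.027, -0.001, -1.0]]
wrist_force: [-1.0, 0.4, 6.4]
finger_gap: 9.6
```

```bash
python3 -c "
from h import *
st();c=cap('wrist','w7')"
```

```text
t24.42 p [ 557.5 -177.3  -25. ] gap 9.6 F [-1.   0.4  6.4] T [ 0.03  0.13 -0.  ]
[[-0.1884, -0.9821, 0.0058], [-0.9817, 0.1885, 0.0267], [-0.0273, -0.0006, -0.9996]] q [-0.324  0.589 -0.079  0.906  0.027 -1.705]
```

View pics/w7.png

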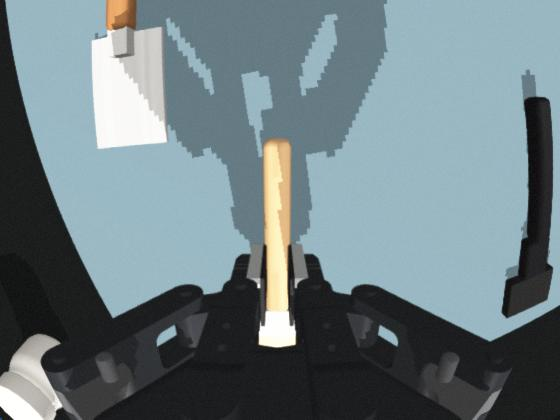

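Request:
drive_tool(
  targets=[
    {"x": 0, "y": 0, "z": -0.5, "spin": 0, "fingers": 0},
    {"x": 0, "y": 0, "z": -1.5, "spin": 0, "fingers": 0},
    {"x": 0, "y": 0, "z": -3, "spin": 0, "fingers": 0},
    {"x": 0, "y": 0, "z": -4, "spin": 0, "fingers": 0},
    {"x": 0, "y": 0, "z": -4.2, "spin": 0, "fingers": 0},
    {"x": 0, "y": 0, "z": -4.2, "spin": 0, "fingers": 0},
  ],
)

```text
time_s: 24.97
eef_pos: [557.6, -180.5, 80.9]
tool_rot: [[-0.188, -0.982, 0.008], [-0.982, 0.189, 0.026], [-0.027, -0.003, -1.0]]
wrist_force: [-0.8, -0.8, -0.2]
finger_gap: 10.0
```

```bash
python3 -c "
from h import *
st();go(603.9,222.8,80,-85.4);c=cap('scene','s7')"
```

```text
t24.97 p [ 557.6 -180.5   80.9] gap 10.0 F [-0.8 -0.8 -0.2] T [-0.01 -0.05 -0.03]
[[-0.1885, -0.982, 0.0076], [-0.9817, 0.1886, 0.0259], [-0.0268, -0.0026, -0.9996]] q [-0.329  0.481  0.046  1.138  0.027 -1.71 ]
x -16.185 y 1.222 z 0.468 spin -3.094 (heading -100.87)
```

View pics/s7.png

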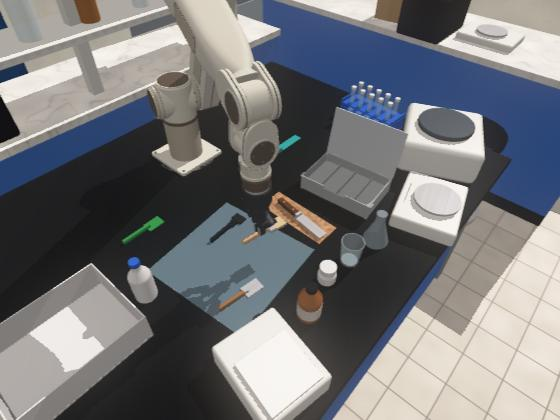

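Request:
drive_tool(
  targets=[
    {"x": -16.2, "y": 1.2, "z": 0.3, "spin": -3.1, "fingers": 0},
    {"x": -16.2, "y": 1.2, "z": 0.3, "spin": -3.1, "fingers": 0},
    {"x": -16.2, "y": 1.2, "z": 0.3, "spin": -3.1, "fingers": 0},
    {"x": -16.2, "y": 1.2, "z": 0.3, "spin": -3.1, "fingers": 0},
    {"x": -16.2, "y": 1.2, "z": 0.3, "spin": -3.1, "fingers": 0},
    {"x": -16.2, "y": 1.2, "z": 0.3, "spin": -3.1, "fingers": 0},
    {"x": -16.2, "y": 1.2, "z": 0.3, "spin": -3.1, "fingers": 0},
    {"x": -16.2, "y": 1.2, "z": 0.3, "spin": -3.1, "fingers": 0},
    {"x": -16.2, "y": 1.2, "z": 0.3, "spin": -3.1, "fingers": 0},
    {"x": -16.2, "y": 1.2, "z": 0.3, "spin": -3.1, "fingers": 0},
    {"x": -16.2, "y": 1.2, "z": 0.3, "spin": -3.1, "fingers": 0},
    {"x": -16.2, "y": 1.2, "z": 0.3, "spin": -3.1, "fingers": 0},
  ],
)

```text
time_s: 26.02
eef_pos: [600.2, 225.5, 78.6]
tool_rot: [[0.085, -0.996, -0.003], [-0.996, -0.085, 0.026], [-0.027, 0.001, -1.0]]
wrist_force: [-0.4, -0.2, -0.2]
finger_gap: 9.5
```

```bash
python3 -c "
from h import *
st();go(603.9,222.8,60,-85.4);c=cap('scene','s7');crop(c['image'],280,100,420,220,5,'s7');c=cap('wrist');cv2.imwrite('pics/w7.png',c['image'][:,:,::-1]);c=cap('side');crop(c['image'],160,170,320,310,5,'d7')"
```

```text
t26.02 p [600.2 225.5  78.6] gap 9.5 F [-0.4 -0.2 -0.2] T [-0.09  0.02  0.  ]
[[0.0846, -0.9964, -0.003], [-0.9961, -0.0846, 0.0264], [-0.0265, 0.0007, -0.9996]] q [ 0.346  0.581  0.21   1.193  0.026 -1.31 ]
x 0.140 y -0.138 z 0.740 spin 0.050 (heading -85.15)
```

View pics/s7.png

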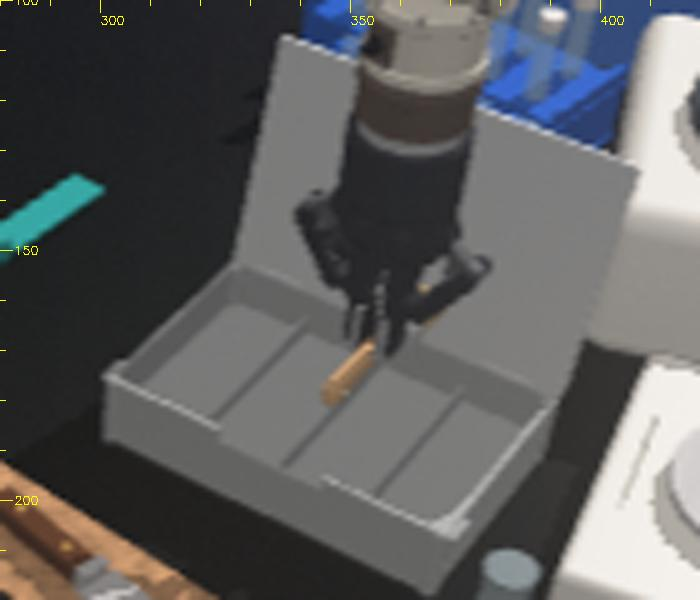

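View pics/d7.png

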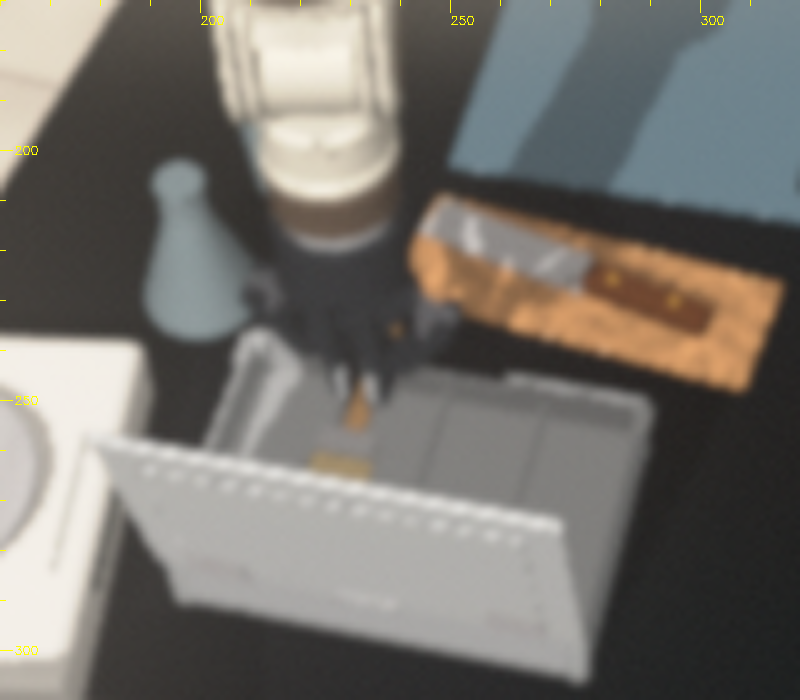

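View pics/w7.png

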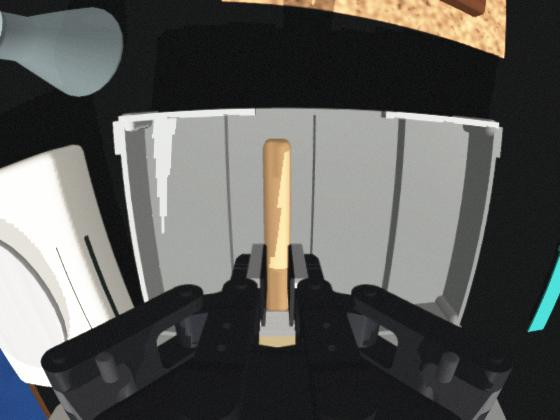

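```bash
python3 -c "
from h import *
c=env_c('wrist')
P=lambda u,v,z: pix2w(c,'wrist',u,v,z).round(1)
print('div',P(226,120,40),P(232,230,40),P(313.5,120,40),P(312.5,230,40),P(402,125,40))
print('front wall',P(140,118,60),P(480,121,60))
print('handle end', P(277,140,78.6+34+14))
s=env.get_state();R=np.array(s['tool_rot']);p=np.array(s['eef_pos']);print('handle end pred',p+R@np.array([58,0,-34]))
C=np.array([571.5,232.3]);cx=np.array([-.08,.9968]);cy=np.array([-.9968,-.08])
for q in [P(226,120,40),P(232,230,40),P(313.5,120,40),P(312.5,230,40),P(402,125,40),P(140,118,60),P(480,121,60)]: print(((q-C)@cx).round(1),((q-C)@cy).round(1))
"
```

```text
div [639.9 160.1] [632.2 237.7] [582.  155.8] [574.5 233.1] [519.6 151.7]
front wall [693.  159.5] [467.8 139.1]
handle end [605.7 162.7]
handle end pred [606.03948223 163.36342132 112.78165647]
-77.4 -62.4
0.5 -60.9
-77.1 -4.3
0.6 -3.1
-76.2 58.2
-82.3 -115.3
-84.6 110.8
```

Request:
drive_tool(
  targets=[
    {"x": 0.05, "y": -0.17, "z": 0, "spin": 0, "fingers": 0},
    {"x": 0.05, "y": -0.17, "z": 0.5, "spin": 0, "fingers": 0},
    {"x": 0.05, "y": -0.17, "z": 1.4, "spin": 0, "fingers": 0},
    {"x": 0.05, "y": -0.17, "z": 2.3, "spin": 0, "fingers": 0},
    {"x": 0.05, "y": -0.17, "z": 2.8, "spin": 0, "fingers": 0},
    {"x": 0.05, "y": -0.17, "z": 3, "spin": 0, "fingers": 0},
    {"x": 0.05, "y": -0.17, "z": 3, "spin": 0, "fingers": 0},
  ],
)

```text
time_s: 26.8
eef_pos: [605.7, 223.5, 4.8]
tool_rot: [[0.079, -0.997, -0.002], [-0.997, -0.079, 0.027], [-0.027, -0.0, -1.0]]
wrist_force: [0.3, 0.7, -0.4]
finger_gap: 10.2
```

```bash
python3 -c "
from h import *
st();c=cap('wrist','w7');c=cap('scene');crop(c['image'],280,100,420,220,5,'s7')"
```

```text
t26.80 p [605.7 223.5   4.8] gap 10.2 F [ 0.3  0.7 -0.4] T [-0.03  0.02  0.01]
[[0.0791, -0.9969, -0.0018], [-0.9965, -0.0791, 0.027], [-0.027, -0.0004, -0.9996]] q [ 0.34   0.651  0.129  1.041  0.026 -1.31 ]
```

View pics/w7.png

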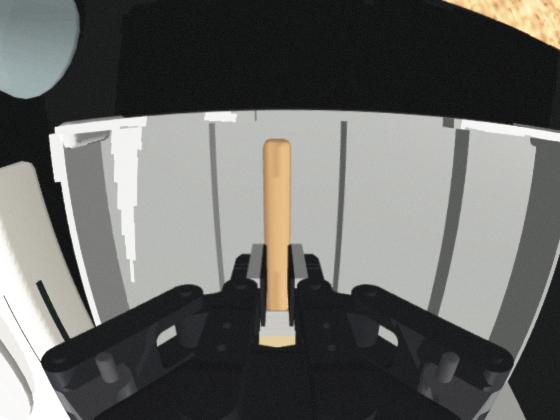

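View pics/s7.png

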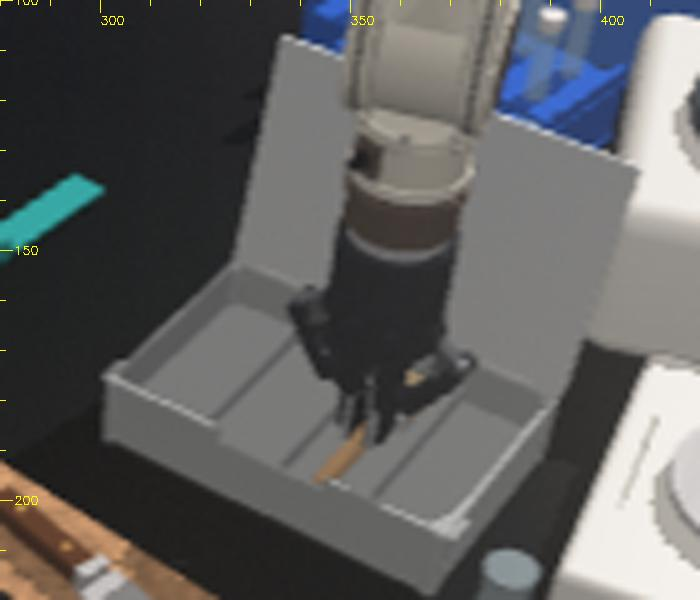

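Request:
drive_tool(
  targets=[
    {"x": 0, "y": 0, "z": 0.1, "spin": 0, "fingers": 0},
    {"x": 0, "y": 0, "z": 0.2, "spin": 0, "fingers": 0},
    {"x": 0, "y": 0, "z": 0.2, "spin": 0, "fingers": 0},
  ],
)

```text
time_s: 27.15
eef_pos: [606.9, 225.3, 1.9]
tool_rot: [[0.081, -0.997, 0.002], [-0.996, -0.081, 0.028], [-0.028, -0.004, -1.0]]
wrist_force: [-0.2, -0.6, -1.2]
finger_gap: 9.7
```

Request:
drive_tool(
  targets=[
    {"x": 0, "y": 0, "z": 0.1, "spin": 0, "fingers": 0},
    {"x": 0, "y": 0, "z": 0.1, "spin": 0, "fingers": 0},
  ],
)

```text
time_s: 27.32
eef_pos: [606.9, 225.5, -0.9]
tool_rot: [[0.081, -0.997, 0.002], [-0.996, -0.081, 0.028], [-0.028, -0.004, -1.0]]
wrist_force: [-0.4, -0.1, -0.6]
finger_gap: 9.6
```

Request:
drive_tool(
  targets=[
    {"x": 0, "y": 0, "z": 0.07, "spin": 0, "fingers": 0},
    {"x": 0, "y": 0, "z": 0.07, "spin": 0, "fingers": 0},
  ],
)

```text
time_s: 27.48
eef_pos: [607.0, 225.5, -0.9]
tool_rot: [[0.081, -0.997, 0.003], [-0.996, -0.081, 0.029], [-0.028, -0.005, -1.0]]
wrist_force: [-2.5, -1.5, 8.1]
finger_gap: 9.6
```

Contact with the floor. Release to a modest opening and rise.

Request:
drive_tool(
  targets=[
    {"x": 0, "y": 0, "z": -0.04, "spin": 0, "fingers": 0.25},
    {"x": 0, "y": 0, "z": -0.04, "spin": 0, "fingers": 0.3},
    {"x": 0, "y": 0, "z": -0.04, "spin": 0, "fingers": 0.3},
    {"x": 0, "y": 0, "z": -0.5, "spin": 0, "fingers": 0.3},
    {"x": 0, "y": 0, "z": -1.5, "spin": 0, "fingers": 0.35},
    {"x": 0, "y": 0, "z": -3, "spin": 0, "fingers": 0.5},
    {"x": 0, "y": 0, "z": -4.5, "spin": 0, "fingers": 0.5},
    {"x": 0, "y": 0, "z": -5, "spin": 0, "fingers": 0.5},
    {"x": 0, "y": 0, "z": -5, "spin": 0, "fingers": 0.5},
  ],
)

```text
time_s: 28.23
eef_pos: [609.8, 222.9, 128.7]
tool_rot: [[0.081, -0.997, 0.011], [-0.996, -0.081, 0.032], [-0.031, -0.014, -0.999]]
wrist_force: [0.4, 0.5, 0.4]
finger_gap: 42.9
```

```bash
python3 -c "
from h import *
st();c=cap('wrist','w7');c=cap('scene');crop(c['image'],280,100,420,220,5,'s7');go(560,-150,130,-90)"
```

```text
t28.23 p [609.8 222.9 128.7] gap 42.9 F [0.4 0.5 0.4] T [ 0.   -0.04  0.02]
[[0.081, -0.9966, 0.0113], [-0.9962, -0.0806, 0.0317], [-0.0307, -0.0138, -0.9994]] q [ 0.337  0.554  0.296  1.292  0.026 -1.315]
x 14.663 y 3.064 z -0.708 spin 0.928 (heading -85.36)
```

View pics/w7.png

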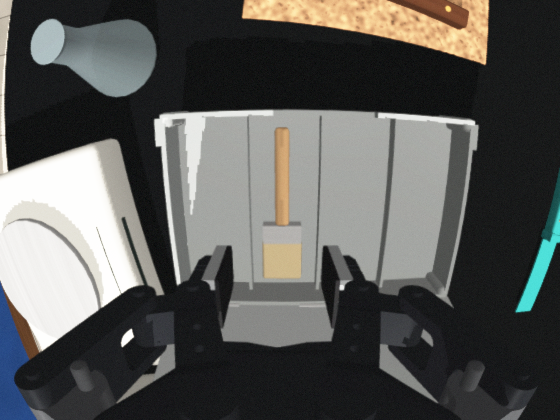

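View pics/s7.png

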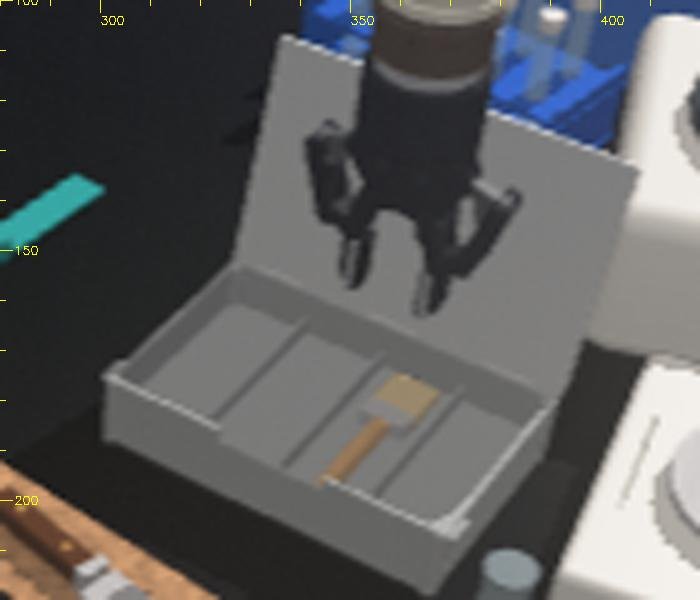

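```bash
python3 -c "
from h import *
go(585,-240,130,-100)
c=env_c('scene');print('reagent',pix2w(c,'scene',310,313,0),'wash',pix2w(c,'scene',145,295,0))"
```

```text
x 18.331 y 2.358 z -0.808 spin 2.928 (heading -85.36)
reagent [ 781.13919143 -231.03054233] wash [ 407.98662143 -486.44279025]
```

Request:
drive_tool(
  targets=[
    {"x": 18.3, "y": 2.4, "z": -0.8, "spin": 2.9, "fingers": 0.5},
    {"x": 18.3, "y": 2.4, "z": -0.8, "spin": 2.9, "fingers": 0.5},
    {"x": 18.3, "y": 2.4, "z": -0.8, "spin": 2.9, "fingers": 0.5},
    {"x": 18.3, "y": 2.4, "z": -0.8, "spin": 2.9, "fingers": 0.5},
    {"x": 18.3, "y": 2.4, "z": -0.8, "spin": 2.9, "fingers": 0.5},
    {"x": 18.3, "y": 2.4, "z": -0.8, "spin": 2.9, "fingers": 0.5},
    {"x": 18.3, "y": 2.4, "z": -0.8, "spin": 2.9, "fingers": 0.5},
    {"x": 18.3, "y": 2.4, "z": -0.8, "spin": 2.9, "fingers": 0.5},
    {"x": 18.3, "y": 2.4, "z": -0.8, "spin": 2.9, "fingers": 0.5},
    {"x": 18.3, "y": 2.4, "z": -0.8, "spin": 2.9, "fingers": 0.5},
    {"x": 18.3, "y": 2.4, "z": -0.8, "spin": 2.9, "fingers": 0.5},
    {"x": 18.3, "y": 2.4, "z": -0.8, "spin": 2.9, "fingers": 0.5},
  ],
)

```text
time_s: 29.38
eef_pos: [581.1, -246.5, 126.4]
tool_rot: [[-0.179, -0.984, -0.002], [-0.983, 0.179, 0.026], [-0.026, 0.007, -1.0]]
wrist_force: [-0.6, 0.8, -0.1]
finger_gap: 42.6
```

Request:
drive_tool(
  targets=[
    {"x": 0, "y": 0, "z": 0, "spin": 0, "fingers": 0.5},
    {"x": 0, "y": 0, "z": 0, "spin": 0, "fingers": 0.5},
  ],
)

```text
time_s: 29.55
eef_pos: [582.2, -239.0, 127.0]
tool_rot: [[-0.172, -0.985, -0.003], [-0.985, 0.172, 0.03], [-0.029, 0.008, -1.0]]
wrist_force: [-0.8, 0.5, 0.4]
finger_gap: 42.7
```

```bash
python3 -c "
from h import *
st();c=cap('wrist','w8');np.save('w8.npy',np.array([c],dtype=object),allow_pickle=True);crop(c['image'],0,0,560,420,1,'w8')"
```

```text
t29.55 p [ 582.2 -239.   127. ] gap 42.7 F [-0.8  0.5  0.4] T [-0.03  0.   -0.01]
[[-0.1724, -0.985, -0.0025], [-0.9846, 0.1723, 0.0303], [-0.0294, 0.0077, -0.9995]] q [-0.404  0.546  0.278  1.318  0.027 -1.802]
```

View pics/w8.png

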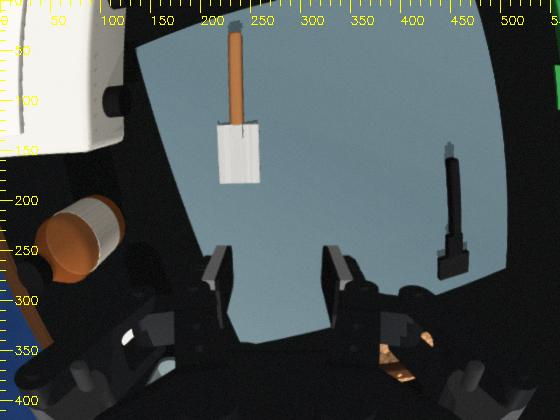

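```bash
python3 -c "
from h import *
g,a=inst('w8.npy',(239.5,183),(235.5,33),4)
inst('w8.npy',(453.5,277),(453,158),9)
go(g[0],g[1],50,a-180)
"
```

```text
tip [ 615.7 -246.9] end [ 592.3 -383.4] L 138.5 ang 80.28 origin [ 604.  -315.2] grip [ 602. -327.]
tip [395.6 -97.1] end [ 403.4 -240.3] L 143.3 ang 93.13 origin [ 399.5 -168.7] grip [ 400.2 -180.7]
x 3.458 y -1.392 z 2.988 spin -0.023 (heading -99.84)
```

Request:
drive_tool(
  targets=[
    {"x": 1.5, "y": -0.7, "z": 0, "spin": 0, "fingers": 0.45},
    {"x": 3, "y": -1.4, "z": 0, "spin": 0, "fingers": 0.45},
    {"x": 3.45, "y": -1.4, "z": 0.5, "spin": 0, "fingers": 0.45},
    {"x": 3.45, "y": -1.4, "z": 2, "spin": 0, "fingers": 0.45},
    {"x": 3.45, "y": -1.4, "z": 3, "spin": 0, "fingers": 0.45},
    {"x": 3.45, "y": -1.4, "z": 3, "spin": 0, "fingers": 0.45},
    {"x": 3.45, "y": -1.4, "z": 3, "spin": 0, "fingers": 0.45},
  ],
)

```text
time_s: 30.18
eef_pos: [601.9, -325.3, 49.3]
tool_rot: [[-0.169, -0.986, -0.004], [-0.985, 0.169, 0.031], [-0.03, 0.009, -1.0]]
wrist_force: [0.0, -0.5, 0.2]
finger_gap: 38.6
```

```bash
python3 -c "
from h import *
st();go(602,-327,-29,-99.7);c=cap('wrist','w8')"
```

```text
t30.18 p [ 601.9 -325.3   49.3] gap 38.6 F [ 0.  -0.5  0.2] T [-0.04  0.06 -0.04]
[[-0.1691, -0.9856, -0.0041], [-0.9851, 0.1689, 0.0313], [-0.0301, 0.0094, -0.9995]] q [-0.508  0.71   0.363  1.242  0.025 -1.909]
x 0.159 y -0.042 z 3.129 spin -0.008 (heading -99.74)
```

View pics/w8.png

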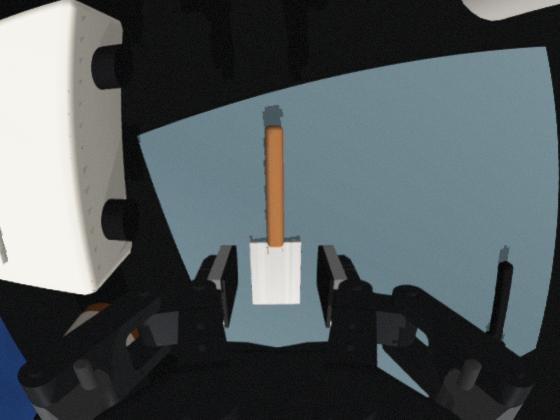

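Request:
drive_tool(
  targets=[
    {"x": 0.15, "y": -0.03, "z": 1.3, "spin": 0, "fingers": 0.45},
    {"x": 0.15, "y": -0.03, "z": 2.4, "spin": 0, "fingers": 0.45},
    {"x": 0.15, "y": -0.03, "z": 2.9, "spin": 0, "fingers": 0.45},
    {"x": 0.15, "y": -0.03, "z": 3.1, "spin": 0, "fingers": 0.45},
    {"x": 0.15, "y": -0.03, "z": 3.1, "spin": 0, "fingers": 0.45},
  ],
)

```text
time_s: 30.65
eef_pos: [603.8, -329.3, -25.6]
tool_rot: [[-0.17, -0.985, 0.001], [-0.985, 0.17, 0.028], [-0.028, 0.004, -1.0]]
wrist_force: [0.1, -0.0, 0.1]
finger_gap: 38.2
```

Request:
drive_tool(
  targets=[
    {"x": 0, "y": 0, "z": 0, "spin": 0, "fingers": 0},
    {"x": 0, "y": 0, "z": 0, "spin": 0, "fingers": 0},
    {"x": 0, "y": 0, "z": 0, "spin": 0, "fingers": 0},
    {"x": 0, "y": 0, "z": 0, "spin": 0, "fingers": 0},
    {"x": 0, "y": 0, "z": 0, "spin": 0, "fingers": 0},
  ],
  force=60,
)

```text
time_s: 31.07
eef_pos: [605.4, -330.8, -23.2]
tool_rot: [[-0.171, -0.985, 0.005], [-0.985, 0.171, 0.026], [-0.027, -0.001, -1.0]]
wrist_force: [0.6, 0.9, 5.7]
finger_gap: 9.4
```

```bash
python3 -c "
from h import *
st();c=cap('wrist','w8')"
```

```text
t31.07 p [ 605.4 -330.8  -23.2] gap 9.4 F [0.6 0.9 5.7] T [ 0.11 -0.01  0.05]
[[-0.1711, -0.9852, 0.0053], [-0.9849, 0.1712, 0.026], [-0.0266, -0.0008, -0.9996]] q [-0.513  0.773  0.282  1.088  0.025 -1.911]
```

View pics/w8.png

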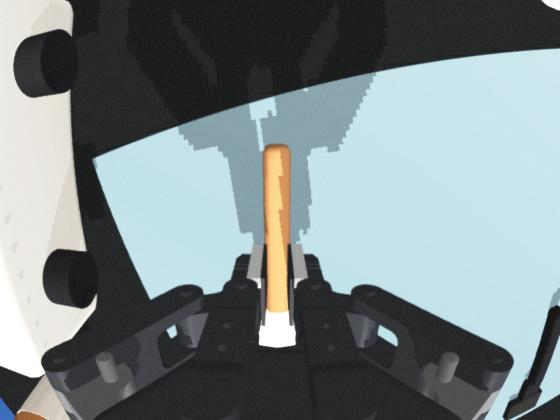

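Request:
drive_tool(
  targets=[
    {"x": 0, "y": 0, "z": -0.5, "spin": 0, "fingers": 0},
    {"x": 0, "y": 0, "z": -1.5, "spin": 0, "fingers": 0},
    {"x": 0, "y": 0, "z": -3, "spin": 0, "fingers": 0},
    {"x": 0, "y": 0, "z": -4.3, "spin": 0, "fingers": 0},
    {"x": 0, "y": 0, "z": -4.5, "spin": 0, "fingers": 0},
    {"x": 0, "y": 0, "z": -4.5, "spin": 0, "fingers": 0},
  ],
)

```text
time_s: 31.62
eef_pos: [605.8, -334.7, 91.6]
tool_rot: [[-0.171, -0.985, 0.009], [-0.985, 0.172, 0.024], [-0.025, -0.004, -1.0]]
wrist_force: [-0.2, 1.3, -0.1]
finger_gap: 9.3
```

```bash
python3 -c "
from h import *
st();go(544.2,220.5,85,-85.2)"
```

```text
t31.62 p [ 605.8 -334.7   91.6] gap 9.3 F [-0.2  1.3 -0.1] T [-0.03 -0.01 -0.02]
[[-0.1714, -0.9852, 0.0085], [-0.9849, 0.1716, 0.0238], [-0.0249, -0.0043, -0.9997]] q [-0.517  0.688  0.434  1.322  0.025 -1.915]
x -21.444 y 6.238 z 0.773 spin -2.935 (heading -99.87)
```

Request:
drive_tool(
  targets=[
    {"x": -21.4, "y": 6.2, "z": 0.6, "spin": -2.9, "fingers": 0},
    {"x": -21.4, "y": 6.2, "z": 0.6, "spin": -2.9, "fingers": 0},
    {"x": -21.4, "y": 6.2, "z": 0.6, "spin": -2.9, "fingers": 0},
    {"x": -21.4, "y": 6.2, "z": 0.6, "spin": -2.9, "fingers": 0},
    {"x": -21.4, "y": 6.2, "z": 0.6, "spin": -2.9, "fingers": 0},
    {"x": -21.4, "y": 6.2, "z": 0.6, "spin": -2.9, "fingers": 0},
    {"x": -21.4, "y": 6.2, "z": 0.6, "spin": -2.9, "fingers": 0},
    {"x": -21.4, "y": 6.2, "z": 0.6, "spin": -2.9, "fingers": 0},
    {"x": -21.4, "y": 6.2, "z": 0.6, "spin": -2.9, "fingers": 0},
    {"x": -21.4, "y": 6.2, "z": 0.6, "spin": -2.9, "fingers": 0},
    {"x": -21.4, "y": 6.2, "z": 0.6, "spin": -2.9, "fingers": 0},
    {"x": -21.4, "y": 6.2, "z": 0.6, "spin": -2.9, "fingers": 0},
  ],
)

```text
time_s: 32.62
eef_pos: [546.5, 165.4, 85.4]
tool_rot: [[0.081, -0.997, -0.002], [-0.996, -0.081, 0.027], [-0.027, -0.0, -1.0]]
wrist_force: [1.3, 0.4, -1.2]
finger_gap: 9.3
```

```bash
python3 -c "
from h import *
st();go(544.2,220.5,85,-85.2)"
```

```text
t32.62 p [546.5 165.4  85.4] gap 9.3 F [ 1.3  0.4 -1.2] T [-0.04 -0.04  0.02]
[[0.0807, -0.9967, -0.002], [-0.9964, -0.0807, 0.0271], [-0.0272, -0.0002, -0.9996]] q [ 2.780e-01  4.440e-01 -1.000e-03  1.121e+00  2.700e-02 -1.373e+00]
x -2.204 y -0.084 z 0.076 spin -0.034 (heading -85.37)
```

Request:
drive_tool(
  targets=[
    {"x": -1, "y": -0.1, "z": 0, "spin": 0, "fingers": 0},
    {"x": -2, "y": -0.1, "z": 0, "spin": 0, "fingers": 0},
    {"x": -2, "y": -0.1, "z": 0, "spin": 0, "fingers": 0},
    {"x": -2, "y": -0.1, "z": 0, "spin": 0, "fingers": 0},
  ],
)

```text
time_s: 32.95
eef_pos: [545.4, 214.9, 86.7]
tool_rot: [[0.084, -0.996, -0.002], [-0.996, -0.084, 0.027], [-0.027, -0.0, -1.0]]
wrist_force: [0.4, -0.2, -0.3]
finger_gap: 9.4
```

```bash
python3 -c "
from h import *
st();go(544.2,220.5,5,-85.2);c=cap('wrist','w8');c=cap('scene');crop(c['image'],280,100,420,220,5,'s7')"
```

```text
t32.95 p [545.4 214.9  86.7] gap 9.4 F [ 0.4 -0.2 -0.3] T [ 0.   -0.04  0.01]
[[0.0838, -0.9965, -0.0019], [-0.9961, -0.0838, 0.0267], [-0.0267, -0.0004, -0.9996]] q [ 0.361  0.469  0.044  1.138  0.026 -1.294]
x -0.140 y 0.032 z 3.273 spin 0.001 (heading -85.19)
```

View pics/w8.png

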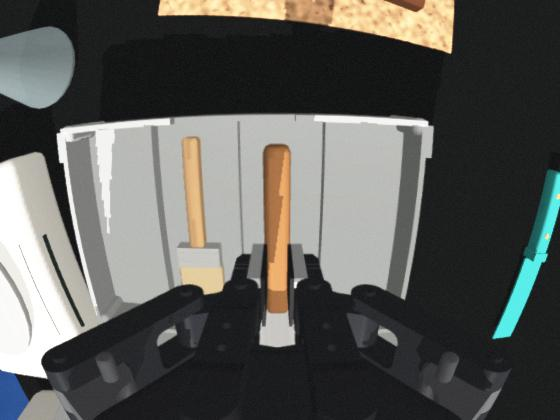

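Request:
drive_tool(
  targets=[
    {"x": -0.1, "y": 0.12, "z": 0, "spin": 0, "fingers": 0},
    {"x": -0.1, "y": 0.12, "z": 0.8, "spin": 0, "fingers": 0},
    {"x": -0.1, "y": 0.12, "z": 1.8, "spin": 0, "fingers": 0},
    {"x": -0.1, "y": 0.12, "z": 2.6, "spin": 0, "fingers": 0},
    {"x": -0.1, "y": 0.12, "z": 3.1, "spin": 0, "fingers": 0},
    {"x": -0.1, "y": 0.12, "z": 3.25, "spin": 0, "fingers": 0},
    {"x": -0.1, "y": 0.12, "z": 3.25, "spin": 0, "fingers": 0},
  ],
)

```text
time_s: 33.63
eef_pos: [542.8, 217.0, 5.8]
tool_rot: [[0.079, -0.997, -0.002], [-0.997, -0.079, 0.027], [-0.027, -0.0, -1.0]]
wrist_force: [-0.4, -0.4, -0.6]
finger_gap: 9.3
```

```bash
python3 -c "
from h import *
st();c=cap('wrist','w8')"
```

```text
t33.63 p [542.8 217.    5.8] gap 9.3 F [-0.4 -0.4 -0.6] T [-0.05 -0.02  0.  ]
[[0.0791, -0.9969, -0.002], [-0.9965, -0.0791, 0.0269], [-0.027, -0.0002, -0.9996]] q [ 0.365  0.544 -0.064  0.955  0.026 -1.285]
```

View pics/w8.png

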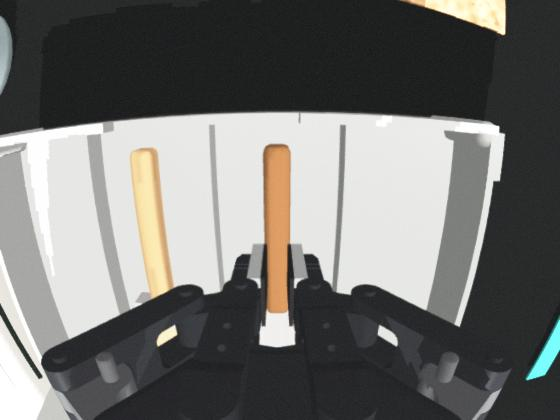

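Request:
drive_tool(
  targets=[
    {"x": 0, "y": 0, "z": 0.1, "spin": 0, "fingers": 0},
    {"x": 0, "y": 0, "z": 0.2, "spin": 0, "fingers": 0},
    {"x": 0, "y": 0, "z": 0.2, "spin": 0, "fingers": 0},
  ],
)

```text
time_s: 33.93
eef_pos: [544.4, 218.7, 2.7]
tool_rot: [[0.081, -0.997, 0.002], [-0.996, -0.081, 0.029], [-0.028, -0.004, -1.0]]
wrist_force: [0.7, -0.9, -0.7]
finger_gap: 9.4
```

Request:
drive_tool(
  targets=[
    {"x": 0, "y": 0, "z": 0.08, "spin": 0, "fingers": 0},
    {"x": 0, "y": 0, "z": 0.08, "spin": 0, "fingers": 0},
  ],
)

```text
time_s: 34.1
eef_pos: [544.7, 219.0, 0.8]
tool_rot: [[0.081, -0.997, 0.003], [-0.996, -0.081, 0.029], [-0.028, -0.005, -1.0]]
wrist_force: [-0.3, 0.3, 0.5]
finger_gap: 9.2
```

Request:
drive_tool(
  targets=[
    {"x": 0, "y": 0, "z": 0.06, "spin": 0, "fingers": 0},
    {"x": 0, "y": 0, "z": 0.06, "spin": 0, "fingers": 0},
  ],
)

```text
time_s: 34.27
eef_pos: [544.8, 219.0, 0.7]
tool_rot: [[0.081, -0.997, 0.003], [-0.996, -0.081, 0.029], [-0.028, -0.006, -1.0]]
wrist_force: [-2.3, -1.4, 9.0]
finger_gap: 9.4
```

Request:
drive_tool(
  targets=[
    {"x": 0, "y": 0, "z": -0.04, "spin": 0, "fingers": 0.25},
    {"x": 0, "y": 0, "z": -0.04, "spin": 0, "fingers": 0.3},
    {"x": 0, "y": 0, "z": -0.04, "spin": 0, "fingers": 0.3},
    {"x": 0, "y": 0, "z": -0.5, "spin": 0, "fingers": 0.3},
    {"x": 0, "y": 0, "z": -1.5, "spin": 0, "fingers": 0.35},
    {"x": 0, "y": 0, "z": -3, "spin": 0, "fingers": 0.5},
    {"x": 0, "y": 0, "z": -4.5, "spin": 0, "fingers": 0.5},
    {"x": 0, "y": 0, "z": -5, "spin": 0, "fingers": 0.5},
    {"x": 0, "y": 0, "z": -5, "spin": 0, "fingers": 0.5},
  ],
)

```text
time_s: 35.02
eef_pos: [547.1, 216.4, 129.5]
tool_rot: [[0.081, -0.997, 0.01], [-0.996, -0.081, 0.032], [-0.031, -0.013, -0.999]]
wrist_force: [0.6, 0.2, -0.8]
finger_gap: 42.5
```

```bash
python3 -c "
from h import *
st();c=cap('wrist','w8');c=cap('scene');crop(c['image'],140,80,420,300,2,'s7');go(420,-100,130,-87)"
```

```text
t35.02 p [547.1 216.4 129.5] gap 42.5 F [ 0.6  0.2 -0.8] T [-0.04  0.02  0.03]
[[0.081, -0.9967, 0.0105], [-0.9962, -0.0806, 0.0317], [-0.0308, -0.013, -0.9994]] q [ 0.362  0.431  0.101  1.219  0.026 -1.29 ]
x 12.158 y 5.967 z -0.593 spin 0.328 (heading -85.36)
```

View pics/w8.png

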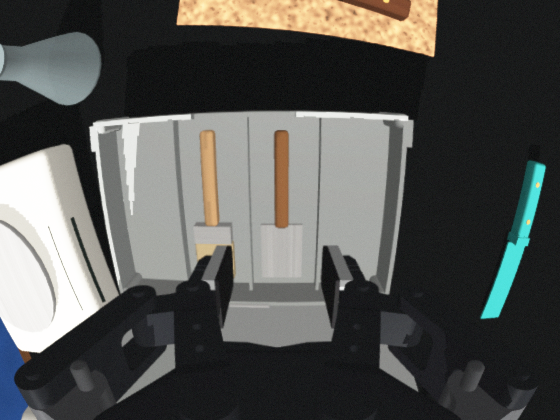

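View pics/s7.png

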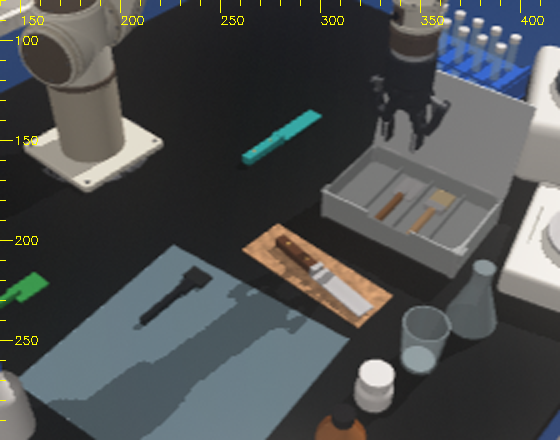

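Request:
drive_tool(
  targets=[
    {"x": 12.2, "y": 6, "z": -0.6, "spin": 0.33, "fingers": 0.5},
    {"x": 12.2, "y": 6, "z": -0.6, "spin": 0.33, "fingers": 0.5},
    {"x": 12.2, "y": 6, "z": -0.6, "spin": 0.33, "fingers": 0.5},
    {"x": 12.2, "y": 6, "z": -0.6, "spin": 0.33, "fingers": 0.5},
    {"x": 12.2, "y": 6, "z": -0.6, "spin": 0.33, "fingers": 0.5},
    {"x": 12.2, "y": 6, "z": -0.6, "spin": 0.33, "fingers": 0.5},
    {"x": 12.2, "y": 6, "z": -0.6, "spin": 0.33, "fingers": 0.5},
    {"x": 12.2, "y": 6, "z": -0.6, "spin": 0.33, "fingers": 0.5},
    {"x": 12.2, "y": 6, "z": -0.6, "spin": 0.33, "fingers": 0.5},
    {"x": 12.2, "y": 6, "z": -0.6, "spin": 0.33, "fingers": 0.5},
    {"x": 12.2, "y": 6, "z": -0.6, "spin": 0.33, "fingers": 0.5},
    {"x": 12.2, "y": 6, "z": -0.6, "spin": 0.33, "fingers": 0.5},
  ],
)

```text
time_s: 36.12
eef_pos: [418.9, -100.1, 128.8]
tool_rot: [[0.053, -0.999, -0.0], [-0.998, -0.053, 0.029], [-0.029, -0.001, -1.0]]
wrist_force: [0.1, 0.3, 0.9]
finger_gap: 42.9
```

```bash
python3 -c "
from h import *
st();c=cap('wrist','w9');np.save('w9.npy',np.array([c],dtype=object),allow_pickle=True);crop(c['image'],0,0,560,420,1,'w9')"
```

```text
t36.12 p [ 418.9 -100.1  128.8] gap 42.9 F [0.1 0.3 0.9] T [ 0.01  0.05 -0.01]
[[0.0535, -0.9986, -0.0004], [-0.9981, -0.0535, 0.0291], [-0.029, -0.0012, -0.9996]] q [-0.256  0.156 -0.284  1.139  0.028 -1.881]
```

View pics/w9.png

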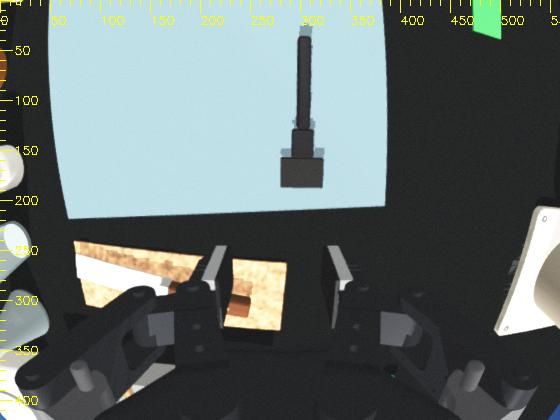

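```bash
python3 -c "
from h import *
g,a=inst('w9.npy',(302,187.5),(304.5,37),9)
go(g[0],g[1],50,a-180)
"
```

```text
tip [395.2 -99.5] end [ 402.1 -237.9] L 138.6 ang 92.83 origin [ 398.7 -168.7] grip [ 399.2 -180.7]
x 3.276 y 0.974 z 3.066 spin 0.057 (heading -86.88)
```

Request:
drive_tool(
  targets=[
    {"x": 1.5, "y": 0.5, "z": 0, "spin": 0.05, "fingers": 0.45},
    {"x": 3, "y": 0.97, "z": 0, "spin": 0.05, "fingers": 0.45},
    {"x": 3.3, "y": 0.97, "z": 0.5, "spin": 0.05, "fingers": 0.45},
    {"x": 3.3, "y": 0.97, "z": 2, "spin": 0.05, "fingers": 0.45},
    {"x": 3.3, "y": 0.97, "z": 3, "spin": 0.05, "fingers": 0.45},
    {"x": 3.3, "y": 0.97, "z": 3, "spin": 0.05, "fingers": 0.45},
    {"x": 3.3, "y": 0.97, "z": 3, "spin": 0.05, "fingers": 0.45},
  ],
)

```text
time_s: 36.75
eef_pos: [398.3, -180.9, 51.3]
tool_rot: [[0.05, -0.999, -0.003], [-0.998, -0.05, 0.03], [-0.03, 0.001, -1.0]]
wrist_force: [0.2, -0.4, 0.6]
finger_gap: 38.5
```

```bash
python3 -c "
from h import *
st();go(399.2,-180.7,-29,-87.2);c=cap('wrist','w9')"
```

```text
t36.75 p [ 398.3 -180.9   51.3] gap 38.5 F [ 0.2 -0.4  0.6] T [-0.05 -0.    0.02]
[[0.0502, -0.9987, -0.0027], [-0.9983, -0.0503, 0.0301], [-0.0302, 0.0012, -0.9995]] q [-0.446  0.257 -0.382  0.948  0.026 -2.068]
x 0.089 y -0.039 z 3.209 spin 0.016 (heading -87.12)
```

View pics/w9.png

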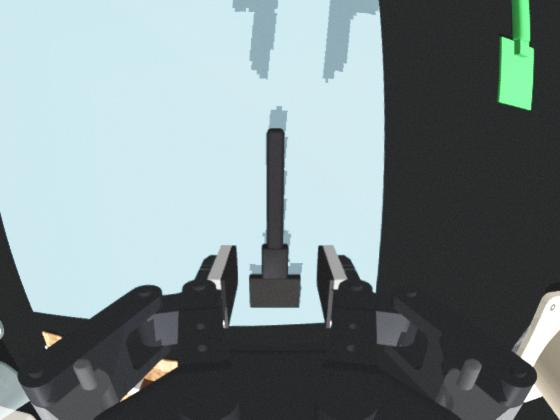

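Request:
drive_tool(
  targets=[
    {"x": 0.09, "y": -0.04, "z": 1.3, "spin": 0, "fingers": 0.45},
    {"x": 0.09, "y": -0.04, "z": 2.4, "spin": 0, "fingers": 0.45},
    {"x": 0.09, "y": -0.04, "z": 2.9, "spin": 0, "fingers": 0.45},
    {"x": 0.09, "y": -0.04, "z": 3.15, "spin": 0, "fingers": 0.45},
    {"x": 0.09, "y": -0.04, "z": 3.15, "spin": 0, "fingers": 0.45},
  ],
)

```text
time_s: 37.22
eef_pos: [401.1, -182.4, -26.2]
tool_rot: [[0.049, -0.999, 0.001], [-0.998, -0.049, 0.028], [-0.028, -0.003, -1.0]]
wrist_force: [0.7, -0.7, 0.5]
finger_gap: 38.6
```

Request:
drive_tool(
  targets=[
    {"x": 0, "y": 0, "z": 0, "spin": 0, "fingers": 0},
    {"x": 0, "y": 0, "z": 0, "spin": 0, "fingers": 0},
    {"x": 0, "y": 0, "z": 0, "spin": 0, "fingers": 0},
    {"x": 0, "y": 0, "z": 0, "spin": 0, "fingers": 0},
    {"x": 0, "y": 0, "z": 0, "spin": 0, "fingers": 0},
  ],
  force=60,
)

```text
time_s: 37.63
eef_pos: [402.2, -183.4, -24.7]
tool_rot: [[0.048, -0.999, 0.005], [-0.998, -0.048, 0.027], [-0.027, -0.006, -1.0]]
wrist_force: [0.2, 0.3, 7.0]
finger_gap: 9.6
```

```bash
python3 -c "
from h import *
st();c=cap('wrist','w9')"
```

```text
t37.63 p [ 402.2 -183.4  -24.7] gap 9.6 F [0.2 0.3 7. ] T [0.14 0.08 0.04]
[[0.048, -0.9988, 0.0049], [-0.9985, -0.0479, 0.0268], [-0.0265, -0.0062, -0.9996]] q [-0.448  0.368 -0.471  0.739  0.026 -2.067]
```

View pics/w9.png

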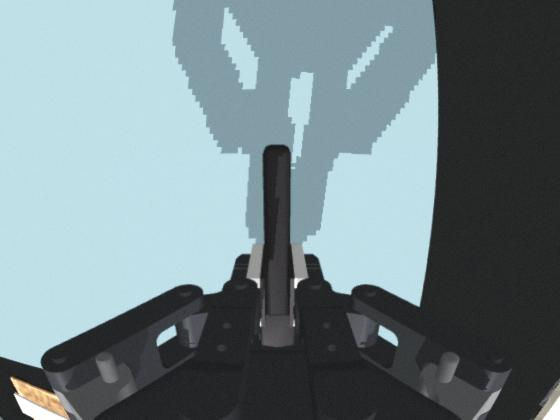

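Request:
drive_tool(
  targets=[
    {"x": 0, "y": 0, "z": -0.5, "spin": 0, "fingers": 0},
    {"x": 0, "y": 0, "z": -1.5, "spin": 0, "fingers": 0},
    {"x": 0, "y": 0, "z": -3, "spin": 0, "fingers": 0},
    {"x": 0, "y": 0, "z": -4.3, "spin": 0, "fingers": 0},
    {"x": 0, "y": 0, "z": -4.5, "spin": 0, "fingers": 0},
    {"x": 0, "y": 0, "z": -4.5, "spin": 0, "fingers": 0},
  ],
)

```text
time_s: 38.18
eef_pos: [402.8, -187.3, 89.2]
tool_rot: [[0.048, -0.999, 0.008], [-0.999, -0.047, 0.025], [-0.024, -0.009, -1.0]]
wrist_force: [0.1, -0.2, -1.2]
finger_gap: 9.2
```

```bash
python3 -c "
from h import *
st();go(482,213,85,-85.3)"
```

```text
t38.18 p [ 402.8 -187.3   89.2] gap 9.2 F [ 0.1 -0.2 -1.2] T [-0.03 -0.01  0.01]
[[0.0477, -0.9988, 0.0081], [-0.9986, -0.0475, 0.0246], [-0.0242, -0.0093, -0.9997]] q [-0.455  0.215 -0.322  1.037  0.026 -2.073]
x -15.834 y -3.922 z 0.587 spin -0.393 (heading -87.27)
```

Request:
drive_tool(
  targets=[
    {"x": -15.8, "y": -3.9, "z": 0.5, "spin": -0.4, "fingers": 0},
    {"x": -15.8, "y": -3.9, "z": 0.5, "spin": -0.4, "fingers": 0},
    {"x": -15.8, "y": -3.9, "z": 0.5, "spin": -0.4, "fingers": 0},
    {"x": -15.8, "y": -3.9, "z": 0.5, "spin": -0.4, "fingers": 0},
    {"x": -15.8, "y": -3.9, "z": 0.5, "spin": -0.4, "fingers": 0},
    {"x": -15.8, "y": -3.9, "z": 0.5, "spin": -0.4, "fingers": 0},
    {"x": -15.8, "y": -3.9, "z": 0.5, "spin": -0.4, "fingers": 0},
    {"x": -15.8, "y": -3.9, "z": 0.5, "spin": -0.4, "fingers": 0},
    {"x": -15.8, "y": -3.9, "z": 0.5, "spin": -0.4, "fingers": 0},
    {"x": -15.8, "y": -3.9, "z": 0.5, "spin": -0.4, "fingers": 0},
    {"x": -15.8, "y": -3.9, "z": 0.5, "spin": -0.4, "fingers": 0},
    {"x": -15.8, "y": -3.9, "z": 0.5, "spin": -0.4, "fingers": 0},
  ],
)

```text
time_s: 39.18
eef_pos: [477.5, 214.8, 82.9]
tool_rot: [[0.086, -0.996, -0.002], [-0.996, -0.086, 0.027], [-0.027, -0.001, -1.0]]
wrist_force: [-0.1, -0.2, -0.0]
finger_gap: 9.4
```

```bash
python3 -c "
from h import *
st();go(482,213,5,-85.3);c=cap('wrist','w9')"
```

```text
t39.18 p [477.5 214.8  82.9] gap 9.4 F [-0.1 -0.2 -0. ] T [-0.12  0.05 -0.03]
[[0.0861, -0.9963, -0.0017], [-0.9959, -0.0861, 0.0267], [-0.0267, -0.0006, -0.9996]] q [ 0.406  0.356 -0.143  1.063  0.025 -1.251]
x 0.169 y -0.171 z 3.111 spin 0.048 (heading -85.06)
```

View pics/w9.png

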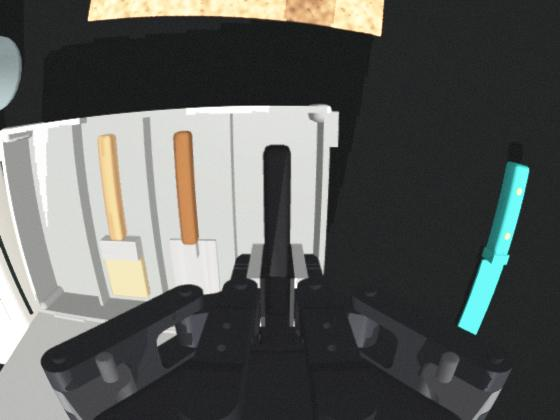

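Request:
drive_tool(
  targets=[
    {"x": 0.1, "y": -0.06, "z": 0, "spin": 0, "fingers": 0},
    {"x": 0.1, "y": -0.06, "z": 0.8, "spin": 0, "fingers": 0},
    {"x": 0.1, "y": -0.06, "z": 1.8, "spin": 0, "fingers": 0},
    {"x": 0.1, "y": -0.06, "z": 2.5, "spin": 0, "fingers": 0},
    {"x": 0.1, "y": -0.06, "z": 3, "spin": 0, "fingers": 0},
    {"x": 0.1, "y": -0.06, "z": 3.1, "spin": 0, "fingers": 0},
    {"x": 0.1, "y": -0.06, "z": 3.1, "spin": 0, "fingers": 0},
  ],
)

```text
time_s: 39.82
eef_pos: [479.4, 211.3, 6.2]
tool_rot: [[0.08, -0.997, -0.002], [-0.996, -0.08, 0.027], [-0.027, -0.001, -1.0]]
wrist_force: [0.4, -0.2, -0.4]
finger_gap: 9.6
```

```bash
python3 -c "
from h import *
st();c=cap('wrist','w9')"
```

```text
t39.82 p [479.4 211.3   6.2] gap 9.6 F [ 0.4 -0.2 -0.4] T [ 0.01  0.   -0.08]
[[0.0802, -0.9968, -0.0016], [-0.9964, -0.0802, 0.0267], [-0.0268, -0.0005, -0.9996]] q [ 0.399  0.442 -0.24   0.88   0.025 -1.252]
```

View pics/w9.png

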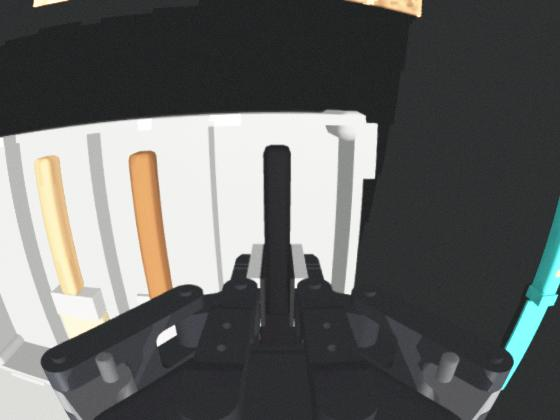

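Request:
drive_tool(
  targets=[
    {"x": 0, "y": 0, "z": 0.1, "spin": 0, "fingers": 0},
    {"x": 0, "y": 0, "z": 0.2, "spin": 0, "fingers": 0},
    {"x": 0, "y": 0, "z": 0.2, "spin": 0, "fingers": 0},
  ],
)

```text
time_s: 40.12
eef_pos: [480.9, 213.4, 2.6]
tool_rot: [[0.082, -0.997, 0.002], [-0.996, -0.082, 0.028], [-0.028, -0.004, -1.0]]
wrist_force: [-0.2, -0.2, -0.7]
finger_gap: 9.6
```

Request:
drive_tool(
  targets=[
    {"x": 0, "y": 0, "z": 0.1, "spin": 0, "fingers": 0},
    {"x": 0, "y": 0, "z": 0.1, "spin": 0, "fingers": 0},
  ],
)

```text
time_s: 40.28
eef_pos: [480.5, 213.6, -0.3]
tool_rot: [[0.083, -0.997, 0.001], [-0.996, -0.083, 0.028], [-0.028, -0.004, -1.0]]
wrist_force: [0.1, 0.3, -0.4]
finger_gap: 9.4
```

Request:
drive_tool(
  targets=[
    {"x": 0, "y": 0, "z": 0.06, "spin": 0, "fingers": 0},
    {"x": 0, "y": 0, "z": 0.06, "spin": 0, "fingers": 0},
  ],
)

```text
time_s: 40.45
eef_pos: [480.6, 213.7, -0.7]
tool_rot: [[0.083, -0.997, 0.002], [-0.996, -0.083, 0.028], [-0.028, -0.004, -1.0]]
wrist_force: [-3.1, -1.7, 7.3]
finger_gap: 9.5
```

Request:
drive_tool(
  targets=[
    {"x": 0, "y": 0, "z": -0.04, "spin": 0, "fingers": 0.25},
    {"x": 0, "y": 0, "z": -0.04, "spin": 0, "fingers": 0.3},
    {"x": 0, "y": 0, "z": -0.04, "spin": 0, "fingers": 0.3},
    {"x": 0, "y": 0, "z": -0.5, "spin": 0, "fingers": 0.3},
    {"x": 0, "y": 0, "z": -1.5, "spin": 0, "fingers": 0.35},
    {"x": 0, "y": 0, "z": -3, "spin": 0, "fingers": 0.5},
    {"x": 0, "y": 0, "z": -4.5, "spin": 0, "fingers": 0.5},
    {"x": 0, "y": 0, "z": -5, "spin": 0, "fingers": 0.5},
    {"x": 0, "y": 0, "z": -5, "spin": 0, "fingers": 0.5},
  ],
)

```text
time_s: 41.2
eef_pos: [483.6, 211.4, 127.7]
tool_rot: [[0.083, -0.997, 0.009], [-0.996, -0.082, 0.032], [-0.031, -0.012, -0.999]]
wrist_force: [0.5, 1.2, -0.2]
finger_gap: 42.5
```

```bash
python3 -c "
from h import *
st();c=cap('wrist','w9');c=cap('scene','s9')"
```

```text
t41.20 p [483.6 211.4 127.7] gap 42.5 F [ 0.5  1.2 -0.2] T [ 0.03 -0.    0.05]
[[0.0828, -0.9965, 0.0095], [-0.9961, -0.0824, 0.0317], [-0.0308, -0.012, -0.9995]] q [ 0.396  0.317 -0.075  1.158  0.026 -1.258]
```

View pics/w9.png

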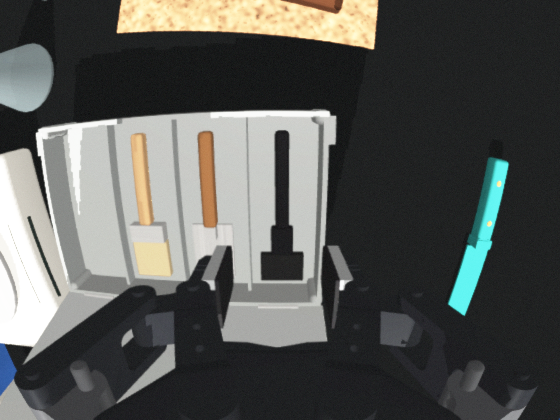

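View pics/s9.png

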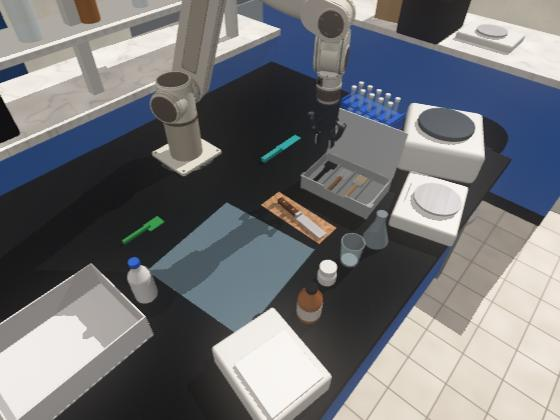

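```bash
python3 -c "
from h import *
go(484,211,250,-85.4);go(519,387.5,250,-85.4)"
```

```text
x -0.165 y -0.160 z -5.064 spin 0.028 (heading -85.26)
x -7.082 y -2.138 z -4.860 spin 0.028 (heading -85.26)
```

Request:
drive_tool(
  targets=[
    {"x": 0, "y": 0, "z": -1.5, "spin": 0, "fingers": 0},
    {"x": 0, "y": 0, "z": -3, "spin": 0, "fingers": 0},
    {"x": 0, "y": 0, "z": -4.5, "spin": 0, "fingers": 0},
    {"x": 0, "y": 0, "z": -5, "spin": 0, "fingers": 0},
    {"x": 0, "y": 0, "z": -5, "spin": 0, "fingers": 0},
    {"x": 0, "y": 0, "z": -5, "spin": 0, "fingers": 0},
  ],
  force=60,
)

```text
time_s: 41.8
eef_pos: [480.0, 206.5, 246.8]
tool_rot: [[0.083, -0.997, -0.0], [-0.996, -0.083, 0.027], [-0.027, -0.002, -1.0]]
wrist_force: [-0.1, -0.6, -1.5]
finger_gap: 0.3
```

```bash
python3 -c "
from h import *
st();go(519,387.5,250,-85.4);c=cap('scene');crop(c['image'],250,20,430,220,3,'s9')"
```

```text
t41.80 p [480.  206.5 246.8] gap 0.3 F [-0.1 -0.6 -1.5] T [-0.06 -0.02  0.  ]
[[0.0826, -0.9966, -0.0004], [-0.9962, -0.0825, 0.0275], [-0.0274, -0.0018, -0.9996]] q [ 0.39   0.262  0.163  1.462  0.026 -1.264]
x -7.089 y -2.152 z 0.069 spin 0.027 (heading -85.26)
```

View pics/s9.png

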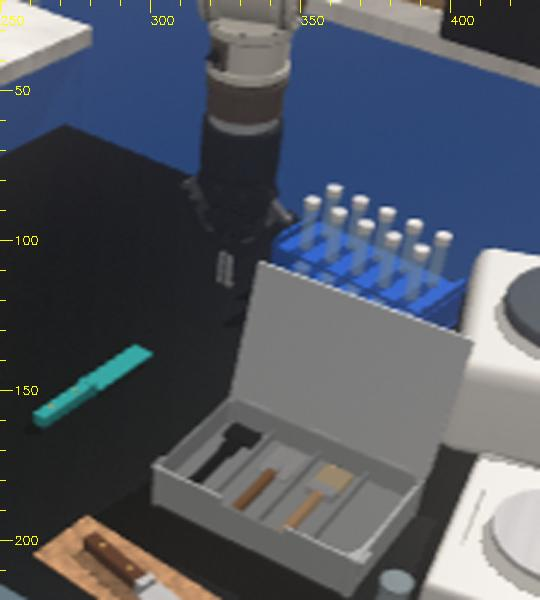

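Request:
drive_tool(
  targets=[
    {"x": -1.5, "y": -0.5, "z": 0, "spin": 0, "fingers": 0},
    {"x": -3, "y": -1, "z": 0, "spin": 0, "fingers": 0},
    {"x": -4.5, "y": -1.5, "z": 0, "spin": 0, "fingers": 0},
    {"x": -6, "y": -2, "z": 0, "spin": 0, "fingers": 0},
    {"x": -7.1, "y": -2.15, "z": 0, "spin": 0, "fingers": 0},
    {"x": -7.1, "y": -2.15, "z": 0, "spin": 0, "fingers": 0},
    {"x": -7.1, "y": -2.15, "z": 0, "spin": 0, "fingers": 0},
  ],
)

```text
time_s: 42.43
eef_pos: [517.7, 388.6, 248.6]
tool_rot: [[0.085, -0.996, -0.005], [-0.996, -0.085, 0.024], [-0.024, 0.003, -1.0]]
wrist_force: [-0.1, -0.2, -0.4]
finger_gap: 0.1
```

```bash
python3 -c "
from h import *
st();go(519,387.5,183,-85.4);c=cap('scene');crop(c['image'],250,20,430,220,3,'s9');cap('wrist','w10');c=cap('side');crop(c['image'],130,150,370,350,3,'d9')"
```

```text
t42.43 p [517.7 388.6 248.6] gap 0.1 F [-0.1 -0.2 -0.4] T [-0.03 -0.   -0.02]
[[0.0851, -0.9964, -0.0048], [-0.9961, -0.0852, 0.0235], [-0.0239, 0.0027, -0.9997]] q [ 0.632  0.536  0.576  1.601  0.022 -1.023]
x 0.110 y -0.056 z 2.623 spin 0.057 (heading -85.11)
```

View pics/s9.png

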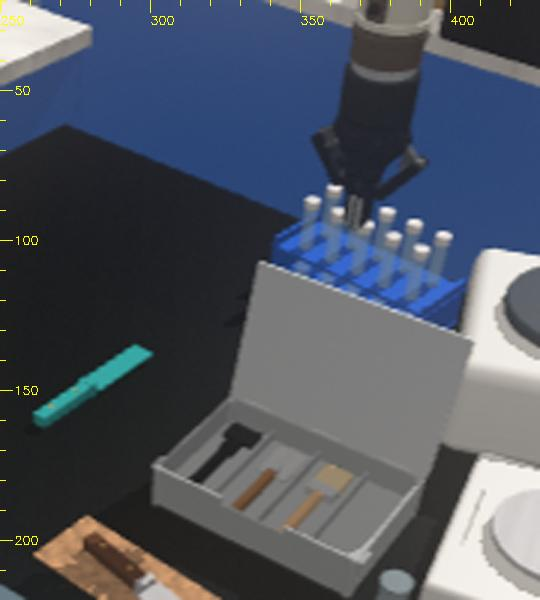

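View pics/w10.png

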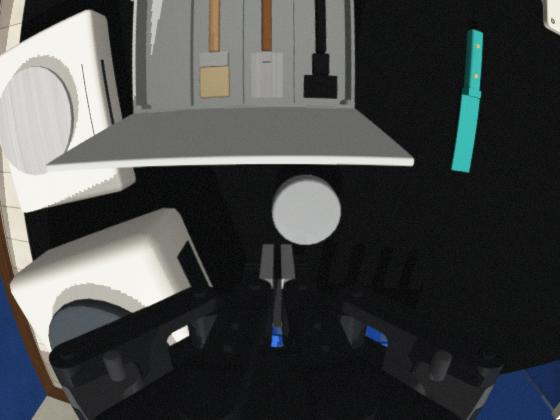

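View pics/d9.png

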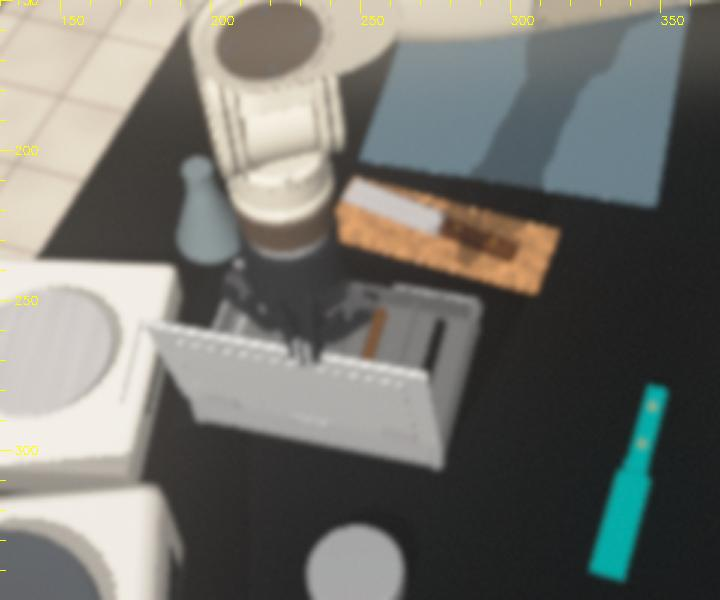

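```bash
python3 -c "
from h import *
c=env_c('wrist'); print(pix2w(c,'wrist',230,163,231),pix2w(c,'wrist',400,162,231))"
```

```text
[550.75026016 349.80011939] [442.86699947 339.23859845]
```

Request:
drive_tool(
  targets=[
    {"x": 0.1, "y": -0.05, "z": 1, "spin": 0, "fingers": 0},
    {"x": 0.1, "y": -0.05, "z": 2, "spin": 0, "fingers": 0},
    {"x": 0.1, "y": -0.05, "z": 2.6, "spin": 0, "fingers": 0},
    {"x": 0.1, "y": -0.05, "z": 2.6, "spin": 0, "fingers": 0},
    {"x": 0.1, "y": -0.05, "z": 2.6, "spin": 0, "fingers": 0},
  ],
)

```text
time_s: 43.05
eef_pos: [520.3, 385.7, 188.0]
tool_rot: [[0.081, -0.997, -0.0], [-0.996, -0.081, 0.027], [-0.027, -0.002, -1.0]]
wrist_force: [-0.4, 0.1, -0.2]
finger_gap: -0.2
```

Request:
drive_tool(
  targets=[
    {"x": 0.7, "y": 0, "z": 0.12, "spin": 0, "fingers": 0},
    {"x": 1.1, "y": 0, "z": 0.2, "spin": 0, "fingers": 0},
    {"x": 1.33, "y": 0, "z": 0.24, "spin": 0, "fingers": 0},
    {"x": 1.6, "y": 0, "z": 0.2, "spin": 0, "fingers": 0},
    {"x": 1.85, "y": 0, "z": 0.15, "spin": 0, "fingers": 0},
    {"x": 2.1, "y": 0, "z": 0.1, "spin": 0, "fingers": 0},
    {"x": 2.36, "y": 0, "z": 0.1, "spin": 0, "fingers": 0},
    {"x": 2.6, "y": 0, "z": 0.1, "spin": 0, "fingers": 0},
    {"x": 2.9, "y": 0, "z": 0.1, "spin": 0, "fingers": 0},
    {"x": 3.15, "y": 0, "z": 0.1, "spin": 0, "fingers": 0},
    {"x": 3.4, "y": 0, "z": 0.1, "spin": 0, "fingers": 0},
  ],
)

```text
time_s: 43.97
eef_pos: [527.6, 301.9, 183.1]
tool_rot: [[0.082, -0.997, 0.001], [-0.996, -0.082, 0.028], [-0.028, -0.003, -1.0]]
wrist_force: [-0.6, 1.2, -1.5]
finger_gap: 0.1
```

```bash
python3 -c "
from h import *
st();c=cap('scene');crop(c['image'],250,20,430,220,3,'s9');cap('wrist','w10');c=cap('side');crop(c['image'],130,150,370,350,3,'d9')"
```

```text
t43.97 p [527.6 301.9 183.1] gap 0.1 F [-0.6  1.2 -1.5] T [ 0.18 -0.02 -0.01]
[[0.0825, -0.9966, 0.0006], [-0.9962, -0.0824, 0.0279], [-0.0277, -0.0029, -0.9996]] q [ 0.506  0.451  0.272  1.378  0.024 -1.147]
```

View pics/w10.png

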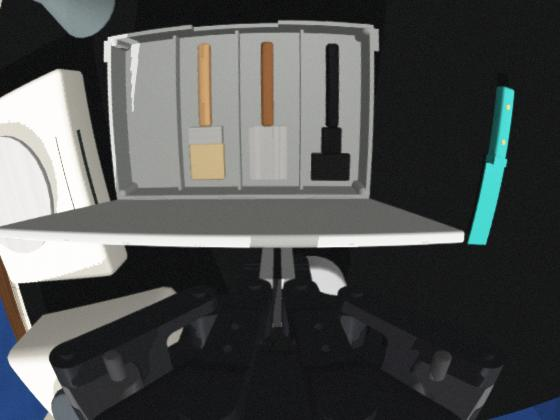

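View pics/s9.png

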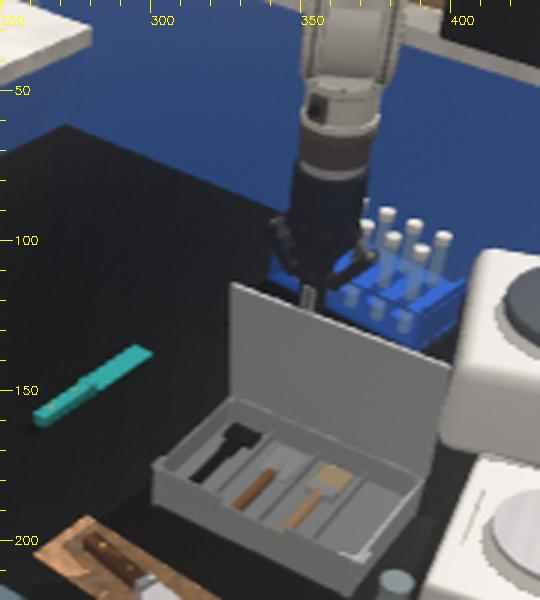

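View pics/d9.png

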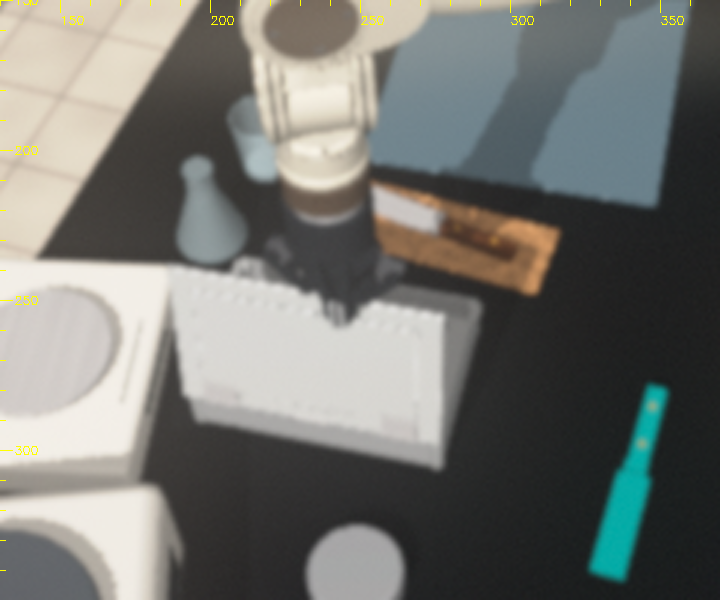

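Request:
drive_tool(
  targets=[
    {"x": 0.35, "y": 0, "z": 0.08, "spin": 0, "fingers": 0},
    {"x": 0.75, "y": 0, "z": 0.18, "spin": 0, "fingers": 0},
    {"x": 1.09, "y": 0, "z": 0.29, "spin": 0, "fingers": 0},
    {"x": 1.4, "y": 0, "z": 0.4, "spin": 0, "fingers": 0},
    {"x": 1.75, "y": 0, "z": 0.53, "spin": 0, "fingers": 0},
    {"x": 2.06, "y": 0, "z": 0.66, "spin": 0, "fingers": 0},
    {"x": 2.35, "y": 0, "z": 0.83, "spin": 0, "fingers": 0},
    {"x": 2.65, "y": 0, "z": 1.0, "spin": 0, "fingers": 0},
    {"x": 2.95, "y": 0, "z": 1.2, "spin": 0, "fingers": 0},
    {"x": 3.2, "y": 0, "z": 1.4, "spin": 0, "fingers": 0},
    {"x": 3.48, "y": 0, "z": 1.65, "spin": 0, "fingers": 0},
    {"x": 3.73, "y": 0, "z": 1.9, "spin": 0, "fingers": 0},
  ],
)

```text
time_s: 45.12
eef_pos: [535.6, 210.3, 132.6]
tool_rot: [[0.082, -0.997, 0.001], [-0.996, -0.082, 0.028], [-0.028, -0.004, -1.0]]
wrist_force: [0.0, -0.1, 0.1]
finger_gap: 0.2
```

```bash
python3 -c "
from h import *
st();c=cap('scene');crop(c['image'],250,20,430,220,3,'s9');cap('wrist','w10')"
```

```text
t45.12 p [535.6 210.3 132.6] gap 0.2 F [ 0.  -0.1  0.1] T [-0.06 -0.04 -0.01]
[[0.0825, -0.9966, 0.0012], [-0.9962, -0.0824, 0.0279], [-0.0278, -0.0035, -0.9996]] q [ 0.359  0.413  0.08   1.227  0.026 -1.294]
```

View pics/w10.png

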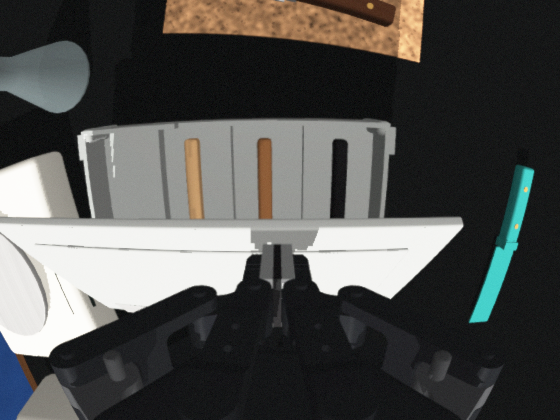

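View pics/s9.png

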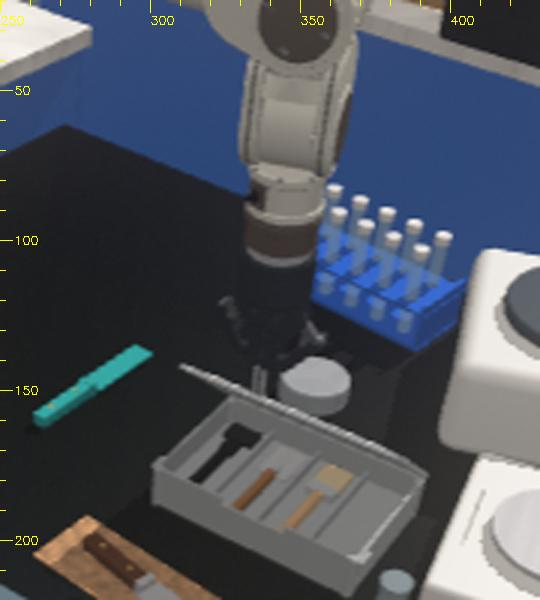

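Request:
drive_tool(
  targets=[
    {"x": 0.33, "y": 0, "z": 0.4, "spin": 0, "fingers": 0},
    {"x": 0.66, "y": 0, "z": 0.82, "spin": 0, "fingers": 0},
    {"x": 0.92, "y": 0, "z": 1.22, "spin": 0, "fingers": 0},
    {"x": 1.17, "y": 0, "z": 1.65, "spin": 0, "fingers": 0},
    {"x": 1.35, "y": 0, "z": 2.1, "spin": 0, "fingers": 0},
    {"x": 1.5, "y": 0, "z": 2.55, "spin": 0, "fingers": 0},
    {"x": 1.55, "y": 0, "z": 2.9, "spin": 0, "fingers": 0},
    {"x": 1.6, "y": 0, "z": 3.2, "spin": 0, "fingers": 0},
    {"x": 1.6, "y": 0, "z": 3.2, "spin": 0, "fingers": 0},
  ],
)

```text
time_s: 45.97
eef_pos: [537.5, 173.1, 50.2]
tool_rot: [[0.082, -0.997, -0.002], [-0.996, -0.082, 0.027], [-0.027, -0.0, -1.0]]
wrist_force: [-0.1, -0.3, -0.1]
finger_gap: -0.0
```

```bash
python3 -c "
from h import *
st();c=cap('scene');crop(c['image'],270,80,410,220,5,'s9')"
```

```text
t45.97 p [537.5 173.1  50.2] gap -0.0 F [-0.1 -0.3 -0.1] T [ 0.06 -0.02  0.  ]
[[0.0824, -0.9966, -0.0021], [-0.9962, -0.0825, 0.0273], [-0.0273, -0.0001, -0.9996]] q [ 0.295  0.464 -0.068  1.032  0.027 -1.358]
```

View pics/s9.png

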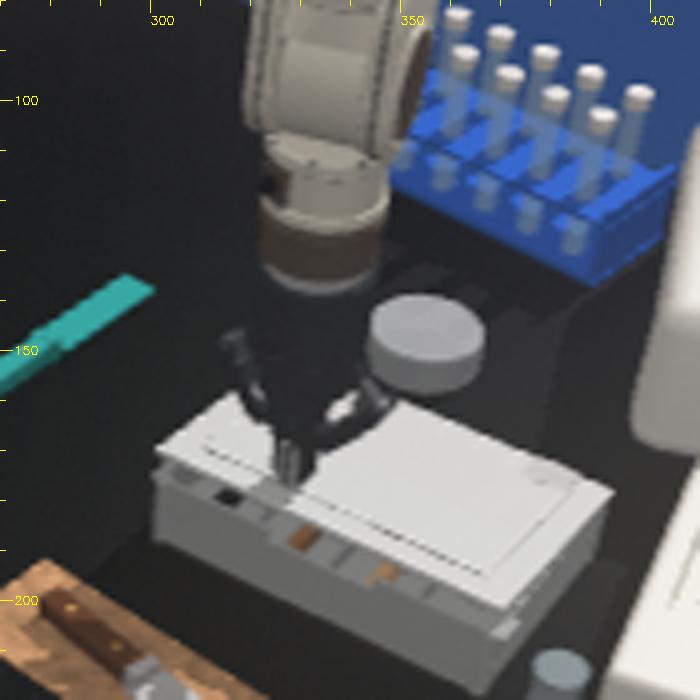

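Request:
drive_tool(
  targets=[
    {"x": 0, "y": 0, "z": 0.15, "spin": 0, "fingers": 0},
    {"x": 0, "y": 0, "z": 0.3, "spin": 0, "fingers": 0},
    {"x": 0, "y": 0, "z": 0.4, "spin": 0, "fingers": 0},
    {"x": 0, "y": 0, "z": 0.4, "spin": 0, "fingers": 0},
  ],
)

```text
time_s: 46.35
eef_pos: [538.7, 173.9, 41.8]
tool_rot: [[0.083, -0.997, 0.001], [-0.996, -0.083, 0.028], [-0.028, -0.003, -1.0]]
wrist_force: [0.2, 0.4, -0.6]
finger_gap: -0.1
```

Request:
drive_tool(
  targets=[
    {"x": 0, "y": 0, "z": 0.1, "spin": 0, "fingers": 0},
    {"x": 0, "y": 0, "z": 0.1, "spin": 0, "fingers": 0},
  ],
)

```text
time_s: 46.52
eef_pos: [538.7, 173.9, 39.4]
tool_rot: [[0.083, -0.997, 0.001], [-0.996, -0.083, 0.028], [-0.028, -0.003, -1.0]]
wrist_force: [0.5, -0.3, -0.1]
finger_gap: 0.2
```

Request:
drive_tool(
  targets=[
    {"x": 0, "y": 0, "z": 0.15, "spin": 0, "fingers": 0},
    {"x": 0, "y": 0, "z": 0.15, "spin": 0, "fingers": 0},
  ],
)

```text
time_s: 46.68
eef_pos: [538.6, 173.9, 35.4]
tool_rot: [[0.083, -0.997, 0.0], [-0.996, -0.083, 0.028], [-0.028, -0.003, -1.0]]
wrist_force: [-0.4, -0.5, -0.7]
finger_gap: -0.2
```

Request:
drive_tool(
  targets=[
    {"x": 0, "y": 0, "z": 0.15, "spin": 0, "fingers": 0},
    {"x": 0, "y": 0, "z": 0.15, "spin": 0, "fingers": 0},
  ],
)

```text
time_s: 46.85
eef_pos: [538.4, 173.9, 31.5]
tool_rot: [[0.083, -0.997, 0.0], [-0.996, -0.083, 0.028], [-0.028, -0.002, -1.0]]
wrist_force: [0.5, -0.7, 0.1]
finger_gap: 0.4
```

```bash
python3 -c "
from h import *
st();c=cap('scene');crop(c['image'],270,80,410,220,5,'s9')"
```

```text
t46.85 p [538.4 173.9  31.5] gap 0.4 F [ 0.5 -0.7  0.1] T [-0.04 -0.02 -0.  ]
[[0.0826, -0.9966, 0.0001], [-0.9962, -0.0825, 0.0278], [-0.0277, -0.0024, -0.9996]] q [ 0.297  0.484 -0.092  0.987  0.027 -1.357]
```

View pics/s9.png

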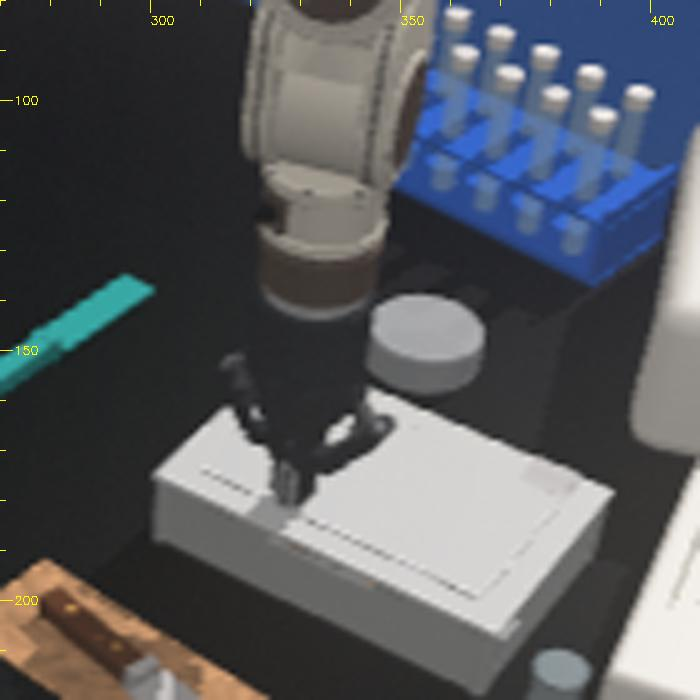

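Request:
drive_tool(
  targets=[
    {"x": 0, "y": 0, "z": 0.1, "spin": 0, "fingers": 0},
    {"x": 0, "y": 0, "z": 0.1, "spin": 0, "fingers": 0},
  ],
)

```text
time_s: 47.07
eef_pos: [539.0, 174.1, 31.1]
tool_rot: [[0.082, -0.997, 0.002], [-0.996, -0.082, 0.028], [-0.028, -0.004, -1.0]]
wrist_force: [-2.6, -0.4, 8.4]
finger_gap: -0.1
```

Request:
drive_tool(
  targets=[
    {"x": 0, "y": 0, "z": 0.08, "spin": 0, "fingers": 0},
    {"x": 0, "y": 0, "z": 0.08, "spin": 0, "fingers": 0},
  ],
)

```text
time_s: 47.23
eef_pos: [539.1, 174.1, 30.8]
tool_rot: [[0.082, -0.997, 0.003], [-0.996, -0.082, 0.028], [-0.028, -0.005, -1.0]]
wrist_force: [-6.7, -1.8, 18.6]
finger_gap: 0.3
```

Request:
drive_tool(
  targets=[
    {"x": 0, "y": 0, "z": -0.3, "spin": 0, "fingers": 0},
    {"x": 0, "y": 0, "z": -1.5, "spin": 0, "fingers": 0},
    {"x": 0, "y": 0, "z": -3, "spin": 0, "fingers": 0},
    {"x": 0, "y": 0, "z": -4.5, "spin": 0, "fingers": 0},
    {"x": 1.5, "y": 0, "z": -6, "spin": 0, "fingers": 0},
    {"x": 3, "y": 1, "z": -6.5, "spin": 0, "fingers": 0},
    {"x": 4.5, "y": 2, "z": -6.5, "spin": 0, "fingers": 0},
    {"x": 6, "y": 3, "z": -6.5, "spin": 0, "fingers": 0},
    {"x": 6, "y": 4, "z": -6.5, "spin": 0, "fingers": 0},
    {"x": 6, "y": 4, "z": -6.5, "spin": 0, "fingers": 0},
    {"x": 6, "y": 4, "z": -6.5, "spin": 0, "fingers": 0},
  ],
)

```text
time_s: 48.15
eef_pos: [449.6, 10.8, 185.6]
tool_rot: [[0.08, -0.997, 0.001], [-0.996, -0.08, 0.028], [-0.028, -0.003, -1.0]]
wrist_force: [1.4, 0.7, -0.3]
finger_gap: -0.2
```

```bash
python3 -c "
from h import *
st();c=cap('scene','s10');crop(c['image'],270,120,410,240,5,'s9');c=cap('side','d10');print(proj(env_c('scene'),'scene',(707.4,154.9,66)))"
```

```text
t48.15 p [449.6  10.8 185.6] gap -0.2 F [ 1.4  0.7 -0.3] T [-0.04 -0.06 -0.02]
[[0.0798, -0.9968, 0.0006], [-0.9964, -0.0797, 0.0283], [-0.0281, -0.0028, -0.9996]] q [ 0.003  0.146 -0.142  1.283  0.028 -1.648]
[368.37338353 205.79838632]
```

View pics/s10.png

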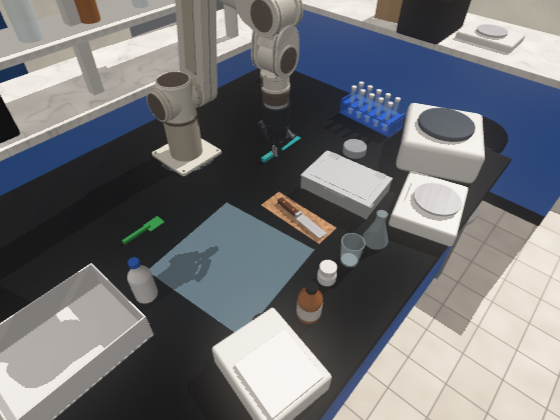

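View pics/s9.png

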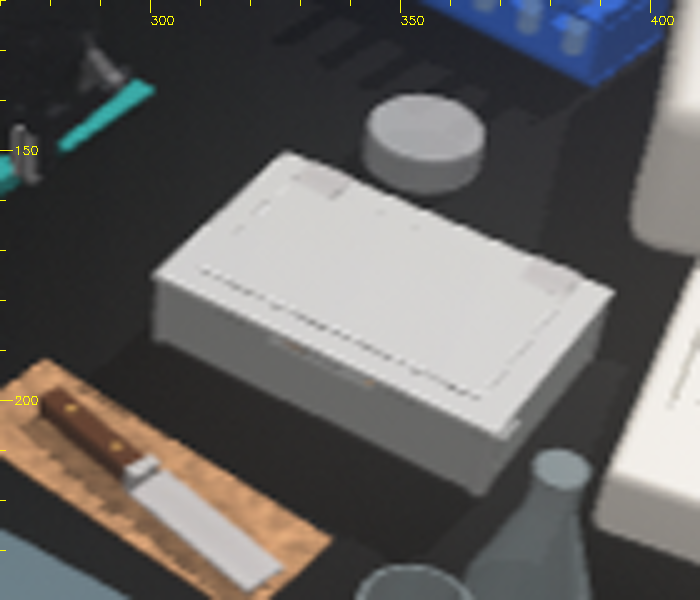

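View pics/d10.png

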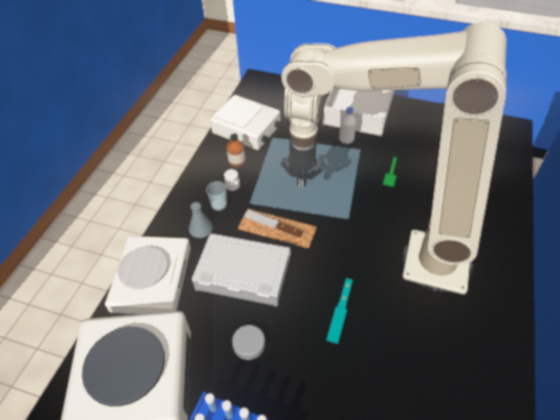

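```bash
python3 -c "
from h import *
a=cv2.imread('pics/a_scene.png').astype(int);b=cv2.imread('pics/s10.png').astype(int)
for n,(x0,y0,x1,y1) in dict(case=(298,148,395,222),wash=(120,255,162,305),jar_beaker_flask=(315,205,392,290),reagent=(295,282,328,325),green=(118,212,168,245)).items(): print(n,abs(a-b)[y0:y1,x0:x1].mean().round(2),abs(a-b)[y0:y1,x0:x1].max())
print(env.hand_in()); st()"
```

```text
case 0.67 67
wash 12.43 116
jar_beaker_flask 0.76 76
reagent 0.57 4
green 1.25 10
the job is handed in; nothing more can be done
None
the job is handed in; nothing more can be done
```

The lid was prised up at the notch with the knife and opened to its stop. The knife went back on its cork mat. The brush, spatula and scraper then went one to a compartment, heads towards the hinge and handles towards the notch. The scoop was not in this scene. The lid is shut, and the job was handed in at about 48 s.

**Last checks**
- **Lid:** its corners sit at the same pixels as before it was opened, and it met a hard stop when pressed with about 19 N.
- **Instruments:** seen flat in their compartments just before closing.
- **Bystanders:** an image comparison showed almost no change around the beaker, flask, jar, reagent bottle and green look-alike. By eye, the dishes and the turquoise look-alike are where they were.

**What disagreed**
- The comparison flagged a difference around the wash bottle (mean 12.4, against about 1 or less elsewhere). By eye it stands in the same place, so I put this down to the arm's shadow. I did not check it further before handing in.
- The fingertips were about 25–35 mm short of where the given tool point put them, so the first closings on the knife missed. One of them nudged it about 6 mm on its mat.
- An early spin reached the last joint's limit and left the tool tilted by about 1.6° for the rest of the run.
- The brush was knocked aside mid-run, so I measured its position again before picking it up.

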